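# Tip spacer plates out of their nests and build the weighted pile

### The job

Move the steel weight from the red pedestal onto the black rubber mat and let go of it. Then take every wooden spacer out of the blue nests (there is no room for fingers, so press its robot-side end down to tip the far end up, and take it there) and stack them all flat and squarely in one pile, centred and in line on the red pedestal. When the pile is complete, set the weight upright on top of it, centred and in line, and leave the tools and other things on the table alone.

Things in the scene. Friction and masses are not known exactly. Their poses are not given: they have to be found in the camera images.
- fixtureA: Fixed blue fixture 152 (x) x 168 (y) x 50 mm tall, origin centre of underside, +x away from the robot (yaw within 0.25). Two pockets 124 x 54 mm, centred at y = +42.5 (nest 1) and -42.5 mm (nest 2), for one spacer each, top 2 mm below the rim, 2 mm play all round. Starts with spacer1 (nest 1), spacer2 (nest 2), if present.
- tipA1 (a joint): Tilting yellow floor of fixtureA's nest 1: 0 level, 0.6 rad end stop, +x end up; hinge line along y at x = -10 mm, 38 mm above the table (level spacer's underside). Stiff (0.06 N m), stays. Pressing the spacer 40 to 45 mm to the -x side of its centre (2 to 5 N) sinks that end; its +x end rises till its underside is 27 mm above the rim, to be pinched there by its long edges.
- tipA2 (a joint): Tilting yellow floor of fixtureA's nest 2: 0 level, 0.6 rad end stop, +x end up; hinge line along y at x = -10 mm, 38 mm above the table (level spacer's underside). Stiff (0.06 N m), stays. Pressing the spacer 40 to 45 mm to the -x side of its centre (2 to 5 N) sinks that end; its +x end rises till its underside is 27 mm above the rim, to be pinched there by its long edges.
- fixtureB: Fixed blue fixture 152 (x) x 168 (y) x 50 mm tall, origin centre of underside, +x away from the robot (yaw within 0.25). Two pockets 124 x 54 mm, centred at y = +42.5 (nest 1) and -42.5 mm (nest 2), for one spacer each, top 2 mm below the rim, 2 mm play all round. Starts with spacer3 (nest 1), spacer4 (nest 2), if present.
- tipB1 (a joint): Tilting yellow floor of fixtureB's nest 1: 0 level, 0.6 rad end stop, +x end up; hinge line along y at x = -10 mm, 38 mm above the table (level spacer's underside). Stiff (0.06 N m), stays. Pressing the spacer 40 to 45 mm to the -x side of its centre (2 to 5 N) sinks that end; its +x end rises till its underside is 27 mm above the rim, to be pinched there by its long edges.
- tipB2 (a joint): Tilting yellow floor of fixtureB's nest 2: 0 level, 0.6 rad end stop, +x end up; hinge line along y at x = -10 mm, 38 mm above the table (level spacer's underside). Stiff (0.06 N m), stays. Pressing the spacer 40 to 45 mm to the -x side of its centre (2 to 5 N) sinks that end; its +x end rises till its underside is 27 mm above the rim, to be pinched there by its long edges.
- spacer1_c (a point): Pale wooden spacer plate 120 (x, long) x 50 (y) x 10 mm (z), 60 to 130 g; the point is its centre, half-way up. May be absent (None). Pinch across the 50 mm width.
- spacer2_c (a point): Pale wooden spacer plate 120 (x, long) x 50 (y) x 10 mm (z), 60 to 130 g; the point is its centre, half-way up. May be absent (None). Pinch across the 50 mm width.
- spacer3_c (a point): Pale wooden spacer plate 120 (x, long) x 50 (y) x 10 mm (z), 60 to 130 g; the point is its centre, half-way up. May be absent (None). Pinch across the 50 mm width.
- spacer4_c (a point): Pale wooden spacer plate 120 (x, long) x 50 (y) x 10 mm (z), 60 to 130 g; the point is its centre, half-way up. May be absent (None). Pinch across the 50 mm width.
- pedestal_top (a point): Centre of the top face of the fixed red pedestal on which the pile is built: 104 (x) x 36 (y) x 12 mm tall, standing on the table, so a centred spacer overhangs it by 8 mm at the ends and 7 mm at the long sides.
- weight_grip (a point): Steel pressing weight, 0.7 kg, 100 (x) x 44 (y) x 22 mm, with an upright green grip fin on top, 60 (x) x 16 (y) x 34 mm; 56 mm tall in all. The point lies in the fin on the centre line, 44 mm above the weight's underside; pinch the fin across its 16 mm. Starts on the pedestal.
- mat: Fixed black rubber parking mat, 110 x 110 x 3 mm; origin at the centre of its underside, on the table.
- can: Bystander to be left alone: red paint tin, 80 mm across, 110 mm tall; the origin is the centre of its underside as it stands or lies.
- bottle: Bystander to be left alone: white bottle, 64 mm across, 150 mm tall; the origin is the centre of its underside as it stands or lies.
- tape: Bystander to be left alone: yellow tape roll, 100 mm across, 30 mm tall; the origin is the centre of its underside as it stands or lies.
- offcut: Bystander to be left alone: wood offcut 50 x 150 x 30 mm; the origin is the centre of its underside as it stands or lies.
- screwdriver: Bystander to be left alone: screwdriver lying on the table; the origin is the centre of its underside as it stands or lies.
- hammer: Bystander to be left alone: hammer lying on the table; the origin is the centre of its underside as it stands or lies.
- wrench: Bystander to be left alone: wrench lying on the table; the origin is the centre of its underside as it stands or lies.
Mind the look-alikes: they are no part of the job. What is shaped like the part that bears spacer3_c but orange or purple is not meant.

How it is judged:
By the outcome, as a careful person would: the job done as asked, in the order asked, and still so for the second after the job is handed in, with the robot touching nothing.
Of spacer1, spacer2, spacer3, spacer4 only 3 to 4 are there at a start; the rules pass over those that are not, and their reading is None.
At some moment in a run one of weight may be knocked a few centimetres aside while the robot is not near it.
Once in a run the grip may slacken for a moment while it holds something.
It also fails if it takes over 210 s, if anything falls off the work surface, if the arm or the gripper's body presses on something with over 40 N, if the wrist force passes 120 N, or if a joint passes its speed limit or range.

### The arm

A 6-joint arm with a two-finger parallel gripper is mounted at the origin on the work surface. World frame = base frame: x ahead of the robot, y to its left, z up, the work surface at z = 0. Lengths are in m, angles in rad, forces in N, time in s.
With the tool pointing down it reaches from about 0.35 to 0.775 m from the base axis. Payload 5.5 kg.
Tool frame: the origin (TCP) lies between the finger pads; the fingertips stand env.nose_length ahead of it and the grasp point (between the pads) lies 8 mm behind it (env.nose_length is the distance from the TCP to the fingertips, in m); z points along the fingers, y is the direction in which the jaws open and shut (so a half turn about z gives the same grasp; the last joint's range is limited). The gripper opens to 85 mm and grips with 20 to 120 N. Pads are 22 mm wide; open, the fingers measure 114 mm over their backs; the gripper's body (76 mm by 85 mm) begins 54 mm behind the grasp point. The pads swing forward as they close: fully open they stand 13 mm farther back than shut.
Start: joints at [-1.464, 0.313, 0.046, 1.304, 0, 1.431], TCP at [0.14, -0.558, 0.242] pointing down, gripper open.
Joint ranges: [-2.76, 2.76], [-0.86, 1.69], [-1.03, 1.26], [-2.2, 2.34], [-1.47, 1.5], [-3.14, 3.14]. Speed limits (rad/s): [2.57, 2.57, 3.14, 3.14, 3.14, 3.14].

### API

Orientations are given as a unit quaternion [w, x, y, z].
In Python, from workcell import env gives the robot as it stands. The module is installed in compiled form; this text tells all that it offers.
- The arm moves only by the shell command python3 -m creep 'ROWS' [FORCE]. ROWS is a JSON object of lists of equal length, an entry for each row: "hand": the finger opening in mm, from 0 to 85.4; "delta_pos": the shift along the tool's x, y, z scaled (see below), a list of three; "turn": the turn about the tool's z scaled (see below). In form: {"hand": [hand, ...], "delta_pos": [[dx, dy, dz], ...], "turn": [turn, ...]}. A call has exactly 5 rows; each row shifts and turns the commanded pose from where the row before left it, along the tool's axes as they then stand; what a row does not reach is not made up. The controller multiplies each number of a shift by 0.8 m and each number of a turn by 5 degrees. A row lasts 1/12 s, in which the tool goes at most 41.7 mm and 7.16 degrees, less where a joint would pass 70% of its speed; a pose out of reach is approached as far as the arm can. A call with a number of a shift or a turn outside -1 to 1 is refused whole. A call with a gripper value outside its range is refused whole. The fingers move at their own pace and stop on an object; FORCE is the grip in N (left out, the last holds). Time passes only in rows, so rows that do not move let the fingers close, or fill a call up. It gives the time, the measured TCP pose, the force and the opening at its end, in the units of the state.
- env.get_state(): the state, without advancing time (a new reading comes with each control period).
- env.read_camera(name): name is "scene" or "top" or "wrist"; returns a dict with "pixels" (384x512x3 uint8, red, green, blue), "depth" (384x512 float32, m along the optical axis (not along the pixel's ray), 0 where there is no reading), "fx", "fy", "cx", "cy" (pixels), "origin" and "orientation" of the camera in the world. Camera axes: x right, y down, z forward; pixel columns grow to the right and rows downward; lengths in m; the calibration is good to about 2 mm. A picture is of the moment at which its call begins.
- env.hand_in(): hands the job in, once; it reports no verdict.
Trained networks look in the newest picture that a camera, given by its name, has taken for a name from the list of things; names that differ only in an ending like _2 or _b are one class to them, and where a whole thing is asked for, a point or a joint stands for the part that bears it (a point fixed in the world has none). Each returns a list of dicts, best first, with "score" (0 to 1); they miss things now and then, are a little off and sometimes report something else, mostly with a low value. They report only what shows in the picture. A call takes as long as a camera call. They do not tell look-alikes from the thing itself.
- env.find_in(camera, target): "location" ([row, column] in pixels, amid what is visible of it).
- env.pinpoint(camera, target): "location" ([row, column] in pixels: a listed point, or the origin of a listed thing).
The state is a dict: "clock": time; "joint_pos": joint angles; "qvel": joint speeds; "tau": joint torques, N m; "tcp_pos": TCP position; "orientation": TCP orientation; "wrist_force": force on the tool from outside, world axes, zero at the start; "ft_torque": the same for the moment, N m; "finger_gap": finger opening in m.
Only numpy, scipy, OpenCV 4.12 (cv2) and the standard library are available. Lean on these libraries where they do the work, as an engineer would, in place of code of your own. Each camera call takes 0.05 s, during which the arm holds its last target.

## Working session

There is one attempt and no reset: what is moved stays moved. The work goes in short steps, Python scripts to look and compute and a shell command to move; the robot and the scene stay as the last step left them, time stands still between calls to the robot, and variables do not carry over. Pictures are saved under pics/ and viewed, and the job is handed in when it is done.

```bash
mkdir -p pics; ls; cat > h.py <<'E'
import numpy as np, cv2
from workcell import env
from scipy.spatial.transform import Rotation as R
def q2R(q): return R.from_quat([q[1],q[2],q[3],q[0]]).as_matrix()
def cloud(c):
    d=c["depth"]; v,u=np.mgrid[0:d.shape[0],0:d.shape[1]]
    P=np.stack([(u-c["cx"])/c["fx"]*d,(v-c["cy"])/c["fy"]*d,d],-1)
    W=P@q2R(c["orientation"]).T+np.array(c["origin"]); W[d==0]=np.nan
    return W
def save(c,n,s=1.5): cv2.imwrite("pics/"+n,cv2.resize(c["pixels"][:,:,::-1],None,fx=s,fy=s,interpolation=cv2.INTER_CUBIC))
def ray(c,rc,z):
    d=q2R(c["orientation"])@np.array([(rc[1]-c["cx"])/c["fx"],(rc[0]-c["cy"])/c["fy"],1.])
    o=np.array(c["origin"]); return o+d*(z-o[2])/d[2]
def proj(c,p):
    q=q2R(c["orientation"]).T@(np.array(p)-np.array(c["origin"])); return [q[1]/q[2]*c["fy"]+c["cy"],q[0]/q[2]*c["fx"]+c["cx"]]
def st():
    s=env.get_state(); Rm=q2R(s["orientation"])
    print("t %.2f tcp %s gap %.4f F %s"%(s["clock"],np.round(s["tcp_pos"],4),s["finger_gap"],np.round(s["wrist_force"],1)))
    print("toolx",np.round(Rm[:,0],3),"y",np.round(Rm[:,1],3),"z",np.round(Rm[:,2],3)); return s,Rm
E
python3 - <<'E'
from h import *
st(); print(env.nose_length)
for n in("scene","top"):
    c=env.read_camera(n); save(c,n+"0.png"); print(n,c["origin"],c["orientation"],c["fx"])
    for t in ["fixtureA","fixtureB","spacer1_c","pedestal_top","weight_grip","mat","tipA1"]:
        for r in env.pinpoint(n,t)[:6]:
            print(t,np.round(r["location"],1),round(r["score"],2))
E
```

```text
pics
t 0.00 tcp [ 0.1404 -0.5571  0.2414] gap 0.0853 F [-0.2  0.3 -0.3]
toolx [0.97  0.244 0.   ] y [ 0.244 -0.97  -0.002] z [-0.     0.002 -1.   ]
0.011
scene [1.11035354 0.63783479 0.99011869] [-0.13098522  0.31155036  0.87753792 -0.3401565 ] 408.98489543249605
fixtureA [267.7 325. ] 0.81
fixtureA [195.4 159.8] 0.74
fixtureB [152.2 211.7] 0.88
fixtureB [205.1 270.2] 0.36
spacer1_c [271.1 342.5] 0.68
pedestal_top [217.3 269.8] 0.37
weight_grip [205.  268.5] 0.83
weight_grip [310.3 402.5] 0.55
mat [186.7 239.2] 0.69Traceback (most recent call last):
  File "<stdin>", line 6, in <module>
ValueError: it knows: bottle, can, fixtureA, fixtureB, hammer, mat, offcut, pedestal_top, screwdriver, spacer1, spacer2, spacer3, spacer4, tape, weight_grip, wrench
```

```bash
python3 - <<'E'
from h import *
for n in("scene","top"):
    c=env.read_camera(n); save(c,n+"1.png"); W=cloud(c)
    if n=="top":print(n,c["origin"],c["orientation"],c["fx"])
    for t in ["fixtureA","fixtureB","spacer1","spacer2","spacer3","spacer4","pedestal_top","weight_grip","mat"]:
        for r in env.pinpoint(n,t)[:6]:
            l=r["location"]
            print(n,t,np.round(l,1),round(r["score"],2),np.round(W[int(l[0]),int(l[1])],3))
E
```

```text
scene fixtureA [266.6 326.4] 0.69 [0.563 0.32  0.049]
scene fixtureB [152.6 212.5] 0.94 [ 0.536 -0.237  0.049]Traceback (most recent call last):
  File "<stdin>", line 6, in <module>
ValueError: it knows: bottle, can, fixtureA, fixtureB, hammer, mat, offcut, pedestal_top, screwdriver, spacer1, spacer2, spacer3, spacer4, tape, weight_grip, wrench
```

View pics/scene1.png

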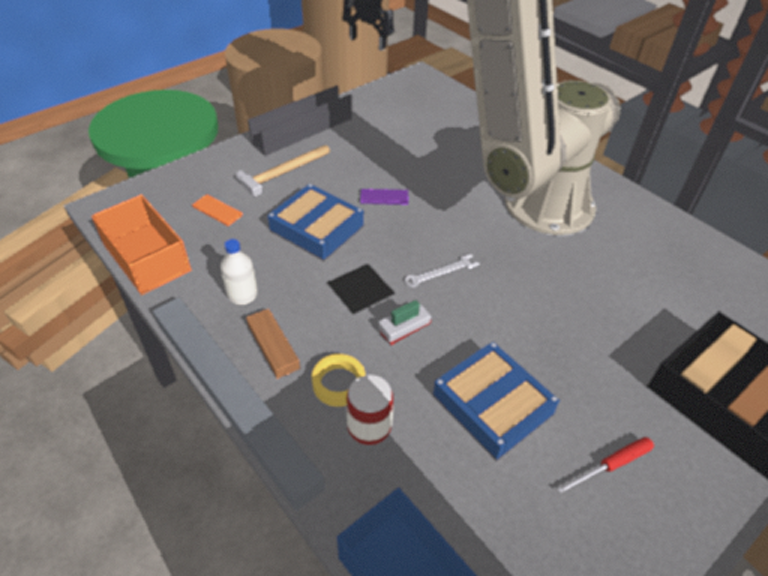

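The scene view shows both blue fixtures, at (330,395)/1.5 and (210,147)/1.5, with two pale spacers each. The weight is on the red pedestal, and the mat lies next to it. The orange and purple plates are look-alikes.

```bash
python3 - <<'E'
from h import *
n="top"
c=env.read_camera(n); save(c,n+"1.png"); W=cloud(c)
print(n,c["origin"],c["orientation"],c["fx"])
for t in ["fixtureA","fixtureB","spacer1_c","pedestal_top","weight_grip","mat"]:
        for r in env.pinpoint(n,t)[:6]:
            l=r["location"]
            print(n,t,np.round(l,1),round(r["score"],2),np.round(W[int(l[0]),int(l[1])],3))
E
```

```text
top [0.48747176 0.01005472 1.35649637] [-0.0225915   0.70946829 -0.70390807  0.02564742] 349.7687291850753
top fixtureA [208.1 170.9] 0.75 [0.538 0.311 0.049]
top fixtureB [218.2 329.2] 0.76 [ 0.506 -0.282  0.053]
top spacer1_c [205.7 160.2] 0.91 [0.549 0.35  0.046]
top spacer1_c [153.4 204.3] 0.16 [0.735 0.18  0.11 ]
top pedestal_top [218.6 327.5] 0.39 [ 0.506 -0.277  0.043]
top weight_grip [206.8 233.1] 0.77 [0.547 0.075 0.069]
top mat [208.  271.9] 0.75 [ 0.543 -0.069  0.005]
top mat [213.2 343.5] 0.43 [ 0.525 -0.335  0.051]
```

View pics/top1.png

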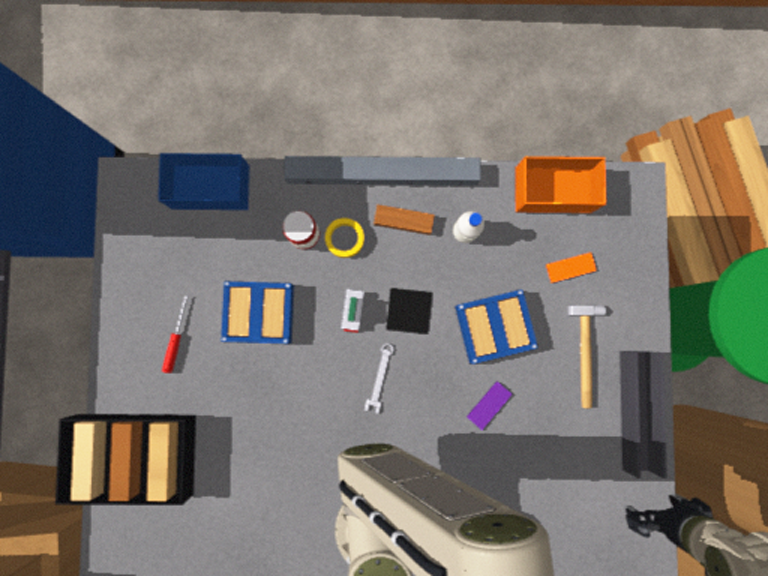

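```bash
cat >> h.py <<'E'
def seg(c,W,center,rad,zlo,zhi,hsv=None,minA=15):
    """points in region with z-range and hsv test -> minAreaRect in world xy"""
    H=cv2.cvtColor(c["pixels"],cv2.COLOR_RGB2HSV)
    m=(np.hypot(W[...,0]-center[0],W[...,1]-center[1])<rad)&(W[...,2]>zlo)&(W[...,2]<zhi)
    if hsv is not None: m&=np.all((H>=hsv[0])&(H<=hsv[1]),-1)
    m=m.astype(np.uint8)
    n,L,S,C=cv2.connectedComponentsWithStats(m,connectivity=4)
    out=[]
    for i in range(1,n):
        if S[i,4]<minA: continue
        p=W[L==i]; z=np.median(p[:,2])
        (cx,cy),(w,h),a=cv2.minAreaRect((p[:,:2]*1000).astype(np.float32))
        if h>w: w,h,a=h,w,a-90
        a=(a+90)%180-90
        out.append((S[i,4],round(cx/1000,4),round(cy/1000,4),round(z,4),round(w,1),round(h,1),round(a,1)))
    for o in sorted(out,key=lambda o:-o[0])[:8]: print("  n %d c (%.4f %.4f) z %.4f  %.1f x %.1f mm yaw %.1f deg"%o)
    return out
BLUE=((100,120,40),(125,255,255)); WOOD=((8,40,120),(28,200,255))
E
python3 - <<'E'
from h import *
for n in("top","scene"):
    c=env.read_camera(n); W=cloud(c); print(n)
    H=cv2.cvtColor(c["pixels"],cv2.COLOR_RGB2HSV)
    for nm,ce in(("A",(.538,.311)),("B",(.506,-.28))):
        print(nm,"blue");seg(c,W,ce,.15,.035,.065,BLUE)
        print(nm,"wood");seg(c,W,ce,.15,.035,.065,WOOD)
    print("weight");seg(c,W,(.547,.075),.1,.022,.05); seg(c,W,(.547,.075),.1,.05,.08)
    print("mat");seg(c,W,(.543,-.069),.07,-.005,.02,((0,0,0),(180,255,45)))
    for p in [(.549,.35,.048),(.543,-.069,.003)]:
        r=proj(c,p); print(r,H[int(r[0]),int(r[1])])
E
```

```text
top
A blue
  n 803 c (0.5392 0.3095) z 0.0498  169.4 x 150.6 mm yaw 88.4 deg
A wood
  n 442 c (0.5418 0.3532) z 0.0479  120.2 x 53.7 mm yaw -0.8 deg
  n 441 c (0.5391 0.2684) z 0.0476  121.0 x 53.5 mm yaw -1.0 deg
B blue
  n 802 c (0.5086 -0.2916) z 0.0501  168.7 x 150.7 mm yaw -75.9 deg
B wood
  n 442 c (0.4988 -0.2495) z 0.0482  121.3 x 52.8 mm yaw 13.8 deg
  n 435 c (0.5179 -0.3319) z 0.0484  118.4 x 53.5 mm yaw 14.3 deg
weight
  n 236 c (0.5478 0.0691) z 0.0338  99.2 x 43.7 mm yaw -7.4 deg
  n 72 c (0.5476 0.0694) z 0.0678  59.5 x 15.9 mm yaw -7.1 deg
mat
  n 709 c (0.5478 -0.0745) z 0.0031  105.6 x 104.6 mm yaw 83.3 deg
[np.float64(205.07244222937527), np.float64(159.81010145531138)] [ 20 122 235]
[np.float64(208.04790900664938), np.float64(271.09162548385046)] [120  26  30]
scene
A blue
  n 1358 c (0.5406 0.3170) z 0.0493  169.9 x 153.3 mm yaw 88.4 deg
A wood
  n 759 c (0.5397 0.3574) z 0.0478  128.8 x 53.0 mm yaw -2.1 deg
  n 665 c (0.5377 0.2733) z 0.0477  127.8 x 54.1 mm yaw -2.0 deg
B blue
  n 637 c (0.5096 -0.2826) z 0.0479  172.9 x 153.0 mm yaw -75.9 deg
B wood
  n 323 c (0.4975 -0.2446) z 0.0467  120.8 x 57.5 mm yaw 15.6 deg
  n 308 c (0.5191 -0.3285) z 0.0467  122.7 x 55.5 mm yaw 11.5 deg
weight
  n 346 c (0.5485 0.0811) z 0.0331  104.0 x 45.2 mm yaw -13.0 deg
  n 146 c (0.5486 0.0780) z 0.0654  62.9 x 19.2 mm yaw -6.3 deg
mat
  n 18 c (0.5934 -0.0759) z 0.0011  41.4 x 7.3 mm yaw 84.5 deg
[np.float64(270.8210237976143), np.float64(337.6545064033537)] [ 17  96 212]
[np.float64(190.50531066601522), np.float64(241.02497090272627)] [150   6  45]
```

```bash
cat >> h.py <<'E'
def plan(target,yaw=None,n=None,base=None):
    """yaw: desired tool-x yaw deg (tool down), mod 180 nearest. prints rows in move units"""
    s,Rm=st(); p=np.array(s["tcp_pos"]) if base is None else np.array(base)
    y0=np.degrees(np.arctan2(Rm[1,0],Rm[0,0])); dy=0 if yaw is None else (yaw-y0+90)%180-90
    D=np.array(target)-p
    k=n or int(max(np.ceil(np.linalg.norm(D)/0.0405),np.ceil(abs(dy)/5),1))
    print("joints",np.round(s["joint_pos"],2),"yaw %.2f dyaw %.2f dist %.4f rows %d"%(y0,dy,np.linalg.norm(D),k))
    for i in range(k):
        Ri=Rm@R.from_euler('z',-dy*i/k,degrees=True).as_matrix()
        print(i,np.round(Ri.T@D/k/0.8,4),"turn %.3f"%(-dy/k/5))
E
python3 - <<'E'
from h import *
c=env.read_camera("wrist"); s,Rm=st()
T=Rm.T@(np.array(c["origin"])-s["tcp_pos"]); print("cam in tool",T, "\n",Rm.T@q2R(c["orientation"]),c["fx"])
plan((.50,.03,.24),-7)
E
```

```text
t 1.00 tcp [ 0.1405 -0.5576  0.2423] gap 0.0855 F [-1.2 -0.4  0.1]
toolx [ 0.97   0.244 -0.   ] y [ 0.244 -0.97   0.   ] z [-0. -0. -1.]
cam in tool [ 0.08258313  0.00039228 -0.13074544] 
 [[-1.01368399e-03 -9.47906696e-01 -3.18546492e-01]
 [ 9.99999486e-01 -9.50993255e-04 -3.52320913e-04]
 [ 3.10317881e-05 -3.18546685e-01  9.47907173e-01]] 267.07066527231495
t 1.00 tcp [ 0.1405 -0.5576  0.2423] gap 0.0855 F [-1.2 -0.4  0.1]
toolx [ 0.97   0.244 -0.   ] y [ 0.244 -0.97   0.   ] z [-0. -0. -1.]
joints [-1.46  0.31  0.05  1.3  -0.    1.43] yaw 14.14 dyaw -21.14 dist 0.6889 rows 18
0 [ 0.0342 -0.0335  0.0002] turn 0.235
1 [ 0.0335 -0.0342  0.0002] turn 0.235
2 [ 0.0328 -0.0348  0.0002] turn 0.235
3 [ 0.0321 -0.0355  0.0002] turn 0.235
4 [ 0.0313 -0.0362  0.0002] turn 0.235
5 [ 0.0306 -0.0368  0.0002] turn 0.235
6 [ 0.0298 -0.0374  0.0002] turn 0.235
7 [ 0.029  -0.038   0.0002] turn 0.235
8 [ 0.0283 -0.0386  0.0002] turn 0.235
9 [ 0.0275 -0.0392  0.0002] turn 0.235
10 [ 0.0267 -0.0397  0.0002] turn 0.235
11 [ 0.0258 -0.0403  0.0002] turn 0.235
12 [ 0.025  -0.0408  0.0002] turn 0.235
13 [ 0.0242 -0.0413  0.0002] turn 0.235
14 [ 0.0233 -0.0418  0.0002] turn 0.235
15 [ 0.0224 -0.0422  0.0002] turn 0.235
16 [ 0.0216 -0.0427  0.0002] turn 0.235
17 [ 0.0207 -0.0431  0.0002] turn 0.235
```

```bash
python3 -m creep '{"hand":[85,85,85,85,85],"delta_pos":[[0.034,-0.034,0],[0.034,-0.034,0],[0.033,-0.035,0],[0.032,-0.035,0],[0.031,-0.036,0]],"turn":[0.235,0.235,0.235,0.235,0.235]}'
python3 -m creep '{"hand":[85,85,85,85,85],"delta_pos":[[0.031,-0.037,0],[0.030,-0.037,0],[0.029,-0.038,0],[0.028,-0.039,0],[0.028,-0.039,0]],"turn":[0.235,0.235,0.235,0.235,0.235]}'
python3 -m creep '{"hand":[85,85,85,85,85],"delta_pos":[[0.027,-0.040,0],[0.026,-0.040,0],[0.025,-0.041,0],[0.024,-0.041,0],[0.023,-0.042,0]],"turn":[0.235,0.235,0.235,0.235,0.235]}'
python3 - <<'E'
from h import *
plan((.50,.03,.24),-7)
E
```

```text
clock: 1.42
tcp_pos: [0.241, -0.393, 0.2423]
orientation: [0.0, 0.997, 0.071, 0.0]
wrist_force: [0.7, -0.2, 1.7]
finger_gap: 0.085
clock: 1.83
tcp_pos: [0.3415, -0.2295, 0.2426]
orientation: [0.0, 1.0, 0.02, 0.0]
wrist_force: [0.8, -0.5, 0.1]
finger_gap: 0.0846
clock: 2.25
tcp_pos: [0.4417, -0.066, 0.2426]
orientation: [0.0, 1.0, -0.031, 0.001]
wrist_force: [0.4, -0.9, 1.1]
finger_gap: 0.085
t 2.25 tcp [ 0.4417 -0.066   0.2426] gap 0.0850 F [ 0.4 -0.9  1.1]
toolx [ 0.998 -0.062  0.001] y [-0.062 -0.998  0.   ] z [ 0.001 -0.001 -1.   ]
joints [-0.33  0.06 -0.26  1.24 -0.    2.88] yaw -3.54 dyaw -3.46 dist 0.1123 rows 3
0 [ 0.0218 -0.0414  0.0011] turn 0.231
1 [ 0.0209 -0.0418  0.0011] turn 0.231
2 [ 0.0201 -0.0423  0.0011] turn 0.231
```

Joint 6 would run out of range at +y, so I'll flip the tool by half a turn now and keep it that way.

```bash
sed -i 's/(yaw-y0+90)%180-90/(yaw-y0+180)%360-180/' h.py
for i in 1; do :; done
python3 -m creep '{"hand":[85,85,85,85,85],"delta_pos":[[0,0,0],[0,0,0],[0,0,0],[0,0,0],[0,0,0]],"turn":[-1,-1,-1,-1,-1]}'
python3 -m creep '{"hand":[85,85,85,85,85],"delta_pos":[[0,0,0],[0,0,0],[0,0,0],[0,0,0],[0,0,0]],"turn":[-1,-1,-1,-1,-1]}'
python3 -m creep '{"hand":[85,85,85,85,85],"delta_pos":[[0,0,0],[0,0,0],[0,0,0],[0,0,0],[0,0,0]],"turn":[-1,-1,-1,-1,-1]}'
python3 -m creep '{"hand":[85,85,85,85,85],"delta_pos":[[0,0,0],[0,0,0],[0,0,0],[0,0,0],[0,0,0]],"turn":[-1,-1,-1,-1,-1]}'
python3 -m creep '{"hand":[85,85,85,85,85],"delta_pos":[[0,0,0],[0,0,0],[0,0,0],[0,0,0],[0,0,0]],"turn":[-1,-1,-1,-1,-1]}'
python3 -m creep '{"hand":[85,85,85,85,85],"delta_pos":[[0,0,0],[0,0,0],[0,0,0],[0,0,0],[0,0,0]],"turn":[-1,-1,-1,-1,-1]}'
python3 -m creep '{"hand":[85,85,85,85,85],"delta_pos":[[0,0,0],[0,0,0],[0,0,0],[0,0,0],[0,0,0]],"turn":[-1,-1,-1,-1,-1]}'
python3 - <<'E'
from h import *
plan((.55,.07,.24),173)
E
```

```text
clock: 2.67
tcp_pos: [0.441, -0.0675, 0.2424]
orientation: [0.0, 0.982, 0.189, 0.0]
wrist_force: [-0.2, 0.5, 0.1]
finger_gap: 0.0851
clock: 3.08
tcp_pos: [0.441, -0.0678, 0.2424]
orientation: [0.0, 0.918, 0.397, 0.0]
wrist_force: [-0.2, 0.4, 0.1]
finger_gap: 0.0855
clock: 3.5
tcp_pos: [0.4409, -0.0678, 0.2424]
orientation: [0.0, 0.81, 0.586, 0.0]
wrist_force: [0.0, 0.3, -0.5]
finger_gap: 0.0849
clock: 3.92
tcp_pos: [0.4409, -0.0678, 0.2424]
orientation: [0.0, 0.664, 0.748, -0.0]
wrist_force: [-0.2, 0.5, 0.2]
finger_gap: 0.0852
clock: 4.33
tcp_pos: [0.4409, -0.0678, 0.2424]
orientation: [0.0, 0.487, 0.874, -0.0]
wrist_force: [0.7, -0.0, 0.8]
finger_gap: 0.0849
clock: 4.75
tcp_pos: [0.4409, -0.0678, 0.2424]
orientation: [0.0, 0.286, 0.958, -0.0]
wrist_force: [-0.2, -0.0, 0.3]
finger_gap: 0.085
clock: 5.17
tcp_pos: [0.4409, -0.0678, 0.2424]
orientation: [0.0, 0.072, 0.997, -0.0]
wrist_force: [-0.2, 0.4, 0.0]
finger_gap: 0.0849
t 5.17 tcp [ 0.4409 -0.0678  0.2424] gap 0.0849 F [-0.2  0.4  0. ]
toolx [-0.99   0.143 -0.   ] y [ 0.143  0.99  -0.   ] z [ 0. -0. -1.]
joints [-0.33  0.06 -0.26  1.24 -0.   -0.19] yaw 171.76 dyaw 1.24 dist 0.1758 rows 5
0 [-0.022   0.038   0.0006] turn -0.050
1 [-0.0222  0.0379  0.0006] turn -0.050
2 [-0.0224  0.0378  0.0006] turn -0.050
3 [-0.0225  0.0377  0.0006] turn -0.050
4 [-0.0227  0.0376  0.0006] turn -0.050
```

```bash

python3 -m creep '{"hand":[85,85,85,85,85],"delta_pos":[[-0.022,0.038,0],[-0.022,0.038,0],[-0.0225,0.038,0],[-0.0225,0.038,0],[-0.0225,0.0375,0]],"turn":[-0.05,-0.05,-0.05,-0.05,-0.05]}'
python3 - <<'E'
from h import *
st()
c=env.read_camera("wrist"); save(c,"w1.png"); W=cloud(c)
print("weight");seg(c,W,(.547,.072),.1,.024,.044); seg(c,W,(.547,.072),.1,.055,.08)
print("mat");seg(c,W,(.545,-.07),.085,-.008,.015,((0,0,0),(180,255,45)))
E
```

```text
clock: 5.58
tcp_pos: [0.5513, 0.0713, 0.2424]
orientation: [0.0, 0.063, 0.998, -0.0]
wrist_force: [1.6, 0.3, -0.1]
finger_gap: 0.0849
t 5.58 tcp [0.5513 0.0713 0.2424] gap 0.0849 F [ 1.6  0.3 -0.1]
toolx [-0.992  0.126 -0.001] y [ 0.126  0.992 -0.   ] z [ 0.001 -0.    -1.   ]
weight
  n 1847 c (0.5500 0.0726) z 0.0332  98.6 x 44.0 mm yaw -7.1 deg
  n 652 c (0.5504 0.0728) z 0.0672  59.6 x 15.2 mm yaw -7.5 deg
mat
```

View pics/w1.png

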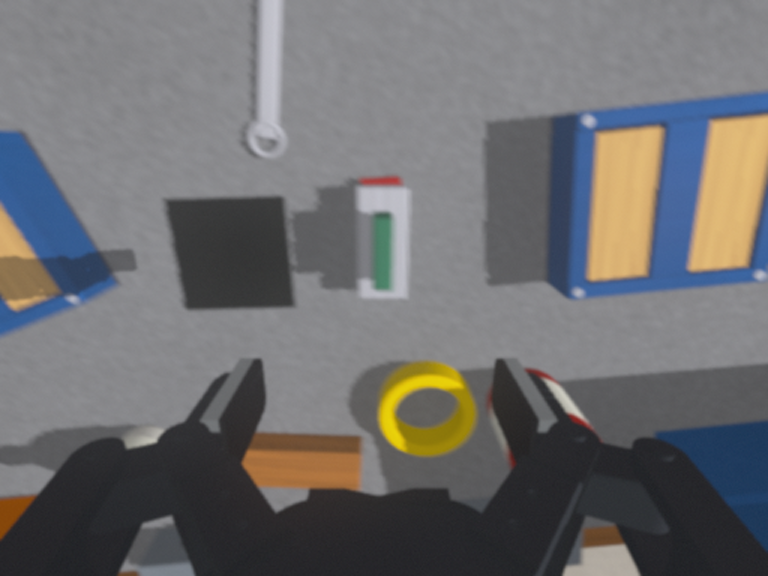

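The mat is at (165,255)/1.5 and the weight at (255,383)/1.5. A red edge of the pedestal shows on the robot side. The wrist measurements agree with the known sizes, so I'll use them for the grasp.

```bash

python3 -m creep '{"hand":[50,50,50,50,50],"delta_pos":[[0.0015,0.0015,0.048],[0,0,0.048],[0,0,0.048],[0,0,0.048],[0,0,0]],"turn":[0,0,0,0,0]}'
python3 - <<'E'
from h import *
plan((.5503,.0727,.0495),172.8)
c=env.read_camera("wrist"); save(c,"w2.png"); W=cloud(c)
print("weight");seg(c,W,(.547,.072),.1,.024,.044); seg(c,W,(.547,.072),.1,.055,.08,((60,60,20),(90,255,255)))
E
```

```text
clock: 6.05
tcp_pos: [0.5434, 0.0713, 0.0815]
orientation: [-0.006, 0.063, 0.998, -0.0]
wrist_force: [-2.0, -0.2, -0.7]
finger_gap: 0.0504
t 6.05 tcp [0.5434 0.0713 0.0815] gap 0.0504 F [-2.  -0.2 -0.7]
toolx [-0.992  0.126  0.013] y [ 0.126  0.992 -0.002] z [-0.013  0.    -1.   ]
joints [-0.02  0.37 -0.28  0.93 -0.    0.11] yaw 172.77 dyaw 0.03 dist 0.0327 rows 1
0 [-0.0088  0.0029  0.0398] turn -0.006
weight
  n 5091 c (0.5500 0.0723) z 0.0332  99.6 x 44.2 mm yaw -7.5 deg
  n 2149 c (0.5495 0.0720) z 0.0672  59.5 x 15.0 mm yaw -7.5 deg
```

View pics/w2.png

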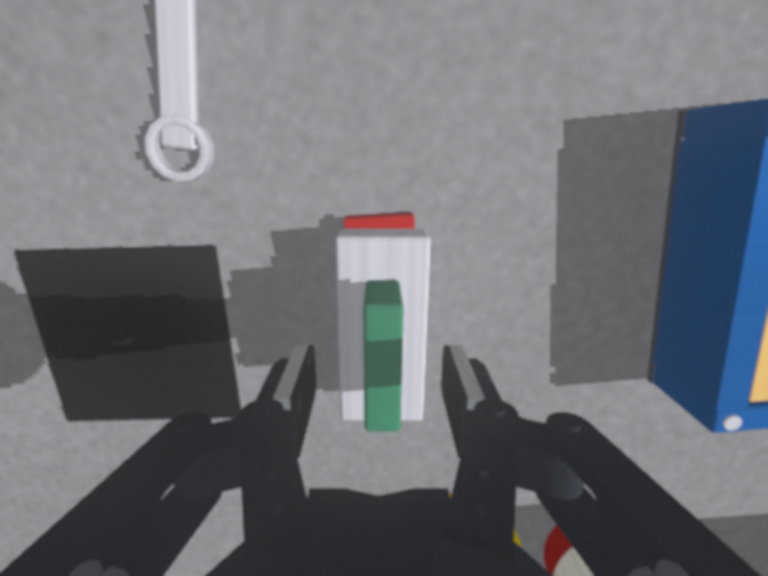

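The open fingers straddle the fin, and the fin's centre is in line.

```bash

python3 - <<'E'
from h import *
plan((.5497,.0723,.0495),172.7)
E
```

```text
t 6.10 tcp [0.5454 0.0712 0.0852] gap 0.0496 F [-0.1 -0.1  0.3]
toolx [-0.992  0.126  0.009] y [ 0.126  0.992 -0.001] z [-0.009  0.    -1.   ]
joints [-0.02  0.37 -0.28  0.93 -0.    0.11] yaw 172.76 dyaw -0.06 dist 0.0359 rows 1
0 [-0.0055  0.002   0.0445] turn 0.013
```

```bash

python3 -m creep '{"hand":[50,50,50,50,50],"delta_pos":[[0,0,0.0165],[0,0,0.0165],[0,0,0.0165],[0,0,0],[0,0,0]],"turn":[0,0,0,0,0]}'
python3 -m creep '{"hand":[50,50,50,50,50],"delta_pos":[[0,0,0],[0,0,0],[0,0,0],[0,0,0],[0,0,0]],"turn":[0,0,0,0,0]}'
```

```text
clock: 6.52
tcp_pos: [0.5505, 0.0711, 0.0511]
orientation: [0.001, 0.063, 0.998, -0.0]
wrist_force: [0.3, -0.1, -0.2]
finger_gap: 0.0499
clock: 6.93
tcp_pos: [0.5496, 0.0713, 0.0496]
orientation: [0.0, 0.063, 0.998, -0.0]
wrist_force: [-0.1, 0.2, -0.1]
finger_gap: 0.05
```

Close on the fin firmly, then lift.

```bash

python3 -m creep '{"hand":[0,0,0,0,0],"delta_pos":[[0,0,0],[0,0,0],[0,0,0],[0,0,0],[0,0,0]],"turn":[0,0,0,0,0]}' 80
python3 -m creep '{"hand":[0,0,0,0,0],"delta_pos":[[0,0,0],[0,0,0],[0,0,-0.01],[0,0,-0.02],[0,0,-0.02]],"turn":[0,0,0,0,0]}' 80
python3 -m creep '{"hand":[0,0,0,0,0],"delta_pos":[[0,0,-0.025],[0,0,-0.015],[0,0,0],[0,0,0],[0,0,0]],"turn":[0,0,0,0,0]}' 80
python3 - <<'E'
from h import *
c=env.read_camera("top"); W=cloud(c)
print("mat");seg(c,W,(.543,-.069),.09,-.005,.02,((0,0,0),(180,255,45)))
print("ped");seg(c,W,(.55,.07),.09,-.005,.03,((0,100,60),(10,255,255)))
c=env.read_camera("wrist"); save(c,"w3.png"); W=cloud(c)
print("mat");seg(c,W,(.543,-.069),.09,-.005,.02,((0,0,0),(180,255,55)))
print("ped");seg(c,W,(.55,.07),.09,.005,.03,((0,100,60),(10,255,255)));seg(c,W,(.55,.07),.09,.005,.03,((170,100,60),(180,255,255)))
st()
E
```

```text
clock: 7.35
tcp_pos: [0.5494, 0.0715, 0.0492]
orientation: [0.0, 0.063, 0.998, 0.0]
wrist_force: [-0.8, 1.3, 1.1]
finger_gap: 0.0148
clock: 7.77
tcp_pos: [0.5471, 0.0711, 0.0878]
orientation: [-0.003, 0.063, 0.998, -0.0]
wrist_force: [1.3, -0.1, -6.4]
finger_gap: 0.0148
clock: 8.18
tcp_pos: [0.548, 0.0712, 0.1196]
orientation: [-0.001, 0.063, 0.998, -0.0]
wrist_force: [0.0, -0.2, -7.5]
finger_gap: 0.0147
mat
  n 740 c (0.5466 -0.0738) z 0.0031  107.4 x 105.6 mm yaw 84.6 deg
ped
mat
  n 6834 c (0.5431 -0.0715) z 0.0023  108.0 x 95.1 mm yaw 83.4 deg
ped
  n 794 c (0.5041 0.0765) z 0.0112  35.2 x 18.5 mm yaw 85.8 deg
t 8.28 tcp [0.548  0.0712 0.1194] gap 0.0149 F [ 0.5 -1.  -7. ]
toolx [-0.992  0.126  0.003] y [ 0.126  0.992 -0.001] z [-0.003 -0.    -1.   ]
```

View pics/w3.png

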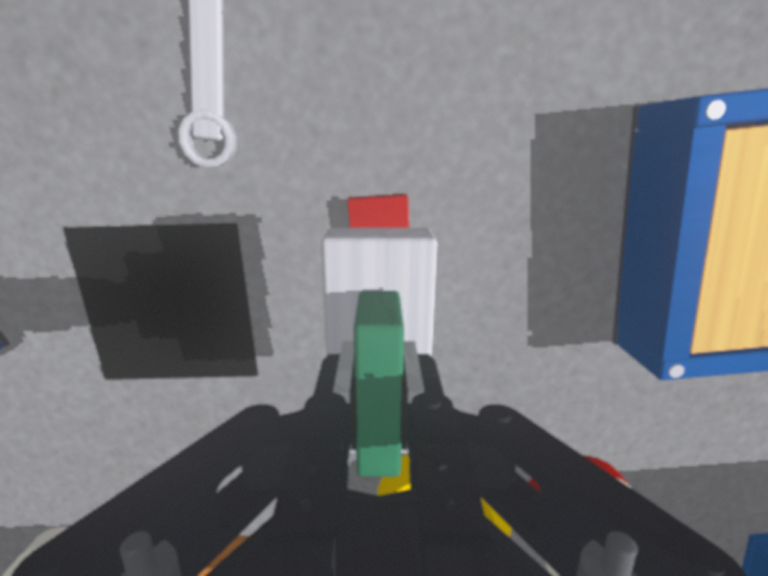

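```bash

python3 - <<'E'
from h import *
plan((.5485,-.071,.10),173,base=(.549,.0715,.120))
E
```

```text
t 8.28 tcp [0.548  0.0712 0.1194] gap 0.0149 F [ 0.5 -1.  -7. ]
toolx [-0.992  0.126  0.003] y [ 0.126  0.992 -0.001] z [-0.003 -0.    -1.   ]
joints [-0.02  0.34 -0.23  1.01 -0.    0.11] yaw 172.76 dyaw 0.24 dist 0.1439 rows 4
0 [-0.0055 -0.0442  0.0063] turn -0.012
1 [-0.0054 -0.0442  0.0063] turn -0.012
2 [-0.0054 -0.0442  0.0063] turn -0.012
3 [-0.0053 -0.0442  0.0063] turn -0.012
```

```bash

python3 -m creep '{"hand":[0,0,0,0,0],"delta_pos":[[-0.0027,-0.022,0.003],[-0.0055,-0.0442,0.006],[-0.0055,-0.0442,0.006],[-0.0055,-0.0442,0.006],[-0.0025,-0.022,0.0035]],"turn":[0,0,0,0,0]}'
python3 -m creep '{"hand":[0,0,0,0,0],"delta_pos":[[0,0,0],[0,0,0.02],[0,0,0.025],[0,0,0.02],[0,0,0]],"turn":[0,0,0,0,0]}'
python3 -m creep '{"hand":[0,0,0,0,0],"delta_pos":[[0,0,0],[0,0,0],[0,0,0],[0,0,0],[0,0,0]],"turn":[0,0,0,0,0]}'
```

```text
clock: 8.7
tcp_pos: [0.5479, -0.0746, 0.0999]
orientation: [-0.001, 0.064, 0.998, -0.001]
wrist_force: [-0.7, -0.3, -6.0]
finger_gap: 0.0147
clock: 9.12
tcp_pos: [0.5452, -0.0698, 0.0453]
orientation: [-0.004, 0.063, 0.998, 0.001]
wrist_force: [-0.6, 0.1, -7.6]
finger_gap: 0.0144
clock: 9.53
tcp_pos: [0.5495, -0.0712, 0.0505]
orientation: [0.001, 0.063, 0.998, -0.0]
wrist_force: [-0.5, 0.3, -7.1]
finger_gap: 0.0147
```

```bash

python3 -m creep '{"hand":[0,0,0,0,0],"delta_pos":[[0,0,0.003],[0,0,0.003],[0,0,0.003],[0,0,0.0025],[0,0,0]],"turn":[0,0,0,0,0]}'
python3 -m creep '{"hand":[0,0,0,0,0],"delta_pos":[[0,0,0.0005],[0,0,0.0005],[0,0,0],[0,0,0],[0,0,0]],"turn":[0,0,0,0,0]}'
```

```text
clock: 9.95
tcp_pos: [0.5486, -0.0711, 0.0402]
orientation: [-0.0, 0.063, 0.998, -0.0]
wrist_force: [-1.1, -0.0, -6.0]
finger_gap: 0.0148
clock: 10.37
tcp_pos: [0.5486, -0.071, 0.0401]
orientation: [0.0, 0.063, 0.998, -0.0]
wrist_force: [-3.4, 0.9, 6.2]
finger_gap: 0.0151
```

```bash

python3 -m creep '{"hand":[60,60,60,60,60],"delta_pos":[[0,0,0],[0,0,0],[0,0,-0.003],[0,0,-0.01],[0,0,-0.03]],"turn":[0,0,0,0,0]}'
python3 -m creep '{"hand":[85,85,85,85,85],"delta_pos":[[0,0.02,-0.045],[0,0.03,-0.04],[0,0.02,-0.03],[0,0,-0.02],[0,0,0]],"turn":[0,0,0,0,0]}'
python3 -m creep '{"hand":[85,85,85,85,85],"delta_pos":[[0,0,0],[0,0,0],[0,0,0],[0,0,0],[0,0,0]],"turn":[0,0,0,0,0]}'
python3 - <<'E'
from h import *
st()
c=env.read_camera("top"); W=cloud(c)
RED=((0,120,60),(8,255,255))
print("ped top");seg(c,W,(.55,.07),.09,.005,.03,RED)
print("weight");seg(c,W,(.547,-.072),.1,.012,.035); seg(c,W,(.547,-.072),.1,.045,.08)
c=env.read_camera("wrist"); save(c,"w4.png"); W=cloud(c)
print("ped");seg(c,W,(.55,.07),.09,.008,.03,RED)
print("weight");seg(c,W,(.547,-.072),.1,.012,.035); seg(c,W,(.547,-.072),.1,.045,.08)
print("wood");seg(c,W,(.54,.31),.15,.035,.065,WOOD)
E
```

```text
clock: 10.78
tcp_pos: [0.5467, -0.0706, 0.0718]
orientation: [-0.003, 0.063, 0.998, 0.001]
wrist_force: [0.1, 0.8, -0.1]
finger_gap: 0.0602
clock: 11.2
tcp_pos: [0.5586, -0.015, 0.187]
orientation: [0.004, 0.062, 0.998, -0.001]
wrist_force: [-0.0, 0.2, 0.1]
finger_gap: 0.085
clock: 11.62
tcp_pos: [0.5551, -0.0158, 0.1807]
orientation: [-0.001, 0.063, 0.998, 0.0]
wrist_force: [-0.0, -0.3, -0.6]
finger_gap: 0.0848
t 11.62 tcp [ 0.5551 -0.0158  0.1807] gap 0.0848 F [-0.  -0.3 -0.6]
toolx [-0.992  0.127  0.002] y [ 0.127  0.992 -0.   ] z [-0.002  0.    -1.   ]
ped top
  n 173 c (0.5455 0.0759) z 0.0121  100.3 x 27.0 mm yaw -0.6 deg
weight
ped
  n 2758 c (0.5464 0.0734) z 0.0113  102.6 x 35.5 mm yaw -4.1 deg
weight
  n 2322 c (0.5499 -0.0707) z 0.0242  100.1 x 44.2 mm yaw -7.4 deg
  n 1040 c (0.5497 -0.0706) z 0.0581  59.8 x 16.4 mm yaw -7.2 deg
wood
  n 208 c (0.5781 0.2441) z 0.0474  45.8 x 10.9 mm yaw 7.7 deg
```

View pics/w4.png

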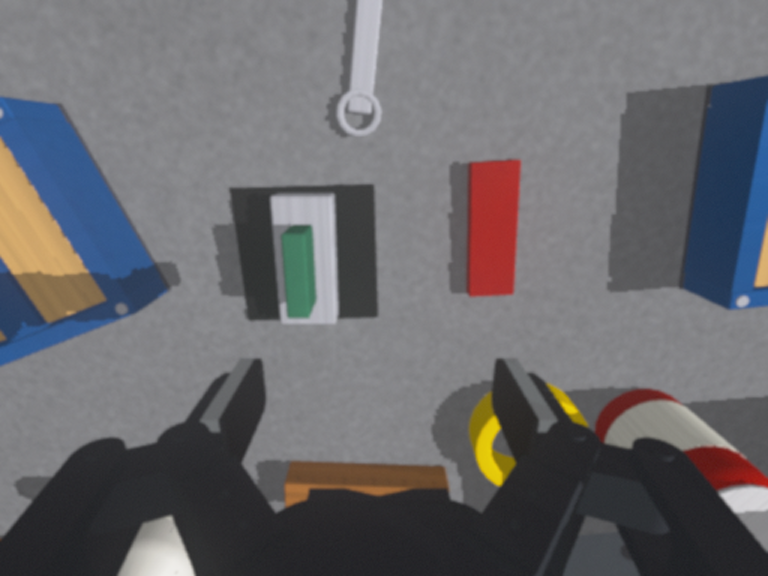

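```bash

python3 - <<'E'
from h import *
c=env.read_camera("wrist"); W=cloud(c); 
H=cv2.cvtColor(c["pixels"],cv2.COLOR_RGB2HSV)
m=(np.hypot(W[...,0]-.548,W[...,1]+.071)<.09)&(W[...,2]<.012)&(H[...,2]<75)
m=cv2.morphologyEx(m.astype(np.uint8),cv2.MORPH_OPEN,np.ones((3,3)))
p=W[m>0][:,:2]; a=np.radians(-7); ex=np.array([np.cos(a),np.sin(a)]); ey=np.array([-ex[1],ex[0]])
w=np.array([.5499,-.0707])
for e in(ex,ey):
    s=(p-w)@e; print(np.percentile(s,[0.5,2,98,99.5]))
plan((.515,.073,.19),175)
E
```

```text
[-0.05415079 -0.05309495  0.05052856  0.05251893]
[-0.05615379 -0.05487853  0.05041992  0.05137217]
t 11.77 tcp [ 0.5556 -0.0157  0.1813] gap 0.0851 F [ 0.1 -0.1 -0.3]
toolx [-0.992  0.126  0.001] y [ 0.126  0.992 -0.   ] z [-0.001  0.    -1.   ]
joints [-0.17  0.3  -0.12  1.15 -0.   -0.05] yaw 172.74 dyaw 2.26 dist 0.0979 rows 3
0 [ 0.0214  0.0345 -0.0036] turn -0.151
1 [ 0.021   0.0348 -0.0036] turn -0.151
2 [ 0.0205  0.0351 -0.0036] turn -0.151
```

The weight sits within the mat on all sides. Next I'll measure the pedestal from straight above.

```bash

python3 -m creep '{"hand":[85,85,85,85,85],"delta_pos":[[0.016,0.026,-0.003],[0.021,0.035,-0.003],[0.016,0.026,-0.003],[0.01,0.017,-0.002],[0,0,0]],"turn":[-0.15,-0.15,-0.15,0,0]}'
python3 -m creep '{"hand":[85,85,85,85,85],"delta_pos":[[0,0,0],[0,0,0],[0,0,0],[0,0,0],[0,0,0]],"turn":[0,0,0,0,0]}'
cat >> h.py <<'E'
def fit(c,W,center,rad,zlo,zhi,hsv,zface):
    """rect fit of coloured face, pixels re-projected onto plane z=zface"""
    H=cv2.cvtColor(c["pixels"],cv2.COLOR_RGB2HSV)
    m=(np.hypot(W[...,0]-center[0],W[...,1]-center[1])<rad)&(W[...,2]>zlo)&(W[...,2]<zhi)&np.all((H>=hsv[0])&(H<=hsv[1]),-1)
    n,L,S,C=cv2.connectedComponentsWithStats(m.astype(np.uint8),connectivity=4)
    i=1+np.argmax(S[1:,4]); v,u=np.nonzero(L==i)
    p=np.array([ray(c,(a,b),zface)[:2] for a,b in zip(v,u)])
    (cx,cy),(w,h),a=cv2.minAreaRect((p*1000).astype(np.float32))
    if h>w:w,h,a=h,w,a-90
    a=(a+90)%180-90
    mu=p.mean(0); ev,E=np.linalg.eigh(np.cov((p-mu).T)); b=np.degrees(np.arctan2(E[1,1],E[0,1])); b=(b+90)%180-90
    print("  fit n %d rect (%.1f %.1f) %.1fx%.1f yaw %.1f | mean (%.1f %.1f) pca yaw %.1f size %.1fx%.1f z %.1f"%(S[i,4],cx,cy,w,h,a,*(mu*1000),b,*np.sqrt(12*ev[::-1])*1000,1000*np.nanmedian(W[L==i][:,2])))
RED=((0,120,60),(8,255,255))
E
python3 - <<'E'
from h import *
st()
c=env.read_camera("wrist"); save(c,"w5.png"); W=cloud(c)
fit(c,W,(.547,.073),.09,.007,.03,RED,.012)
E
```

```text
clock: 12.18
tcp_pos: [0.5132, 0.075, 0.191]
orientation: [-0.0, 0.042, 0.999, 0.0]
wrist_force: [0.2, -0.8, 0.2]
finger_gap: 0.0851
clock: 12.6
tcp_pos: [0.515, 0.0719, 0.1904]
orientation: [-0.0, 0.044, 0.999, -0.0]
wrist_force: [-0.4, 0.6, 0.3]
finger_gap: 0.0854
t 12.60 tcp [0.515  0.0719 0.1904] gap 0.0854 F [-0.4  0.6  0.3]
toolx [-0.996  0.088  0.   ] y [ 0.088  0.996 -0.   ] z [-0. -0. -1.]
  fit n 2197 rect (545.5 72.9) 102.5x33.8 yaw -3.9 | mean (543.1 73.4) pca yaw -3.8 size 102.8x34.3 z 11.4
```

View pics/w5.png

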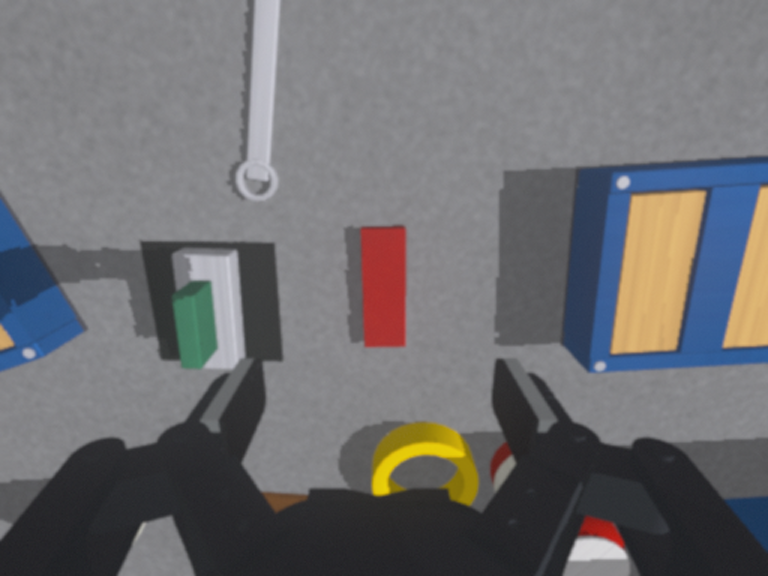

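Pedestal: centre about (.546, .073), yaw -3.9°, size OK. Next, a close look at the left fixture.

```bash

python3 - <<'E'
from h import *
plan((.505,.313,.20),178.5,n=7)
E
```

```text
t 12.65 tcp [0.515  0.072  0.1905] gap 0.0852 F [-0.2  0.2 -0.5]
toolx [-0.996  0.088  0.   ] y [ 0.088  0.996 -0.   ] z [-0. -0. -1.]
joints [-0.02  0.23 -0.2   1.15 -0.    0.07] yaw 174.95 dyaw 3.55 dist 0.2414 rows 7
0 [ 0.0056  0.0427 -0.0017] turn -0.101
1 [ 0.0052  0.0428 -0.0017] turn -0.101
2 [ 0.0048  0.0428 -0.0017] turn -0.101
3 [ 0.0044  0.0428 -0.0017] turn -0.101
4 [ 0.004   0.0429 -0.0017] turn -0.101
5 [ 0.0037  0.0429 -0.0017] turn -0.101
6 [ 0.0033  0.0429 -0.0017] turn -0.101
```

```bash

python3 -m creep '{"hand":[85,85,85,85,85],"delta_pos":[[0.0056,0.0427,-0.002],[0.0052,0.0428,-0.002],[0.0048,0.0428,-0.002],[0.0044,0.0428,-0.002],[0.004,0.0429,-0.002]],"turn":[-0.1,-0.1,-0.1,-0.1,-0.1]}'
python3 -m creep '{"hand":[0,0,0,0,0],"delta_pos":[[0.0037,0.0429,-0.001],[0.002,0.0229,-0.001],[0.0013,0.02,0],[0,0,0],[0,0,0]],"turn":[-0.1,-0.1,0,0,0]}'
python3 -m creep '{"hand":[0,0,0,0,0],"delta_pos":[[0,0,0],[0,0,0],[0,0,0],[0,0,0],[0,0,0]],"turn":[0,0,0,0,0]}'
python3 - <<'E'
from h import *
st()
c=env.read_camera("wrist"); save(c,"w6.png"); W=cloud(c)
for ce in((.541,.270),(.543,.356)): fit(c,W,ce,.072,.042,.06,WOOD,.048)
fit(c,W,(.540,.313),.14,.046,.06,BLUE,.050)
E
```

```text
clock: 13.07
tcp_pos: [0.5075, 0.2459, 0.1987]
orientation: [0.0, 0.022, 1.0, -0.0]
wrist_force: [1.0, -1.1, 0.1]
finger_gap: 0.0849
clock: 13.48
tcp_pos: [0.5043, 0.3139, 0.1998]
orientation: [-0.0, 0.012, 1.0, -0.0]
wrist_force: [0.6, -0.5, 0.2]
finger_gap: 0.0249
clock: 13.9
tcp_pos: [0.5046, 0.3129, 0.2004]
orientation: [0.0, 0.014, 1.0, -0.0]
wrist_force: [0.5, 0.0, 1.0]
finger_gap: 0.0003
t 13.90 tcp [0.5046 0.3129 0.2004] gap 0.0003 F [0.5 0.  1. ]
toolx [-1.     0.027 -0.   ] y [ 0.027  1.    -0.   ] z [ 0. -0. -1.]
  fit n 4053 rect (539.7 270.1) 119.7x49.7 yaw -1.3 | mean (534.2 269.5) pca yaw -3.9 size 116.1x48.6 z 47.3
  fit n 4044 rect (542.0 354.0) 119.7x50.0 yaw -1.6 | mean (536.8 354.8) pca yaw 0.8 size 115.5x48.7 z 47.3
  fit n 6736 rect (539.6 311.7) 166.2x149.3 yaw 88.9 | mean (520.5 311.2) pca yaw 88.9 size 187.4x155.7 z 49.3
```

View pics/w6.png

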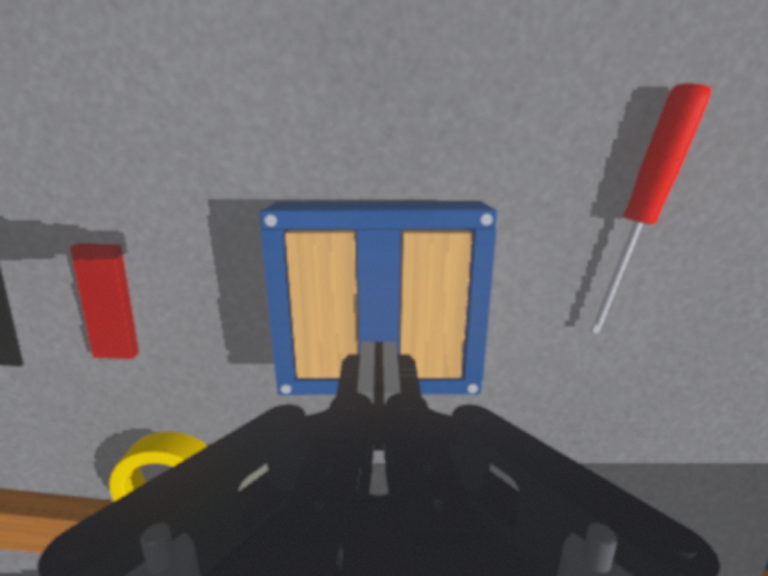

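The fits match the sizes: spacer at (.5397,.2701) and (.542,.354), yaw -1.4°. I'll press the first one at -44 mm.

```bash

python3 - <<'E'
from h import *
plan((.4957,.2712,.075),178.6)
E
```

```text
t 13.95 tcp [0.5046 0.3131 0.2004] gap -0.0003 F [-0.5 -0.2 -0.7]
toolx [-1.     0.027 -0.   ] y [ 0.027  1.    -0.   ] z [ 0. -0. -1.]
joints [ 0.42  0.36  0.02  1.22 -0.    0.45] yaw 178.46 dyaw 0.14 dist 0.1325 rows 4
0 [ 0.0024 -0.0131  0.0392] turn -0.007
1 [ 0.0025 -0.0131  0.0392] turn -0.007
2 [ 0.0025 -0.0131  0.0392] turn -0.007
3 [ 0.0025 -0.0131  0.0392] turn -0.007
```

```bash

python3 -m creep '{"hand":[0,0,0,0,0],"delta_pos":[[0.003,-0.016,0.03],[0.003,-0.016,0.04],[0.002,-0.012,0.04],[0.002,-0.0085,0.03],[0,0,0.0168]],"turn":[0,0,0,0,0]}'
python3 -m creep '{"hand":[0,0,0,0,0],"delta_pos":[[0,0,0],[0,0,0],[0,0,0],[0,0,0],[0,0,0]],"turn":[0,0,0,0,0]}'
python3 -m creep '{"hand":[0,0,0,0,0],"delta_pos":[[0,0,0.005],[0,0,0.006],[0,0,0.006],[0,0,0.006],[0,0,0.006]],"turn":[0,0,0,0,0]}'
python3 -m creep '{"hand":[0,0,0,0,0],"delta_pos":[[0,0,0.004],[0,0,0.004],[0,0,0],[0,0,0],[0,0,0]],"turn":[0,0,0,0,0]}'
```

```text
clock: 14.37
tcp_pos: [0.4929, 0.2697, 0.0717]
orientation: [-0.002, 0.014, 1.0, -0.001]
wrist_force: [-0.7, -0.0, 0.6]
finger_gap: 0.0
clock: 14.78
tcp_pos: [0.4965, 0.2724, 0.0763]
orientation: [0.001, 0.013, 1.0, 0.0]
wrist_force: [0.6, 0.5, -0.4]
finger_gap: 0.0002
clock: 15.2
tcp_pos: [0.494, 0.2719, 0.0509]
orientation: [-0.001, 0.013, 1.0, 0.0]
wrist_force: [-4.2, 0.5, 3.6]
finger_gap: -0.0001
clock: 15.62
tcp_pos: [0.4962, 0.2717, 0.0453]
orientation: [0.001, 0.013, 1.0, -0.0]
wrist_force: [0.5, -0.6, -0.7]
finger_gap: -0.0001
```

```bash

python3 -m creep '{"hand":[0,0,0,0,0],"delta_pos":[[0,0,0.002],[0,0,0.001],[0,0,0.001],[0,0,0],[0,0,0]],"turn":[0,0,0,0,0]}'
python3 - <<'E'
from h import *
c=env.read_camera("scene"); cv2.imwrite("pics/s2.png",cv2.resize(c["pixels"][210:320,260:400,::-1],None,fx=5,fy=5,interpolation=cv2.INTER_CUBIC))
W=cloud(c)
p=W[np.hypot(W[...,0]-.585,W[...,1]-.272)<.03]; print(np.percentile(p[:,2],[5,50,90,98]))
E
```

```text
clock: 16.03
tcp_pos: [0.4963, 0.2719, 0.0434]
orientation: [0.001, 0.013, 1.0, 0.0]
wrist_force: [-1.2, -1.4, 9.3]
finger_gap: -0.0001
[0.00189762 0.04948024 0.08210637 0.08554436]
```

View pics/s2.png

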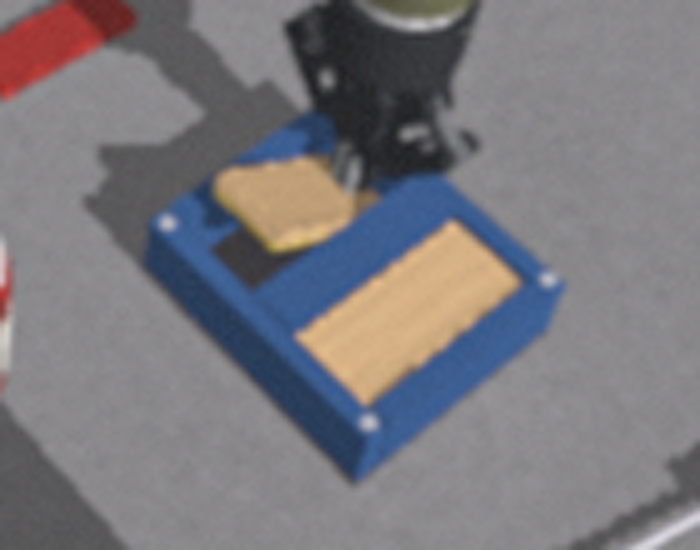

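The +x end is up to the stop: highest point 85 mm, 86 expected. Now retract, open, and move above that end.

```bash

python3 -m creep '{"hand":[0,0,0,0,0],"delta_pos":[[0,0,-0.01],[0,0,-0.025],[0,0,-0.035],[0,0,-0.03],[0,0,-0.015]],"turn":[0,0,0,0,0]}'
python3 -m creep '{"hand":[70,70,70,70,70],"delta_pos":[[-0.02,-0.001,0],[-0.03,-0.001,0],[-0.03,-0.001,0],[-0.015,0,0],[0,0,0]],"turn":[0,0,0,0,0]}'
python3 -m creep '{"hand":[70,70,70,70,70],"delta_pos":[[0,0,0],[0,0,0],[0,0,0],[0,0,0],[0,0,0]],"turn":[0,0,0,0,0]}'
python3 - <<'E'
from h import *
plan((.5728,.269,.063),178.6)
c=env.read_camera("wrist"); save(c,"w7.png"); W=cloud(c)
fit(c,W,(.57,.27),.05,.06,.1,((8,20,60),(32,220,255)),.075)
E
```

```text
clock: 16.5
tcp_pos: [0.4971, 0.2724, 0.1375]
orientation: [0.002, 0.013, 1.0, 0.001]
wrist_force: [0.9, 1.4, -1.7]
finger_gap: -0.0
clock: 16.92
tcp_pos: [0.5744, 0.2671, 0.1342]
orientation: [0.001, 0.014, 1.0, 0.0]
wrist_force: [-0.1, -0.8, 0.3]
finger_gap: 0.0606
clock: 17.33
tcp_pos: [0.5706, 0.2676, 0.1342]
orientation: [-0.0, 0.013, 1.0, -0.0]
wrist_force: [-0.3, -0.8, -0.2]
finger_gap: 0.0701
t 17.33 tcp [0.5706 0.2676 0.1342] gap 0.0701 F [-0.3 -0.8 -0.2]
toolx [-1.     0.025  0.   ] y [ 0.025  1.    -0.   ] z [-0. -0. -1.]
joints [ 0.31  0.47  0.01  1.11 -0.    0.34] yaw 178.55 dyaw 0.05 dist 0.0713 rows 2
0 [-0.0013  0.0009  0.0445] turn -0.005
1 [-0.0013  0.0009  0.0445] turn -0.005
  fit n 3225 rect (562.9 268.5) 50.0x44.9 yaw -89.5 | mean (562.6 269.0) pca yaw -89.4 size 48.5x41.7 z 71.9
```

View pics/w7.png

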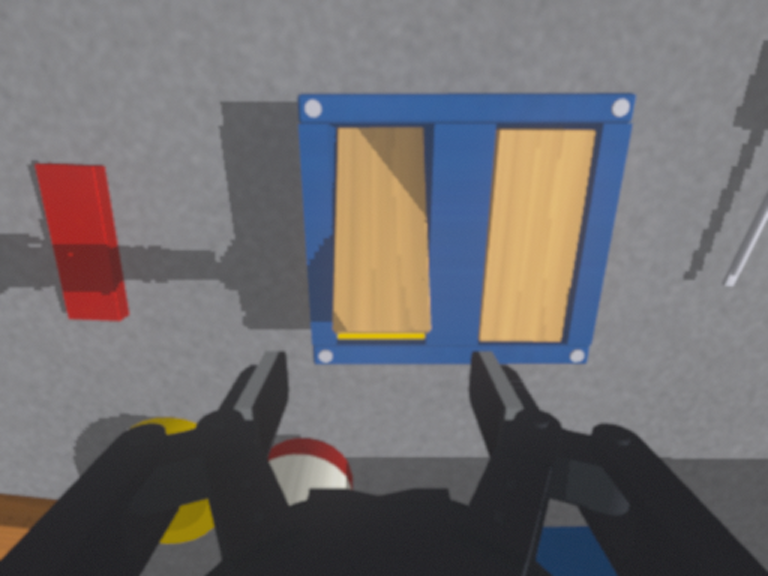

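```bash

python3 -m creep '{"hand":[70,70,70,70,70],"delta_pos":[[-0.002,0.0015,0.015],[-0.001,0,0.025],[0,0,0.025],[0,0,0.016],[0,0,0.008]],"turn":[0,0,0,0,0]}'
python3 -m creep '{"hand":[70,70,70,70,70],"delta_pos":[[0,0,0],[0,0,0],[0,0,0],[0,0,0],[0,0,0]],"turn":[0,0,0,0,0]}'
python3 -m creep '{"hand":[0,0,0,0,0],"delta_pos":[[0,0,0],[0,0,0],[0,0,0],[0,0,0],[0,0,0]],"turn":[0,0,0,0,0]}' 80
```

```text
clock: 17.8
tcp_pos: [0.5719, 0.2681, 0.0597]
orientation: [-0.002, 0.013, 1.0, -0.001]
wrist_force: [-0.4, 0.7, 0.3]
finger_gap: 0.07
clock: 18.22
tcp_pos: [0.5744, 0.2688, 0.0639]
orientation: [0.001, 0.013, 1.0, 0.0]
wrist_force: [0.1, -0.1, 0.5]
finger_gap: 0.07
clock: 18.63
tcp_pos: [0.5744, 0.2687, 0.0637]
orientation: [0.001, 0.013, 1.0, 0.0]
wrist_force: [0.7, 0.2, 4.7]
finger_gap: 0.0485
```

Gripped at 48.5 mm opening. Lift gently.

```bash

python3 -m creep '{"hand":[0,0,0,0,0],"delta_pos":[[0,0,0],[0,0,-0.01],[0,0,-0.02],[0,0,-0.03],[0,0,-0.03]],"turn":[0,0,0,0,0]}' 80
python3 -m creep '{"hand":[0,0,0,0,0],"delta_pos":[[0,0,-0.03],[0,0,-0.02],[0,0,-0.01],[0,0,0],[0,0,0]],"turn":[0,0,0,0,0]}' 80
python3 - <<'E'
from h import *
st()
c=env.read_camera("wrist"); save(c,"w8.png"); c=env.read_camera("scene"); save(c,"s8.png")
E
```

```text
clock: 19.05
tcp_pos: [0.5726, 0.2682, 0.1345]
orientation: [-0.002, 0.013, 1.0, -0.001]
wrist_force: [0.1, 0.4, -0.4]
finger_gap: 0.0485
clock: 19.47
tcp_pos: [0.5733, 0.2685, 0.1822]
orientation: [-0.0, 0.013, 1.0, -0.0]
wrist_force: [0.1, -0.3, -0.9]
finger_gap: 0.0483
t 19.47 tcp [0.5733 0.2685 0.1822] gap 0.0483 F [ 0.1 -0.3 -0.9]
toolx [-1.     0.026  0.001] y [ 0.026  1.    -0.   ] z [-0.001 -0.    -1.   ]
```

View pics/w8.png

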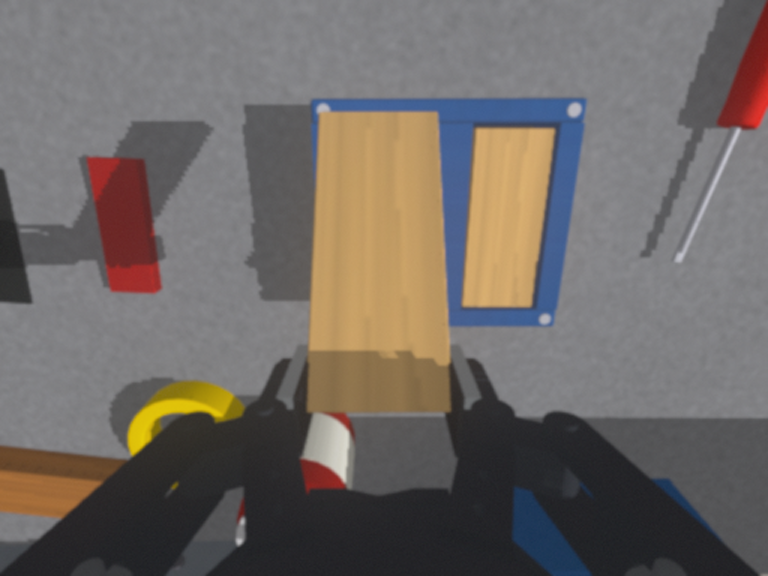

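View pics/s8.png

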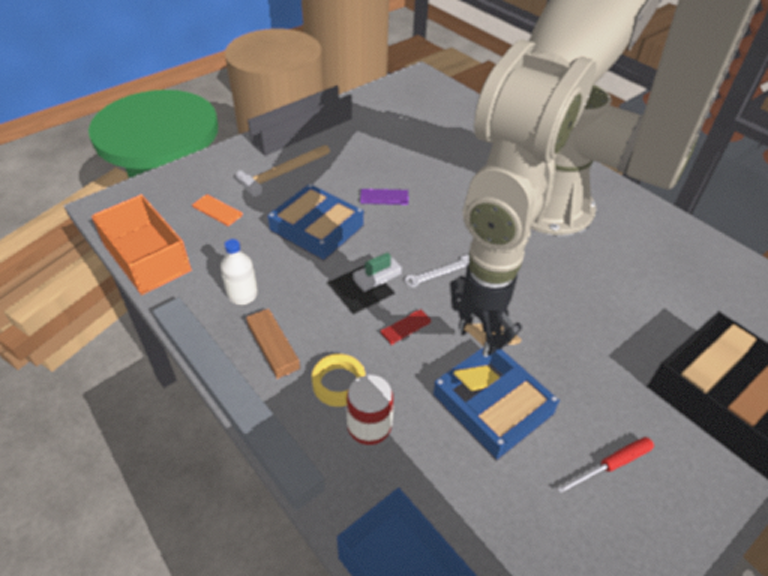

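The spacer is held. In the scene view the weight seems to have been knocked toward the robot-side edge of the mat. I'll re-measure it later. Now I'll work out the held spacer's tilt.

```bash
cat >> h.py <<'E'
def held(c):
    s,Rm=st(); W=cloud(c); T=(W-np.array(s["tcp_pos"]))@Rm   # tool coords
    H=cv2.cvtColor(c["pixels"],cv2.COLOR_RGB2HSV)
    m=(abs(T[...,1])<.035)&(T[...,0]>-.03)&(T[...,0]<.13)&(T[...,2]>-.05)&(T[...,2]<.10)&(H[...,0]>8)&(H[...,0]<28)&(H[...,1]>40)
    n,L,S,C=cv2.connectedComponentsWithStats(m.astype(np.uint8)); i=1+np.argmax(S[1:,4]); p=T[L==i]
    mid=p[(p[:,0]>.02)&(p[:,0]<.09)]; mid=mid if len(mid)>50 else p
    A=np.c_[mid[:,0],mid[:,1],np.ones(len(mid))]; k=np.linalg.lstsq(A,mid[:,2],rcond=None)[0]
    th=np.arctan(k[0])
    print("  top plane slope %.1f deg roll %.1f, z at tool x=0: %.1f mm; x range %.1f..%.1f z %.1f..%.1f y %.1f..%.1f"%(np.degrees(th),np.degrees(np.arctan(k[1])),k[2]*1e3,*np.percentile(p[:,0],[1,99])*1e3,*np.percentile(p[:,2],[1,99])*1e3,*np.percentile(p[:,1],[1,99])*1e3))
E
python3 - <<'E'
from h import *
c=env.read_camera("wrist"); held(c)
c=env.read_camera("top"); W=cloud(c);save(c,"top2.png")
seg(c,W,(.53,-.072),.1,.012,.035); seg(c,W,(.53,-.072),.1,.045,.08)
E
```

```text
t 19.62 tcp [0.5727 0.2683 0.1809] gap 0.0484 F [ 0.4  0.5 -1.3]
toolx [-1.     0.026  0.003] y [ 0.026  1.    -0.001] z [-0.003 -0.001 -1.   ]
  top plane slope 34.6 deg roll -0.1, z at tool x=0: -15.5 mm; x range -2.4..93.5 z -17.3..49.2 y -24.5..24.1
  n 234 c (0.4980 -0.0771) z 0.0247  99.8 x 44.2 mm yaw -6.2 deg
  n 69 c (0.4984 -0.0767) z 0.0585  55.7 x 15.0 mm yaw -0.5 deg
```

View pics/top2.png

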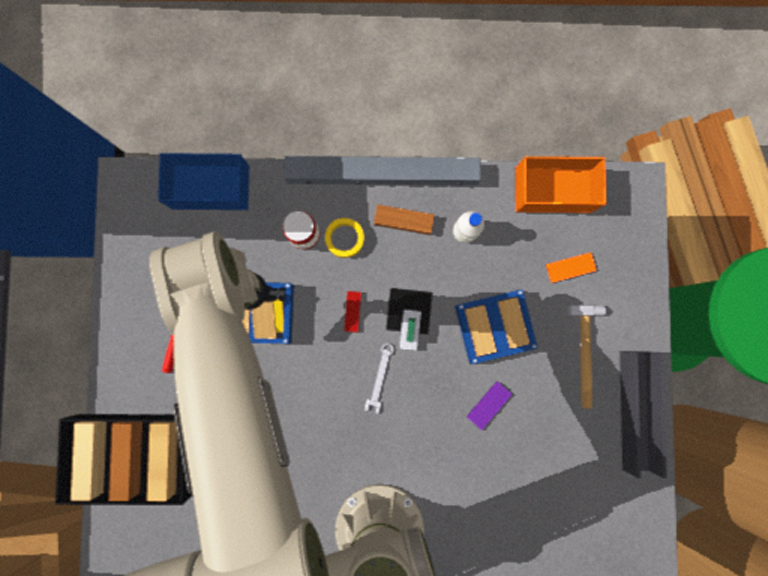

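```bash

python3 - <<'E'
from h import *
plan((.596,.0696,.12),176.1,n=6)
E
```

```text
t 19.67 tcp [0.5728 0.2683 0.181 ] gap 0.0484 F [ 0.1  0.4 -0.8]
toolx [-1.     0.026  0.003] y [ 0.026  1.    -0.001] z [-0.003 -0.001 -1.   ]
joints [ 0.31  0.45  0.1   1.22 -0.    0.34] yaw 178.51 dyaw -2.41 dist 0.2092 rows 6
0 [-0.0059 -0.0412  0.0127] turn 0.080
1 [-0.0062 -0.0412  0.0127] turn 0.080
2 [-0.0065 -0.0412  0.0127] turn 0.080
3 [-0.0068 -0.0411  0.0127] turn 0.080
4 [-0.0071 -0.0411  0.0127] turn 0.080
5 [-0.0074 -0.041   0.0127] turn 0.080
```

```bash

python3 -m creep '{"hand":[0,0,0,0,0],"delta_pos":[[-0.003,-0.02,0],[-0.005,-0.035,0.005],[-0.0055,-0.037,0.012],[-0.0065,-0.041,0.012],[-0.0065,-0.041,0.012]],"turn":[0.08,0.08,0.08,0.08,0.08]}'
python3 -m creep '{"hand":[0,0,0,0,0],"delta_pos":[[-0.006,-0.035,0.012],[-0.004,-0.024,0.012],[-0.002,-0.012,0.006],[0,0,0.005],[0,0,0]],"turn":[0.08,0,0,0,0]}'
python3 -m creep '{"hand":[0,0,0,0,0],"delta_pos":[[0,0,0],[0,0,0],[0,0,0],[0,0,0],[0,0,0]],"turn":[0,0,0,0,0]}'
python3 - <<'E'
from h import *
plan((.596,.0696,.08),176.1,n=2)
c=env.read_camera("wrist"); save(c,"w9.png"); held(c)
E
```

```text
clock: 20.08
tcp_pos: [0.5885, 0.1277, 0.1487]
orientation: [-0.001, 0.03, 1.0, -0.0]
wrist_force: [0.2, -0.0, -0.1]
finger_gap: 0.0483
clock: 20.5
tcp_pos: [0.5942, 0.0715, 0.1207]
orientation: [-0.001, 0.034, 0.999, 0.0]
wrist_force: [-0.4, -0.7, -0.9]
finger_gap: 0.0482
clock: 20.92
tcp_pos: [0.5951, 0.0721, 0.1224]
orientation: [0.0, 0.033, 0.999, -0.0]
wrist_force: [-0.3, -0.3, -1.5]
finger_gap: 0.0484
t 20.92 tcp [0.5951 0.0721 0.1224] gap 0.0484 F [-0.3 -0.3 -1.5]
toolx [-0.998  0.067 -0.001] y [ 0.067  0.998 -0.   ] z [ 0.001 -0.    -1.   ]
joints [-0.01  0.42 -0.1   1.05 -0.    0.05] yaw 176.18 dyaw -0.08 dist 0.0425 rows 2
0 [-0.0006 -0.0015  0.0265] turn 0.008
1 [-0.0006 -0.0015  0.0265] turn 0.008
t 20.97 tcp [0.5951 0.0719 0.1224] gap 0.0482 F [-0.7 -0.4 -1. ]
toolx [-0.998  0.067 -0.001] y [0.067 0.998 0.   ] z [ 0.001 -0.    -1.   ]
  top plane slope 34.6 deg roll -0.1, z at tool x=0: -15.4 mm; x range -2.9..93.4 z -23.1..49.1 y -24.3..24.6
```

View pics/w9.png

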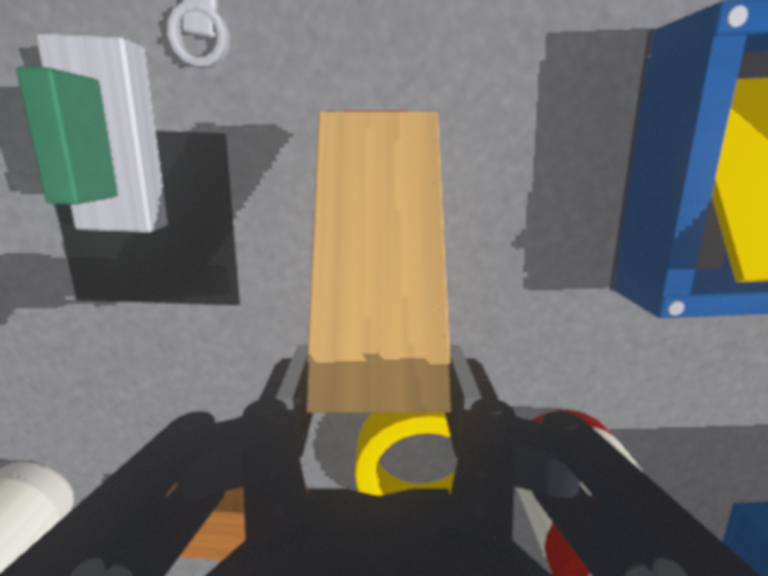

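Lower until the low end touches, then flatten with a light grip.

```bash

python3 -m creep '{"hand":[0,0,0,0,0],"delta_pos":[[-0.001,-0.003,0.012],[0,0,0.018],[0,0,0.015],[0,0,0.01],[0,0,0.004]],"turn":[0,0,0,0,0]}'
python3 -m creep '{"hand":[0,0,0,0,0],"delta_pos":[[0,0,0],[0,0,0.004],[0,0,0.004],[0,0,0.002],[0,0,0]],"turn":[0,0,0,0,0]}'
python3 -m creep '{"hand":[0,0,0,0,0],"delta_pos":[[0,0,0.004],[0,0,0.004],[0,0,0.004],[0,0,0.004],[0,0,0.004]],"turn":[0,0,0,0,0]}' 30
python3 - <<'E'
from h import *
c=env.read_camera("wrist"); save(c,"w10.png"); held(c)
E
```

```text
clock: 21.38
tcp_pos: [0.5944, 0.0687, 0.0728]
orientation: [-0.001, 0.034, 0.999, -0.0]
wrist_force: [-0.5, -0.9, -0.9]
finger_gap: 0.0483
clock: 21.8
tcp_pos: [0.5969, 0.0688, 0.0678]
orientation: [0.001, 0.034, 0.999, -0.0]
wrist_force: [1.3, 0.1, 4.1]
finger_gap: 0.0484
clock: 22.22
tcp_pos: [0.5996, 0.0686, 0.0537]
orientation: [0.004, 0.034, 0.999, -0.0]
wrist_force: [4.8, -0.7, 7.6]
finger_gap: 0.0481
t 22.27 tcp [0.599  0.0687 0.0529] gap 0.0483 F [ 4.4 -0.3  7.1]
toolx [-0.998  0.068 -0.007] y [0.068 0.998 0.   ] z [ 0.007 -0.    -1.   ]
  top plane slope 24.6 deg roll -3.3, z at tool x=0: -14.8 mm; x range -4.2..102.5 z -17.8..52.6 y -25.0..24.4
```

View pics/w10.png

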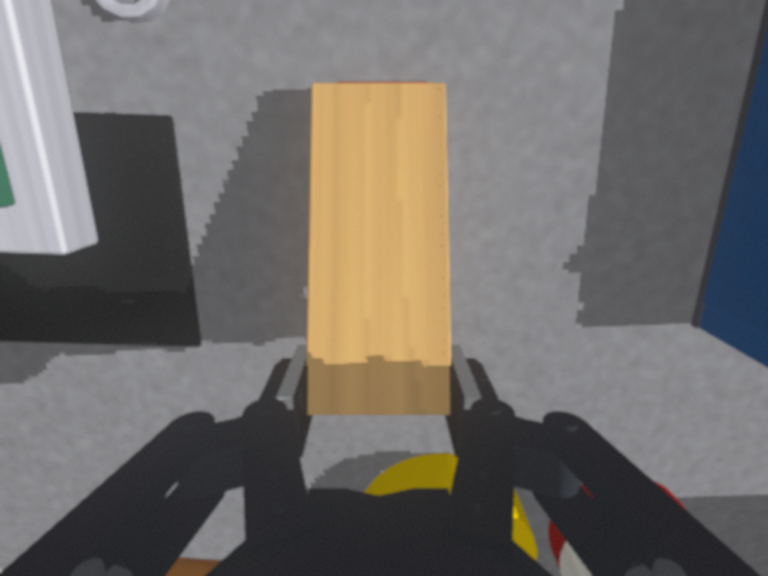

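```bash

python3 -m creep '{"hand":[0,0,0,0,0],"delta_pos":[[0,0,0.004],[0,0,0.004],[0,0,0.004],[0,0,0.004],[0,0,0.004]],"turn":[0,0,0,0,0]}' 25
python3 -m creep '{"hand":[0,0,0,0,0],"delta_pos":[[0,0,0.004],[0,0,0.004],[0,0,0.004],[0,0,0.004],[0,0,0.002]],"turn":[0,0,0,0,0]}' 25
python3 - <<'E'
from h import *
c=env.read_camera("wrist"); save(c,"w11.png"); held(c)
E
```

```text
clock: 22.68
tcp_pos: [0.5969, 0.0688, 0.0362]
orientation: [0.001, 0.034, 0.999, -0.0]
wrist_force: [0.4, -0.4, 7.0]
finger_gap: 0.0482
clock: 23.1
tcp_pos: [0.597, 0.0688, 0.0215]
orientation: [0.001, 0.034, 0.999, -0.0]
wrist_force: [2.7, -1.0, 6.5]
finger_gap: 0.0482
t 23.15 tcp [0.5969 0.0688 0.0214] gap 0.0488 F [2.4 0.4 6.1]
toolx [-0.998  0.068 -0.003] y [0.068 0.998 0.   ] z [ 0.003 -0.    -1.   ]
  top plane slope 8.2 deg roll -1.9, z at tool x=0: -14.5 mm; x range -4.4..111.2 z -16.1..21.6 y -28.1..24.5
```

View pics/w11.png

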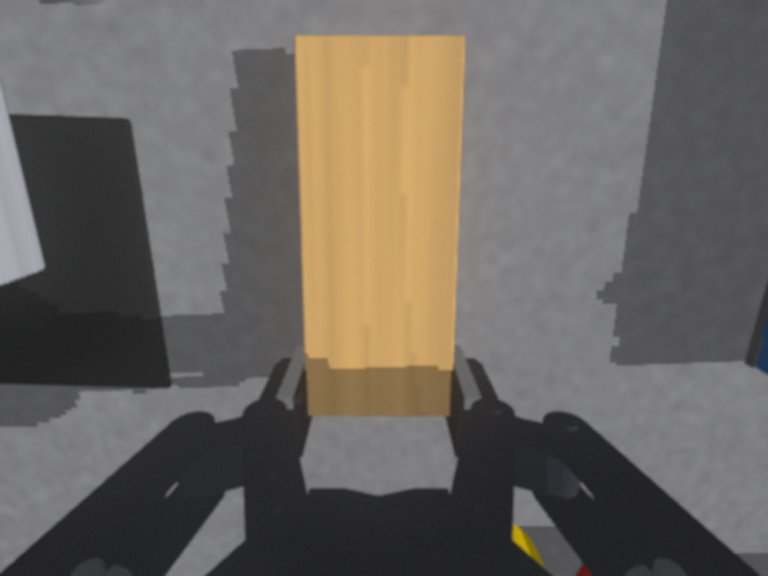

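```bash

python3 -m creep '{"hand":[0,0,0,0,0],"delta_pos":[[0,0,0.003],[0,0,0.003],[0,0,0.002],[0,0,0],[0,0,0]],"turn":[0,0,0,0,0]}' 25
python3 -m creep '{"hand":[62,62,62,62,62],"delta_pos":[[0,0,0],[0,0,0],[0,0,0],[0,0,-0.005],[0,0,-0.025]],"turn":[0,0,0,0,0]}'
python3 -m creep '{"hand":[62,62,62,62,62],"delta_pos":[[0.015,0,-0.045],[0.035,0,-0.045],[0.035,0,-0.045],[0.025,0,-0.035],[0,0,-0.01]],"turn":[0,0,0,0,0]}'
python3 -m creep '{"hand":[62,62,62,62,62],"delta_pos":[[0,0,0],[0,0,0],[0,0,0],[0,0,0],[0,0,0]],"turn":[0,0,0,0,0]}'
python3 - <<'E'
from h import *
st()
c=env.read_camera("wrist"); save(c,"w12.png"); W=cloud(c)
fit(c,W,(.546,.073),.08,.015,.04,WOOD,.022)
E
```

```text
clock: 23.57
tcp_pos: [0.5973, 0.0688, 0.0155]
orientation: [0.002, 0.034, 0.999, -0.0]
wrist_force: [1.7, -0.4, 6.3]
finger_gap: 0.0481
clock: 23.98
tcp_pos: [0.5925, 0.0689, 0.0349]
orientation: [-0.004, 0.034, 0.999, -0.0]
wrist_force: [-0.6, -0.4, -0.4]
finger_gap: 0.0622
clock: 24.4
tcp_pos: [0.5106, 0.075, 0.1804]
orientation: [0.002, 0.034, 0.999, 0.0]
wrist_force: [-0.6, -1.1, 0.1]
finger_gap: 0.0622
clock: 24.82
tcp_pos: [0.5123, 0.0744, 0.174]
orientation: [-0.002, 0.034, 0.999, -0.0]
wrist_force: [-0.9, 0.6, 0.1]
finger_gap: 0.062
t 24.82 tcp [0.5123 0.0744 0.174 ] gap 0.0620 F [-0.9  0.6  0.1]
toolx [-0.998  0.068  0.003] y [ 0.068  0.998 -0.   ] z [-0.003 -0.    -1.   ]
  fit n 4309 rect (544.7 72.7) 119.8x49.7 yaw -4.0 | mean (541.1 72.9) pca yaw -3.9 size 120.6x49.7 z 21.3
```

View pics/w12.png

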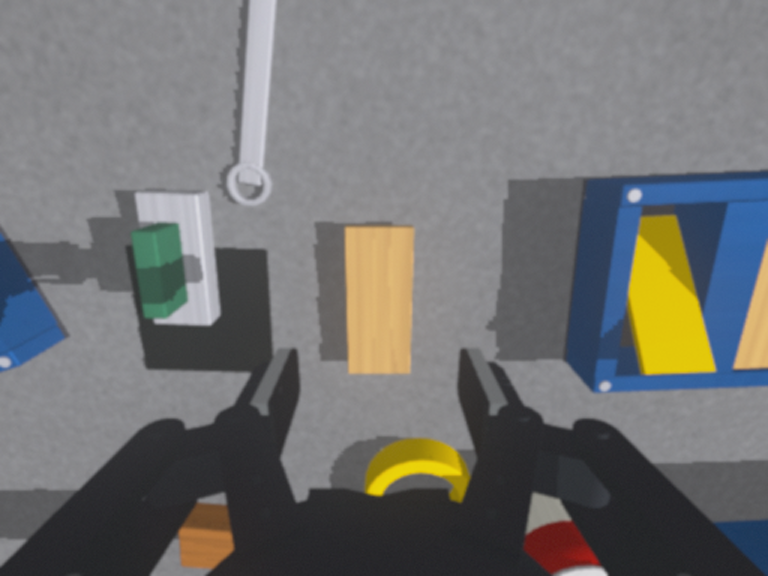

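The first spacer lies flat, within about 1 mm of the pedestal centre and in line. Next is spacer A1: press at (.498,.355).

```bash

python3 - <<'E'
from h import *
plan((.498,.3552,.14),178.6,n=8)
E
```

```text
t 24.87 tcp [0.5123 0.0744 0.1742] gap 0.0621 F [-0.9  0.1 -0.4]
toolx [-0.998  0.068  0.003] y [ 0.068  0.998 -0.   ] z [-0.003 -0.    -1.   ]
joints [-0.01  0.24 -0.23  1.11 -0.    0.06] yaw 176.10 dyaw 2.50 dist 0.2832 rows 8
0 [0.0052 0.0436 0.0053] turn -0.062
1 [0.005  0.0436 0.0053] turn -0.062
2 [0.0047 0.0437 0.0053] turn -0.062
3 [0.0045 0.0437 0.0053] turn -0.062
4 [0.0042 0.0437 0.0053] turn -0.062
5 [0.004  0.0437 0.0053] turn -0.062
6 [0.0038 0.0438 0.0053] turn -0.062
7 [0.0035 0.0438 0.0053] turn -0.062
```

```bash

python3 -m creep '{"hand":[0,0,0,0,0],"delta_pos":[[0.005,0.0436,0],[0.005,0.0436,0],[0.0047,0.0437,0.005],[0.0045,0.0437,0.005],[0.0042,0.0437,0.005]],"turn":[-0.06,-0.06,-0.06,-0.06,-0.06]}'
python3 -m creep '{"hand":[0,0,0,0,0],"delta_pos":[[0.004,0.0437,0.005],[0.0038,0.0438,0.01],[0.002,0.0218,0.01],[0.0015,0.022,0],[0,0,0]],"turn":[-0.06,-0.06,-0.06,-0.06,0]}'
python3 -m creep '{"hand":[0,0,0,0,0],"delta_pos":[[0,0,0],[0,0,0],[0,0,0],[0,0,0],[0,0,0]],"turn":[0,0,0,0,0]}'
python3 - <<'E'
from h import *
plan((.498,.3552,.075),178.6,n=4)
E
```

```text
clock: 25.28
tcp_pos: [0.5037, 0.2514, 0.1628]
orientation: [-0.0, 0.021, 1.0, -0.0]
wrist_force: [0.2, -0.5, -0.1]
finger_gap: 0.0015
clock: 25.7
tcp_pos: [0.4977, 0.3581, 0.1418]
orientation: [-0.001, 0.008, 1.0, -0.0]
wrist_force: [0.7, -0.0, -0.1]
finger_gap: -0.0001
clock: 26.12
tcp_pos: [0.499, 0.3544, 0.1441]
orientation: [0.0, 0.011, 1.0, 0.0]
wrist_force: [0.7, -0.2, -0.7]
finger_gap: 0.0004
t 26.12 tcp [0.499  0.3544 0.1441] gap 0.0004 F [ 0.7 -0.2 -0.7]
toolx [-1.     0.022 -0.   ] y [0.022 1.    0.   ] z [ 0.  0. -1.]
joints [ 0.49  0.43 -0.03  1.11 -0.    0.51] yaw 178.74 dyaw -0.14 dist 0.0691 rows 4
0 [0.0003 0.0002 0.0216] turn 0.007
1 [0.0003 0.0002 0.0216] turn 0.007
2 [0.0003 0.0002 0.0216] turn 0.007
3 [0.0003 0.0002 0.0216] turn 0.007
```

```bash

python3 -m creep '{"hand":[0,0,0,0,0],"delta_pos":[[0.001,0.001,0.02],[0,0,0.03],[0,0,0.025],[0,0,0.013],[0,0,0]],"turn":[0,0,0,0,0]}'
python3 -m creep '{"hand":[0,0,0,0,0],"delta_pos":[[0,0,0.006],[0,0,0.006],[0,0,0.006],[0,0,0.006],[0,0,0.006]],"turn":[0,0,0,0,0]}'
python3 -m creep '{"hand":[0,0,0,0,0],"delta_pos":[[0,0,0.004],[0,0,0.002],[0,0,0.001],[0,0,0],[0,0,0]],"turn":[0,0,0,0,0]}'
```

```text
clock: 26.53
tcp_pos: [0.4963, 0.3546, 0.0709]
orientation: [-0.002, 0.011, 1.0, -0.001]
wrist_force: [-0.2, -0.9, 0.5]
finger_gap: -0.0002
clock: 26.95
tcp_pos: [0.4973, 0.3565, 0.0498]
orientation: [-0.0, 0.01, 1.0, 0.0]
wrist_force: [-3.9, 1.5, 2.8]
finger_gap: -0.0006
clock: 27.37
tcp_pos: [0.4979, 0.356, 0.0437]
orientation: [0.0, 0.01, 1.0, -0.0]
wrist_force: [-1.4, 0.9, 0.4]
finger_gap: -0.0
```

```bash

python3 -m creep '{"hand":[0,0,0,0,0],"delta_pos":[[0,0,0.0015],[0,0,0],[0,0,0],[0,0,0],[0,0,0]],"turn":[0,0,0,0,0]}'
python3 -m creep '{"hand":[0,0,0,0,0],"delta_pos":[[0,0,-0.01],[0,0,-0.025],[0,0,-0.035],[0,0,-0.03],[0,0,-0.015]],"turn":[0,0,0,0,0]}'
python3 -m creep '{"hand":[70,70,70,70,70],"delta_pos":[[-0.02,-0.001,0],[-0.03,-0.001,0],[-0.03,-0.0005,0],[-0.015,0,0],[0,0,0]],"turn":[0,0,0,0,0]}'
python3 -m creep '{"hand":[70,70,70,70,70],"delta_pos":[[0,0,0],[0,0,0],[0,0,0],[0,0,0],[0,0,0]],"turn":[0,0,0,0,0]}'
python3 - <<'E'
from h import *
plan((.542+.0335,.3535,.063),178.6)
c=env.read_camera("wrist"); save(c,"w13.png"); W=cloud(c)
fit(c,W,(.572,.354),.05,.06,.1,((8,20,60),(32,220,255)),.075)
p=W[np.hypot(W[...,0]-.575,W[...,1]-.354)<.04]; print(np.nanpercentile(p[:,2],[50,98]))
E
```

```text
clock: 27.78
tcp_pos: [0.498, 0.3561, 0.0433]
orientation: [0.0, 0.01, 1.0, 0.0]
wrist_force: [-3.7, 0.7, 6.0]
finger_gap: -0.0001
clock: 28.2
tcp_pos: [0.4999, 0.3564, 0.1384]
orientation: [0.003, 0.011, 1.0, 0.001]
wrist_force: [-0.0, -0.4, 0.3]
finger_gap: 0.0003
clock: 28.62
tcp_pos: [0.5772, 0.3516, 0.1347]
orientation: [0.002, 0.012, 1.0, -0.0]
wrist_force: [0.5, -0.2, 1.0]
finger_gap: 0.0603
clock: 29.03
tcp_pos: [0.5731, 0.3527, 0.1348]
orientation: [-0.0, 0.01, 1.0, -0.0]
wrist_force: [0.7, -0.1, -0.6]
finger_gap: 0.0701
t 29.03 tcp [0.5731 0.3527 0.1348] gap 0.0701 F [ 0.7 -0.1 -0.6]
toolx [-1.    0.02  0.  ] y [ 0.02  1.   -0.  ] z [-0. -0. -1.]
joints [ 0.43  0.55  0.14  1.16 -0.    0.45] yaw 178.86 dyaw -0.26 dist 0.0719 rows 2
0 [-0.0015  0.0006  0.0449] turn 0.026
1 [-0.0015  0.0006  0.0449] turn 0.026
  fit n 3233 rect (564.9 353.3) 50.2x45.0 yaw 88.8 | mean (564.6 353.5) pca yaw 85.9 size 48.5x42.0 z 71.7
[0.20035698 0.22066489]
```

View pics/w13.png

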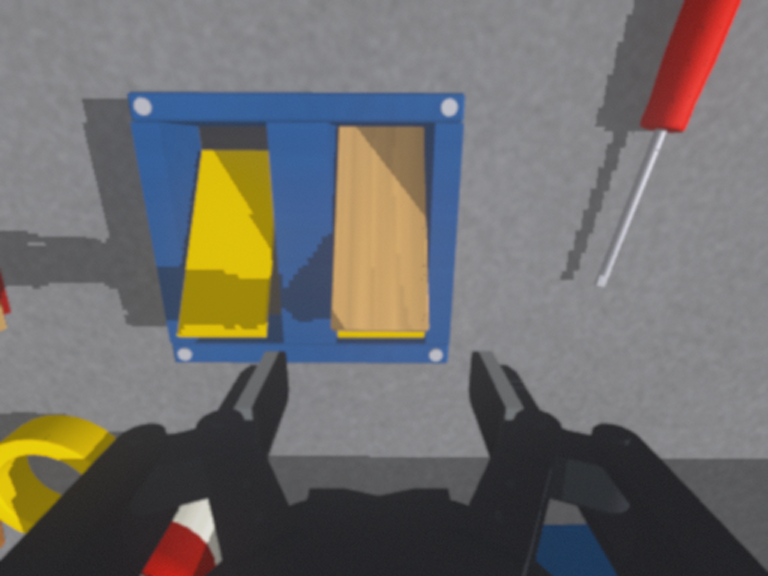

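The A1 end is raised like the first, and the empty floor next to it clears the finger. Grasp now.

```bash

python3 -m creep '{"hand":[70,70,70,70,70],"delta_pos":[[-0.002,0.001,0.015],[-0.001,0,0.025],[0,0,0.025],[0,0,0.016],[0,0,0.008]],"turn":[0.05,0,0,0,0]}'
python3 -m creep '{"hand":[70,70,70,70,70],"delta_pos":[[0,0,0],[0,0,0],[0,0,0],[0,0,0],[0,0,0]],"turn":[0,0,0,0,0]}'
python3 -m creep '{"hand":[0,0,0,0,0],"delta_pos":[[0,0,0],[0,0,0],[0,0,0],[0,0,0],[0,0,0]],"turn":[0,0,0,0,0]}' 80
python3 -m creep '{"hand":[0,0,0,0,0],"delta_pos":[[0,0,0],[0,0,-0.01],[0,0,-0.02],[0,0,-0.03],[0,0,-0.03]],"turn":[0,0,0,0,0]}' 80
python3 -m creep '{"hand":[0,0,0,0,0],"delta_pos":[[0,0,-0.03],[0,0,-0.02],[0,0,-0.01],[0,0,0],[0,0,0]],"turn":[0,0,0,0,0]}' 80
python3 - <<'E'
from h import *
c=env.read_camera("wrist"); save(c,"w14.png"); held(c)
plan((.596,.0692,.13),176.1,n=9)
E
```

```text
clock: 29.5
tcp_pos: [0.5745, 0.3525, 0.0601]
orientation: [-0.002, 0.013, 1.0, -0.001]
wrist_force: [0.5, -0.3, -0.2]
finger_gap: 0.07
clock: 29.92
tcp_pos: [0.5769, 0.3536, 0.0646]
orientation: [0.001, 0.013, 1.0, 0.0]
wrist_force: [-0.1, 0.3, -0.7]
finger_gap: 0.07
clock: 30.33
tcp_pos: [0.5769, 0.3534, 0.0642]
orientation: [0.001, 0.013, 1.0, 0.0]
wrist_force: [1.6, -1.1, 5.8]
finger_gap: 0.0483
clock: 30.75
tcp_pos: [0.5751, 0.3527, 0.1348]
orientation: [-0.002, 0.013, 1.0, -0.001]
wrist_force: [0.1, 0.2, 0.1]
finger_gap: 0.0481
clock: 31.17
tcp_pos: [0.5759, 0.3532, 0.1827]
orientation: [-0.0, 0.012, 1.0, -0.0]
wrist_force: [0.3, -0.6, -0.6]
finger_gap: 0.0483
t 31.22 tcp [0.5755 0.3529 0.1818] gap 0.0483 F [ 0.1 -0.1 -1.5]
toolx [-1.     0.025  0.002] y [ 0.025  1.    -0.001] z [-0.002 -0.001 -1.   ]
  top plane slope 34.7 deg roll -0.1, z at tool x=0: -15.7 mm; x range -2.5..93.6 z -17.6..49.0 y -24.1..24.5
t 31.22 tcp [0.5755 0.3529 0.1818] gap 0.0483 F [ 0.1 -0.1 -1.5]
toolx [-1.     0.025  0.002] y [ 0.025  1.    -0.001] z [-0.002 -0.001 -1.   ]
joints [ 0.43  0.53  0.23  1.27 -0.    0.46] yaw 178.57 dyaw -2.47 dist 0.2892 rows 9
0 [-0.0039 -0.0393  0.0072] turn 0.055
1 [-0.004  -0.0393  0.0072] turn 0.055
2 [-0.0042 -0.0393  0.0072] turn 0.055
3 [-0.0044 -0.0393  0.0072] turn 0.055
4 [-0.0046 -0.0392  0.0072] turn 0.055
5 [-0.0048 -0.0392  0.0072] turn 0.055
6 [-0.005  -0.0392  0.0072] turn 0.055
7 [-0.0052 -0.0392  0.0072] turn 0.055
8 [-0.0054 -0.0391  0.0072] turn 0.055
```

View pics/w14.png

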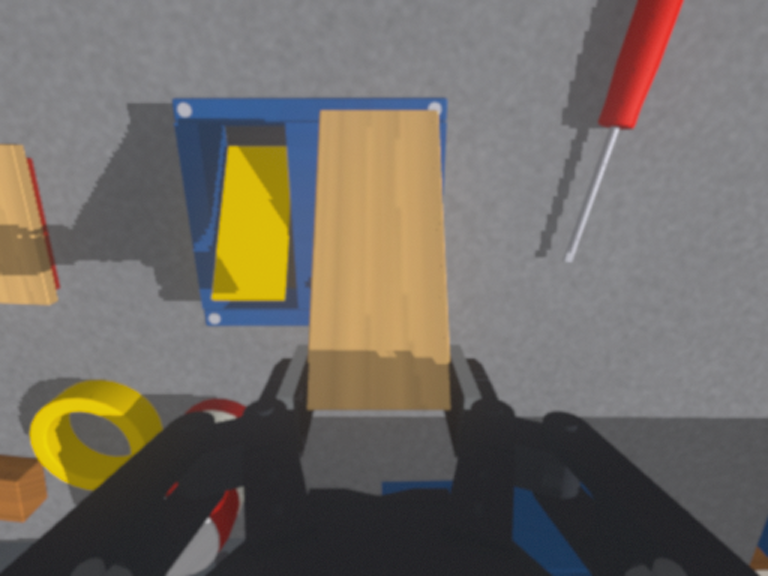

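```bash

python3 -m creep '{"hand":[0,0,0,0,0],"delta_pos":[[-0.002,-0.02,0],[-0.004,-0.0393,0],[-0.0042,-0.0393,0.005],[-0.0044,-0.0393,0.008],[-0.0046,-0.0392,0.01]],"turn":[0.055,0.055,0.055,0.055,0.055]}'
python3 -m creep '{"hand":[0,0,0,0,0],"delta_pos":[[-0.0048,-0.0392,0.01],[-0.005,-0.0392,0.01],[-0.0055,-0.0392,0.01],[-0.0055,-0.0392,0.01],[-0.0025,-0.0195,0]],"turn":[0.055,0.055,0.055,0.055,0]}'
python3 -m creep '{"hand":[0,0,0,0,0],"delta_pos":[[0,0,0],[0,0,0],[0,0,0],[0,0,0],[0,0,0]],"turn":[0,0,0,0,0]}'
python3 - <<'E'
from h import *
plan((.597,.069,.09),176.1,n=4)
c=env.read_camera("wrist"); save(c,"w15.png"); held(c)
E
```

```text
clock: 31.63
tcp_pos: [0.5857, 0.2091, 0.1636]
orientation: [-0.001, 0.025, 1.0, -0.0]
wrist_force: [0.0, 0.1, -1.5]
finger_gap: 0.0486
clock: 32.05
tcp_pos: [0.5948, 0.0651, 0.1296]
orientation: [-0.003, 0.036, 0.999, -0.001]
wrist_force: [0.1, 0.6, -0.5]
finger_gap: 0.0484
clock: 32.47
tcp_pos: [0.5968, 0.0703, 0.133]
orientation: [-0.0, 0.033, 0.999, 0.0]
wrist_force: [0.4, -0.6, -0.9]
finger_gap: 0.0485
t 32.47 tcp [0.5968 0.0703 0.133 ] gap 0.0485 F [ 0.4 -0.6 -0.9]
toolx [-0.998  0.066  0.   ] y [0.066 0.998 0.   ] z [-0.  0. -1.]
joints [-0.02  0.41 -0.08  1.08  0.    0.05] yaw 176.19 dyaw -0.09 dist 0.0430 rows 4
0 [-0.0001 -0.0004  0.0134] turn 0.004
1 [-0.0001 -0.0004  0.0134] turn 0.004
2 [-0.0001 -0.0004  0.0134] turn 0.004
3 [-0.0001 -0.0004  0.0134] turn 0.004
t 32.52 tcp [0.5969 0.0704 0.1331] gap 0.0481 F [ 0.1 -0.4 -0.3]
toolx [-0.998  0.066 -0.   ] y [0.066 0.998 0.   ] z [ 0.  0. -1.]
  top plane slope 34.6 deg roll -0.1, z at tool x=0: -15.1 mm; x range -2.6..94.2 z -19.9..49.9 y -24.4..24.3
```

View pics/w15.png

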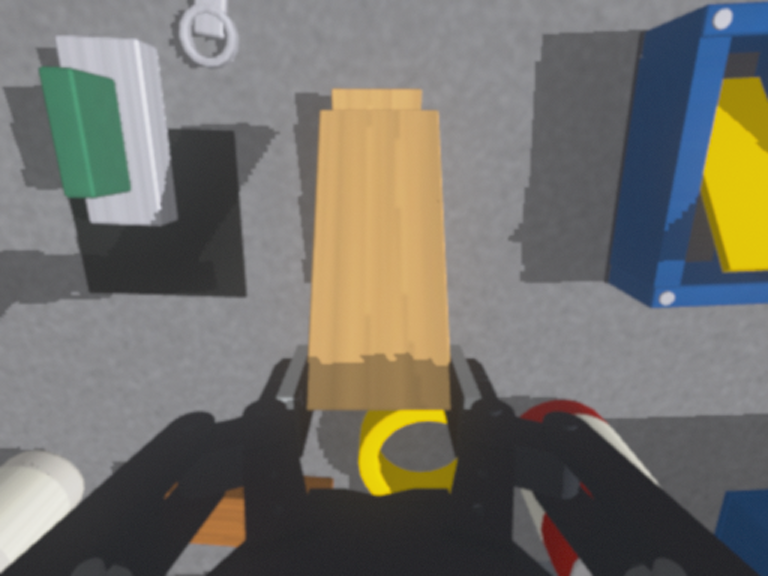

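```bash

python3 -m creep '{"hand":[0,0,0,0,0],"delta_pos":[[-0.001,-0.0015,0.012],[0,0,0.018],[0,0,0.015],[0,0,0.01],[0,0,0.004]],"turn":[0,0,0,0,0]}'
python3 -m creep '{"hand":[0,0,0,0,0],"delta_pos":[[0,0,0],[0,0,0.003],[0,0,0.003],[0,0,0.002],[0,0,0.002]],"turn":[0,0,0,0,0]}'
python3 -m creep '{"hand":[0,0,0,0,0],"delta_pos":[[0,0,0.003],[0,0,0.004],[0,0,0.004],[0,0,0.004],[0,0,0.004]],"turn":[0,0,0,0,0]}' 25
python3 -m creep '{"hand":[0,0,0,0,0],"delta_pos":[[0,0,0.004],[0,0,0.004],[0,0,0.004],[0,0,0.004],[0,0,0.004]],"turn":[0,0,0,0,0]}' 25
python3 - <<'E'
from h import *
c=env.read_camera("wrist"); save(c,"w16.png"); held(c)
E
```

```text
clock: 32.93
tcp_pos: [0.5966, 0.0683, 0.0838]
orientation: [-0.001, 0.034, 0.999, -0.0]
wrist_force: [-0.6, 0.1, -1.5]
finger_gap: 0.0483
clock: 33.35
tcp_pos: [0.5989, 0.0679, 0.0787]
orientation: [0.001, 0.034, 0.999, -0.0]
wrist_force: [1.6, 0.2, 3.0]
finger_gap: 0.0482
clock: 33.77
tcp_pos: [0.6018, 0.0677, 0.0655]
orientation: [0.004, 0.034, 0.999, -0.0]
wrist_force: [4.6, -1.0, 8.4]
finger_gap: 0.0483
clock: 34.18
tcp_pos: [0.6008, 0.0677, 0.0488]
orientation: [0.003, 0.034, 0.999, -0.0]
wrist_force: [3.7, 0.1, 5.7]
finger_gap: 0.0485
t 34.23 tcp [0.6001 0.0678 0.048 ] gap 0.0482 F [ 3.1 -1.2  6.4]
toolx [-0.998  0.068 -0.005] y [0.068 0.998 0.   ] z [ 0.005 -0.    -1.   ]
  top plane slope 16.1 deg roll -2.7, z at tool x=0: -14.5 mm; x range -4.1..114.5 z -16.9..28.0 y -24.7..24.5
```

View pics/w16.png

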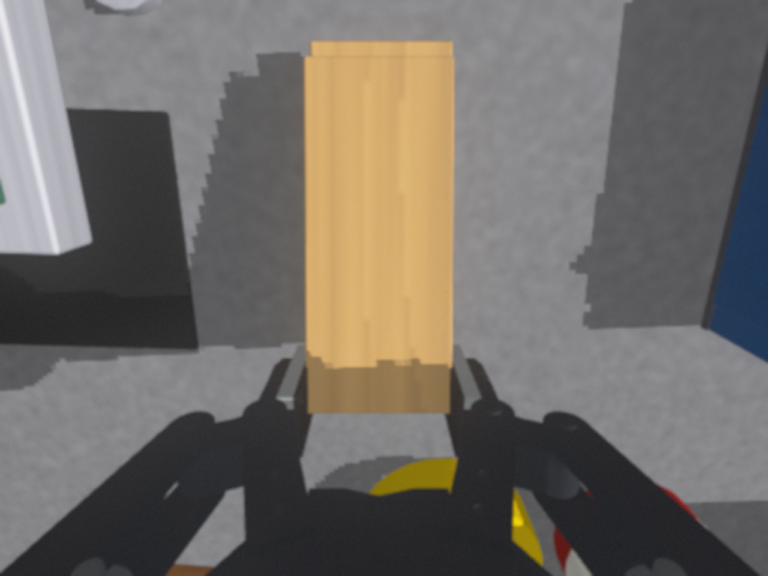

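```bash

python3 -m creep '{"hand":[0,0,0,0,0],"delta_pos":[[0,0,0.004],[0,0.0006,0.004],[0,0.0006,0.004],[0,0,0.004],[0,0,0.004]],"turn":[0,0,0,0,0]}' 25
python3 -m creep '{"hand":[0,0,0,0,0],"delta_pos":[[0,0,0.003],[0,0,0.003],[0,0,0.002],[0,0,0],[0,0,0]],"turn":[0,0,0,0,0]}' 25
python3 - <<'E'
from h import *
c=env.read_camera("wrist"); held(c)
E
```

```text
clock: 34.65
tcp_pos: [0.6002, 0.0687, 0.0322]
orientation: [0.002, 0.034, 0.999, -0.0]
wrist_force: [3.5, -0.5, 5.9]
finger_gap: 0.048
clock: 35.07
tcp_pos: [0.6008, 0.0687, 0.0272]
orientation: [0.003, 0.034, 0.999, -0.0]
wrist_force: [1.4, -0.2, 13.5]
finger_gap: 0.0481
t 35.12 tcp [0.6008 0.0686 0.0272] gap 0.0481 F [ 1.3 -1.7 11.8]
toolx [-0.998  0.069 -0.007] y [0.069 0.998 0.   ] z [ 0.007 -0.    -1.   ]
  top plane slope 4.9 deg roll -2.5, z at tool x=0: -13.9 mm; x range -3.8..112.8 z -15.4..27.3 y -28.4..24.3
```

```bash

python3 -m creep '{"hand":[0,0,0,0,0],"delta_pos":[[0,0,-0.002],[0,0,-0.001],[0,0,0],[0,0,0],[0,0,0]],"turn":[0,0,0,0,0]}' 25
python3 -m creep '{"hand":[62,62,62,62,62],"delta_pos":[[0,0,0],[0,0,0],[0,0,0],[0,0,-0.005],[0,0,-0.025]],"turn":[0,0,0,0,0]}'
python3 -m creep '{"hand":[62,62,62,62,62],"delta_pos":[[0.015,0,-0.045],[0.035,0,-0.045],[0.035,0,-0.045],[0.025,0,-0.02],[0,0,-0.01]],"turn":[0,0,0,0,0]}'
python3 -m creep '{"hand":[62,62,62,62,62],"delta_pos":[[0,0,0],[0,0,0],[0,0,0],[0,0,0],[0,0,0]],"turn":[0,0,0,0,0]}'
python3 - <<'E'
from h import *
st()
c=env.read_camera("wrist"); save(c,"w17.png"); W=cloud(c)
fit(c,W,(.546,.073),.08,.026,.05,WOOD,.032)
E
```

```text
clock: 35.53
tcp_pos: [0.5988, 0.0688, 0.0273]
orientation: [0.001, 0.034, 0.999, -0.0]
wrist_force: [1.8, 0.0, 6.1]
finger_gap: 0.0481
clock: 35.95
tcp_pos: [0.5944, 0.069, 0.0472]
orientation: [-0.004, 0.034, 0.999, -0.0]
wrist_force: [0.3, -0.5, 0.7]
finger_gap: 0.0623
clock: 36.37
tcp_pos: [0.512, 0.0751, 0.1794]
orientation: [0.0, 0.034, 0.999, 0.0]
wrist_force: [-0.3, -0.2, -0.1]
finger_gap: 0.0623
clock: 36.78
tcp_pos: [0.5146, 0.0745, 0.1749]
orientation: [-0.001, 0.034, 0.999, -0.0]
wrist_force: [0.2, 0.7, -0.3]
finger_gap: 0.0619
t 36.78 tcp [0.5146 0.0745 0.1749] gap 0.0619 F [ 0.2  0.7 -0.3]
toolx [-0.998  0.068  0.003] y [ 0.068  0.998 -0.   ] z [-0.003 -0.    -1.   ]
  fit n 4570 rect (545.5 72.5) 120.1x49.7 yaw -3.8 | mean (541.7 72.8) pca yaw -3.8 size 120.5x49.7 z 31.3
```

View pics/w17.png

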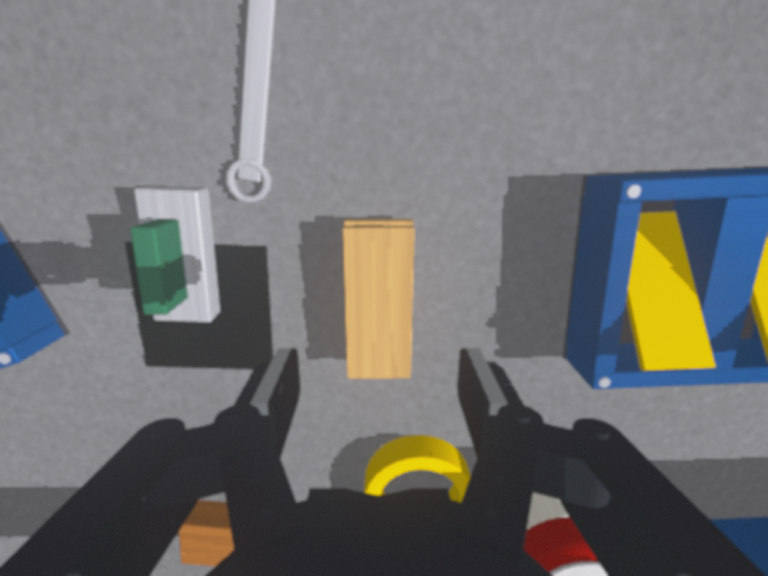

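The second is flat too, at (.5455,.0725), yaw -3.8°. Next, fixture B.

```bash

python3 - <<'E'
from h import *
plan((.476,-.296,.20),194,n=10)
E
```

```text
t 36.83 tcp [0.5147 0.0745 0.175 ] gap 0.0620 F [0.1 0.  1.3]
toolx [-0.998  0.068  0.002] y [ 0.068  0.998 -0.   ] z [-0.002 -0.    -1.   ]
joints [-0.01  0.24 -0.22  1.11 -0.    0.06] yaw 176.08 dyaw 17.92 dist 0.3733 rows 10
0 [ 0.0017 -0.0465 -0.0031] turn -0.358
1 [ 0.0031 -0.0465 -0.0031] turn -0.358
2 [ 0.0046 -0.0463 -0.0031] turn -0.358
3 [ 0.006  -0.0462 -0.0031] turn -0.358
4 [ 0.0075 -0.046  -0.0031] turn -0.358
5 [ 0.0089 -0.0457 -0.0031] turn -0.358
6 [ 0.0103 -0.0454 -0.0031] turn -0.358
7 [ 0.0117 -0.0451 -0.0031] turn -0.358
8 [ 0.0131 -0.0447 -0.0031] turn -0.358
9 [ 0.0145 -0.0442 -0.0031] turn -0.358
```

```bash

python3 -m creep '{"hand":[0,0,0,0,0],"delta_pos":[[0.0017,-0.0465,-0.003],[0.0031,-0.0465,-0.003],[0.0046,-0.0463,-0.003],[0.006,-0.0462,-0.003],[0.0075,-0.046,-0.003]],"turn":[-0.36,-0.36,-0.36,-0.36,-0.36]}'
python3 -m creep '{"hand":[0,0,0,0,0],"delta_pos":[[0.0089,-0.0457,-0.003],[0.0103,-0.0454,-0.003],[0.0117,-0.0451,-0.003],[0.0131,-0.0447,-0.003],[0.007,-0.022,-0.003]],"turn":[-0.36,-0.36,-0.36,-0.36,-0.36]}'
python3 -m creep '{"hand":[0,0,0,0,0],"delta_pos":[[0.007,-0.022,0],[0,0,0],[0,0,0],[0,0,0],[0,0,0]],"turn":[0,0,0,0,0]}'
python3 - <<'E'
from h import *
st()
c=env.read_camera("wrist"); save(c,"w18.png"); W=cloud(c)
for ce in((.50,-.247),(.52,-.329)): fit(c,W,ce,.08,.042,.06,WOOD,.048)
fit(c,W,(.51,-.287),.14,.046,.06,BLUE,.050)
E
```

```text
clock: 37.25
tcp_pos: [0.4951, -0.1122, 0.1879]
orientation: [-0.0, -0.045, 0.999, 0.0]
wrist_force: [0.7, 1.4, -0.1]
finger_gap: 0.0018
clock: 37.67
tcp_pos: [0.478, -0.2815, 0.1997]
orientation: [-0.0, -0.122, 0.993, -0.001]
wrist_force: [0.5, 0.2, -0.5]
finger_gap: 0.0
clock: 38.08
tcp_pos: [0.4773, -0.2946, 0.2]
orientation: [-0.0, -0.123, 0.992, 0.0]
wrist_force: [0.2, 0.4, -0.1]
finger_gap: 0.0
t 38.08 tcp [ 0.4773 -0.2946  0.2   ] gap 0.0000 F [ 0.2  0.4 -0.1]
toolx [-0.97  -0.245  0.001] y [-0.245  0.97   0.001] z [-0.001  0.001 -1.   ]
  fit n 4147 rect (499.6 -248.5) 120.0x49.8 yaw 13.9 | mean (493.6 -249.4) pca yaw 16.3 size 116.5x48.9 z 47.3
  fit n 4193 rect (518.9 -330.4) 119.6x50.0 yaw 14.3 | mean (514.6 -332.1) pca yaw 12.8 size 117.2x49.2 z 47.3
  fit n 6882 rect (509.6 -290.5) 165.9x149.2 yaw -75.9 | mean (492.0 -296.6) pca yaw -72.0 size 186.1x156.7 z 49.3
```

View pics/w18.png

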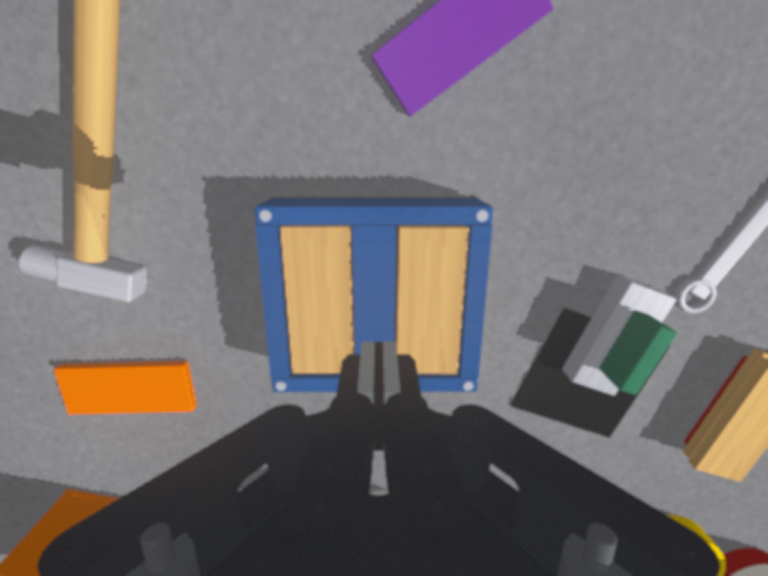

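B1 at (.4996,-.2485), B2 at (.5189,-.3304), yaw 14.1°. I'll press B1 at (.457,-.259).

```bash

python3 - <<'E'
from h import *
plan((.4569,-.2592,.075),194.1)
E
```

```text
t 38.13 tcp [ 0.4774 -0.2945  0.2002] gap -0.0003 F [0.  0.1 0.8]
toolx [-0.97  -0.245  0.   ] y [-0.245  0.97   0.001] z [-0.001  0.001 -1.   ]
joints [-0.7   0.3  -0.07  1.2   0.   -0.94] yaw -165.83 dyaw -0.07 dist 0.1317 rows 4
0 [0.0035 0.0123 0.0391] turn 0.003
1 [0.0035 0.0122 0.0391] turn 0.003
2 [0.0035 0.0122 0.0391] turn 0.003
3 [0.0035 0.0122 0.0391] turn 0.003
```

```bash

python3 -m creep '{"hand":[0,0,0,0,0],"delta_pos":[[0.004,0.014,0.03],[0.004,0.014,0.04],[0.003,0.011,0.04],[0.003,0.01,0.03],[0,0,0.0165]],"turn":[0,0,0,0,0]}'
python3 -m creep '{"hand":[0,0,0,0,0],"delta_pos":[[0,0,0],[0,0,0],[0,0,0],[0,0,0],[0,0,0]],"turn":[0,0,0,0,0]}'
```

```text
clock: 38.55
tcp_pos: [0.4543, -0.2564, 0.0722]
orientation: [-0.002, -0.124, 0.992, 0.002]
wrist_force: [-0.4, 0.8, 0.8]
finger_gap: -0.0002
clock: 38.97
tcp_pos: [0.458, -0.2612, 0.0767]
orientation: [0.001, -0.123, 0.992, -0.001]
wrist_force: [-0.1, 0.9, 0.5]
finger_gap: 0.0002
```

```bash

python3 -m creep '{"hand":[0,0,0,0,0],"delta_pos":[[0,0.001,0.006],[0,0,0.006],[0,0,0.006],[0,0,0.006],[0,0,0.006]],"turn":[0,0,0,0,0]}'
python3 -m creep '{"hand":[0,0,0,0,0],"delta_pos":[[0,0,0.005],[0,0,0.003],[0,0,0.002],[0,0,0.0015],[0,0,0]],"turn":[0,0,0,0,0]}'
python3 -m creep '{"hand":[0,0,0,0,0],"delta_pos":[[0,0,0],[0,0,0],[0,0,0],[0,0,0],[0,0,0]],"turn":[0,0,0,0,0]}'
```

```text
clock: 39.38
tcp_pos: [0.4558, -0.2599, 0.0507]
orientation: [-0.001, -0.122, 0.992, -0.0]
wrist_force: [-3.1, -1.2, 3.3]
finger_gap: -0.0002
clock: 39.8
tcp_pos: [0.4564, -0.2598, 0.0425]
orientation: [-0.0, -0.123, 0.992, -0.0]
wrist_force: [-4.7, -1.2, 5.8]
finger_gap: 0.0001
clock: 40.22
tcp_pos: [0.4564, -0.2598, 0.0425]
orientation: [-0.0, -0.123, 0.992, -0.0]
wrist_force: [-5.0, -1.2, 5.9]
finger_gap: -0.0
```

```bash

python3 -m creep '{"hand":[0,0,0,0,0],"delta_pos":[[0,0,-0.01],[0,0,-0.025],[0,0,-0.035],[0,0,-0.03],[0,0,-0.015]],"turn":[0,0,0,0,0]}'
python3 -m creep '{"hand":[70,70,70,70,70],"delta_pos":[[-0.02,0,0],[-0.03,0,0],[-0.03,0,0],[-0.017,0,0],[0,0,0]],"turn":[0,0,0,0,0]}'
python3 -m creep '{"hand":[70,70,70,70,70],"delta_pos":[[0,0,0],[0,0,0],[0,0,0],[0,0,0],[0,0,0]],"turn":[0,0,0,0,0]}'
python3 - <<'E'
from h import *
plan((.5334,-.24,.063),194.1)
c=env.read_camera("wrist"); save(c,"w19.png"); W=cloud(c)
fit(c,W,(.525,-.242),.05,.06,.1,((8,20,60),(32,220,255)),.075)
E
```

```text
clock: 40.63
tcp_pos: [0.4587, -0.2603, 0.1375]
orientation: [0.002, -0.123, 0.992, -0.001]
wrist_force: [-0.2, -0.6, -0.2]
finger_gap: 0.0004
clock: 41.05
tcp_pos: [0.5353, -0.24, 0.1344]
orientation: [0.002, -0.124, 0.992, -0.0]
wrist_force: [0.4, -0.8, -0.2]
finger_gap: 0.0599
clock: 41.47
tcp_pos: [0.5315, -0.241, 0.1342]
orientation: [0.0, -0.122, 0.992, -0.0]
wrist_force: [0.8, 0.3, -0.8]
finger_gap: 0.0701
t 41.47 tcp [ 0.5315 -0.241   0.1342] gap 0.0701 F [ 0.8  0.3 -0.8]
toolx [-0.97  -0.243 -0.   ] y [-0.243  0.97  -0.   ] z [ 0. -0. -1.]
joints [-0.56  0.38 -0.13  1.06  0.   -0.81] yaw -165.95 dyaw 0.05 dist 0.0712 rows 2
0 [-0.0013  0.0003  0.0445] turn -0.005
1 [-0.0013  0.0003  0.0445] turn -0.005
  fit n 3283 rect (522.3 -243.0) 50.0x44.7 yaw -76.0 | mean (521.9 -242.9) pca yaw -75.8 size 48.4x42.2 z 71.7
```

View pics/w19.png

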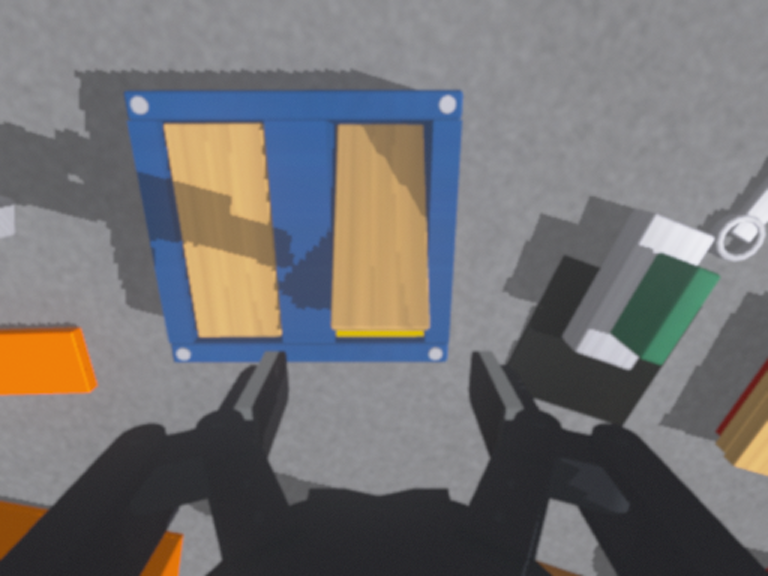

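```bash

python3 -m creep '{"hand":[70,70,70,70,70],"delta_pos":[[-0.002,0.0005,0.015],[-0.001,0,0.025],[0,0,0.025],[0,0,0.016],[0,0,0.008]],"turn":[0,0,0,0,0]}'
python3 -m creep '{"hand":[70,70,70,70,70],"delta_pos":[[0,0,0],[0,0,0],[0,0,0],[0,0,0],[0,0,0]],"turn":[0,0,0,0,0]}'
python3 -m creep '{"hand":[0,0,0,0,0],"delta_pos":[[0,0,0],[0,0,0],[0,0,0],[0,0,0],[0,0,0]],"turn":[0,0,0,0,0]}' 80
python3 -m creep '{"hand":[0,0,0,0,0],"delta_pos":[[0,0,0],[0,0,-0.01],[0,0,-0.02],[0,0,-0.03],[0,0,-0.03]],"turn":[0,0,0,0,0]}' 80
python3 -m creep '{"hand":[0,0,0,0,0],"delta_pos":[[0,0,-0.03],[0,0,-0.02],[0,0,-0.01],[0,0,0],[0,0,0]],"turn":[0,0,0,0,0]}' 80
python3 - <<'E'
from h import *
c=env.read_camera("wrist"); save(c,"w20.png"); held(c)
plan((.5985,.0692,.145),176.1,n=9)
E
```

```text
clock: 41.93
tcp_pos: [0.5328, -0.2392, 0.0609]
orientation: [-0.001, -0.122, 0.992, 0.001]
wrist_force: [-0.4, 0.7, 0.5]
finger_gap: 0.0701
clock: 42.35
tcp_pos: [0.5349, -0.2403, 0.0639]
orientation: [0.001, -0.123, 0.992, -0.001]
wrist_force: [-0.4, -0.9, -0.3]
finger_gap: 0.0704
clock: 42.77
tcp_pos: [0.5349, -0.24, 0.0636]
orientation: [0.001, -0.123, 0.992, -0.0]
wrist_force: [0.8, 0.8, 7.1]
finger_gap: 0.0483
clock: 43.18
tcp_pos: [0.5333, -0.2394, 0.1347]
orientation: [-0.001, -0.123, 0.992, 0.001]
wrist_force: [1.6, -0.0, -0.7]
finger_gap: 0.0485
clock: 43.6
tcp_pos: [0.534, -0.2398, 0.1824]
orientation: [-0.0, -0.123, 0.992, 0.0]
wrist_force: [0.9, -0.8, -1.3]
finger_gap: 0.0479
t 43.65 tcp [ 0.5336 -0.2395  0.1816] gap 0.0481 F [ 0.1 -0.4 -0.9]
toolx [-0.97  -0.243  0.001] y [-0.243  0.97   0.001] z [-0.002  0.001 -1.   ]
  top plane slope 34.6 deg roll -0.0, z at tool x=0: -17.1 mm; x range -1.2..95.0 z -18.0..48.6 y -24.6..24.0
t 43.65 tcp [ 0.5336 -0.2395  0.1816] gap 0.0481 F [ 0.1 -0.4 -0.9]
toolx [-0.97  -0.243  0.001] y [-0.243  0.97   0.001] z [-0.002  0.001 -1.   ]
joints [-0.56  0.36 -0.04  1.17 -0.   -0.8 ] yaw -165.91 dyaw -17.99 dist 0.3176 rows 9
0 [-0.0192  0.0394  0.0051] turn 0.400
1 [-0.0178  0.04    0.0051] turn 0.400
2 [-0.0164  0.0406  0.0051] turn 0.400
3 [-0.015   0.0412  0.0051] turn 0.400
4 [-0.0135  0.0417  0.0051] turn 0.400
5 [-0.0121  0.0421  0.0051] turn 0.400
6 [-0.0106  0.0425  0.0051] turn 0.400
7 [-0.0091  0.0429  0.0051] turn 0.400
8 [-0.0076  0.0431  0.0051] turn 0.400
```

View pics/w20.png

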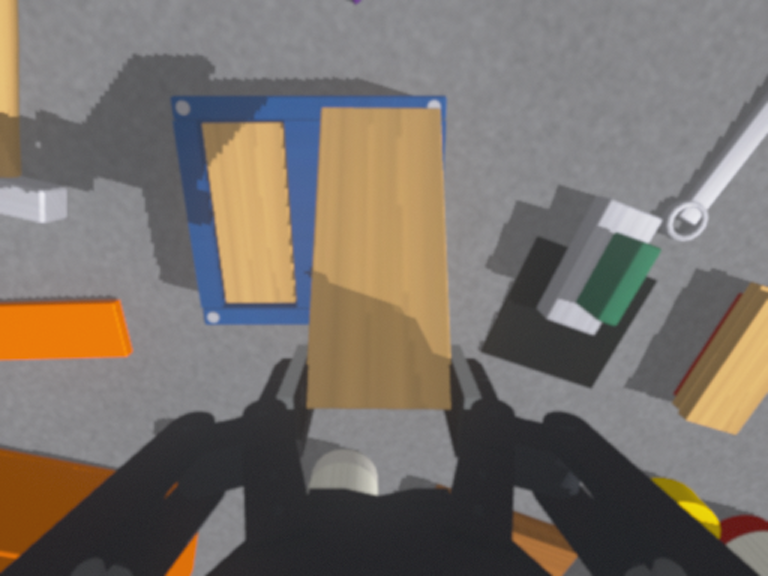

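```bash

python3 -m creep '{"hand":[0,0,0,0,0],"delta_pos":[[-0.0096,0.0197,0],[-0.0185,0.0397,0],[-0.017,0.0403,0],[-0.0157,0.041,0],[-0.0143,0.0415,0.005]],"turn":[0.4,0.4,0.4,0.4,0.4]}'
python3 -m creep '{"hand":[0,0,0,0,0],"delta_pos":[[-0.0128,0.042,0.005],[-0.0114,0.0425,0.01],[-0.01,0.0428,0.012],[-0.0085,0.043,0.012],[-0.004,0.0215,0.002]],"turn":[0.4,0.4,0.4,0.4,0]}'
python3 -m creep '{"hand":[0,0,0,0,0],"delta_pos":[[0,0,0],[0,0,0],[0,0,0],[0,0,0],[0,0,0]],"turn":[0,0,0,0,0]}'
python3 - <<'E'
from h import *
plan((.600,.0690,.098),176.1,n=4)
c=env.read_camera("wrist"); save(c,"w21.png"); held(c)
E
```

```text
clock: 44.07
tcp_pos: [0.5685, -0.0845, 0.1775]
orientation: [-0.001, -0.034, 0.999, 0.0]
wrist_force: [1.0, 0.7, -0.6]
finger_gap: 0.0479
clock: 44.48
tcp_pos: [0.6032, 0.0718, 0.1421]
orientation: [-0.003, 0.033, 0.999, 0.0]
wrist_force: [-0.2, 0.3, -0.7]
finger_gap: 0.0477
clock: 44.9
tcp_pos: [0.6049, 0.0667, 0.146]
orientation: [-0.0, 0.035, 0.999, -0.0]
wrist_force: [-0.1, -0.9, -1.2]
finger_gap: 0.0481
t 44.90 tcp [0.6049 0.0667 0.146 ] gap 0.0481 F [-0.1 -0.9 -1.2]
toolx [-0.998  0.07   0.   ] y [ 0.07   0.998 -0.   ] z [-0. -0. -1.]
joints [-0.02  0.42 -0.04  1.11 -0.    0.05] yaw 175.99 dyaw 0.11 dist 0.0483 rows 4
0 [0.0016 0.0006 0.015 ] turn -0.006
1 [0.0016 0.0006 0.015 ] turn -0.006
2 [0.0016 0.0006 0.015 ] turn -0.006
3 [0.0016 0.0006 0.015 ] turn -0.006
t 44.95 tcp [0.605  0.0668 0.1461] gap 0.0483 F [ 0.5  0.2 -0.7]
toolx [-0.998  0.07  -0.   ] y [ 0.07   0.998 -0.   ] z [ 0. -0. -1.]
  top plane slope 34.6 deg roll -0.1, z at tool x=0: -16.4 mm; x range -1.3..95.3 z -18.0..49.4 y -24.2..24.6
```

View pics/w21.png

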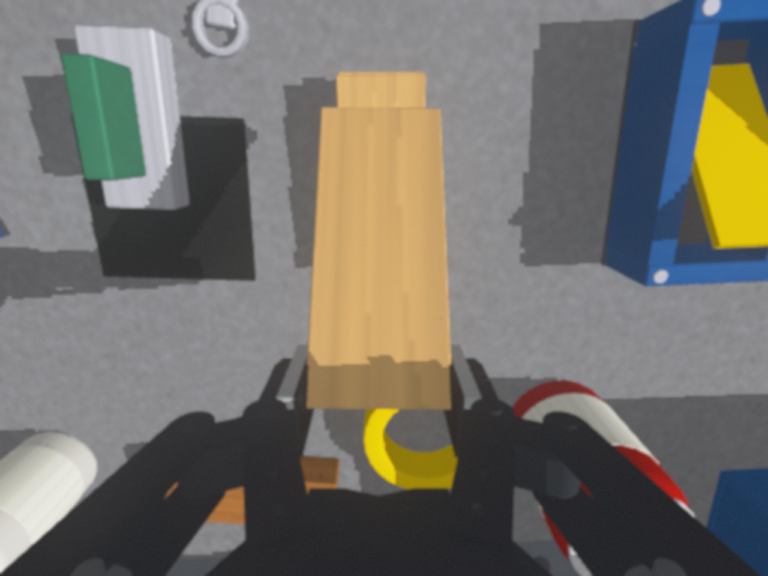

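```bash

python3 -m creep '{"hand":[0,0,0,0,0],"delta_pos":[[0.0037,0.0012,0.012],[0.0037,0.0012,0.018],[0,0,0.015],[0,0,0.01],[0,0,0.005]],"turn":[-0.02,0,0,0,0]}'
python3 -m creep '{"hand":[0,0,0,0,0],"delta_pos":[[0,0,0],[0,0,0.003],[0,0,0.003],[0,0,0.003],[0,0,0.002]],"turn":[0,0,0,0,0]}'
python3 -m creep '{"hand":[0,0,0,0,0],"delta_pos":[[0,0,0.003],[0,0,0.004],[0,0,0.004],[0,0,0.004],[0,0,0.004]],"turn":[0,0,0,0,0]}' 25
python3 -m creep '{"hand":[0,0,0,0,0],"delta_pos":[[0,0,0.004],[0,0,0.004],[0,0,0.004],[0,0,0.004],[0,0,0.004]],"turn":[0,0,0,0,0]}' 25
python3 - <<'E'
from h import *
c=env.read_camera("wrist"); save(c,"w22.png"); held(c)
E
```

```text
clock: 45.37
tcp_pos: [0.5982, 0.0699, 0.0963]
orientation: [-0.001, 0.034, 0.999, -0.0]
wrist_force: [-0.3, 0.1, -0.7]
finger_gap: 0.0481
clock: 45.78
tcp_pos: [0.5996, 0.0703, 0.0894]
orientation: [0.0, 0.033, 0.999, -0.0]
wrist_force: [-0.3, 0.9, -0.7]
finger_gap: 0.0485
clock: 46.2
tcp_pos: [0.6032, 0.0701, 0.0767]
orientation: [0.004, 0.033, 0.999, 0.0]
wrist_force: [5.7, -0.3, 7.7]
finger_gap: 0.0485
clock: 46.62
tcp_pos: [0.6022, 0.0702, 0.06]
orientation: [0.003, 0.033, 0.999, 0.0]
wrist_force: [3.2, -0.1, 7.2]
finger_gap: 0.0484
t 46.67 tcp [0.6019 0.0702 0.0594] gap 0.0484 F [4.5 0.4 7.7]
toolx [-0.998  0.067 -0.006] y [0.067 0.998 0.   ] z [ 0.006 -0.    -1.   ]
  top plane slope 18.0 deg roll -2.5, z at tool x=0: -16.4 mm; x range -3.0..118.1 z -17.6..38.6 y -24.7..24.4
```

View pics/w22.png

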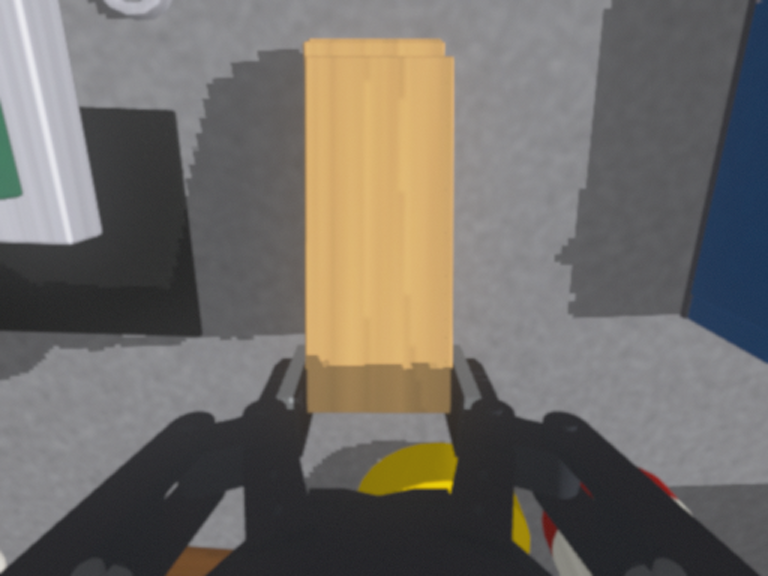

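```bash

python3 -m creep '{"hand":[0,0,0,0,0],"delta_pos":[[0,-0.0008,0.004],[0,-0.0008,0.004],[0,0,0.004],[0,0,0.004],[0,0,0.004]],"turn":[0,0,0,0,0]}' 25
python3 -m creep '{"hand":[0,0,0,0,0],"delta_pos":[[0,0,0.003],[0,0,0],[0,0,0],[0,0,0],[0,0,0]],"turn":[0,0,0,0,0]}' 25
python3 - <<'E'
from h import *
c=env.read_camera("wrist"); held(c)
E
```

```text
clock: 47.08
tcp_pos: [0.6016, 0.0689, 0.0436]
orientation: [0.003, 0.033, 0.999, 0.0]
wrist_force: [3.8, -0.9, 6.7]
finger_gap: 0.0483
clock: 47.5
tcp_pos: [0.6009, 0.0689, 0.0409]
orientation: [0.002, 0.033, 0.999, -0.0]
wrist_force: [2.3, -0.9, 5.1]
finger_gap: 0.0485
t 47.55 tcp [0.6009 0.069  0.0409] gap 0.0480 F [1.5 0.3 4.8]
toolx [-0.998  0.066 -0.004] y [0.066 0.998 0.   ] z [ 0.004 -0.    -1.   ]
  top plane slope 8.2 deg roll -2.2, z at tool x=0: -15.7 mm; x range -3.0..113.0 z -16.4..40.4 y -24.6..24.6
```

```bash

python3 -m creep '{"hand":[0,0,0,0,0],"delta_pos":[[0,0,0.0015],[0,0,0.0015],[0,0,0],[0,0,0],[0,0,0]],"turn":[0,0,0,0,0]}' 25
python3 -m creep '{"hand":[62,62,62,62,62],"delta_pos":[[0,0,0],[0,0,0],[0,0,0],[0,0,-0.005],[0,0,-0.025]],"turn":[0,0,0,0,0]}'
python3 -m creep '{"hand":[62,62,62,62,62],"delta_pos":[[0.015,0,-0.045],[0.035,0,-0.045],[0.035,0,-0.035],[0.025,0,-0.015],[0,0,-0.01]],"turn":[0,0,0,0,0]}'
python3 -m creep '{"hand":[62,62,62,62,62],"delta_pos":[[0,0,0],[0,0,0],[0,0,0],[0,0,0],[0,0,0]],"turn":[0,0,0,0,0]}'
python3 - <<'E'
from h import *
st()
c=env.read_camera("wrist"); save(c,"w23.png"); W=cloud(c)
fit(c,W,(.546,.073),.08,.036,.06,WOOD,.042)
E
```

```text
clock: 47.97
tcp_pos: [0.6013, 0.0688, 0.0391]
orientation: [0.002, 0.033, 0.999, -0.0]
wrist_force: [1.4, -0.3, 7.2]
finger_gap: 0.0484
clock: 48.38
tcp_pos: [0.5961, 0.0691, 0.0579]
orientation: [-0.004, 0.033, 0.999, -0.0]
wrist_force: [0.1, 0.4, -0.8]
finger_gap: 0.0618
clock: 48.8
tcp_pos: [0.5106, 0.0752, 0.1805]
orientation: [-0.0, 0.033, 0.999, 0.0]
wrist_force: [-0.8, 0.9, -0.6]
finger_gap: 0.062
clock: 49.22
tcp_pos: [0.5137, 0.0746, 0.1767]
orientation: [-0.001, 0.033, 0.999, -0.0]
wrist_force: [0.1, 0.8, 0.6]
finger_gap: 0.0621
t 49.22 tcp [0.5137 0.0746 0.1767] gap 0.0621 F [0.1 0.8 0.6]
toolx [-0.998  0.067  0.002] y [ 0.067  0.998 -0.   ] z [-0.002 -0.    -1.   ]
  fit n 4746 rect (547.3 72.8) 120.4x49.7 yaw -4.1 | mean (543.9 73.1) pca yaw -4.1 size 120.3x49.7 z 41.3
```

View pics/w23.png

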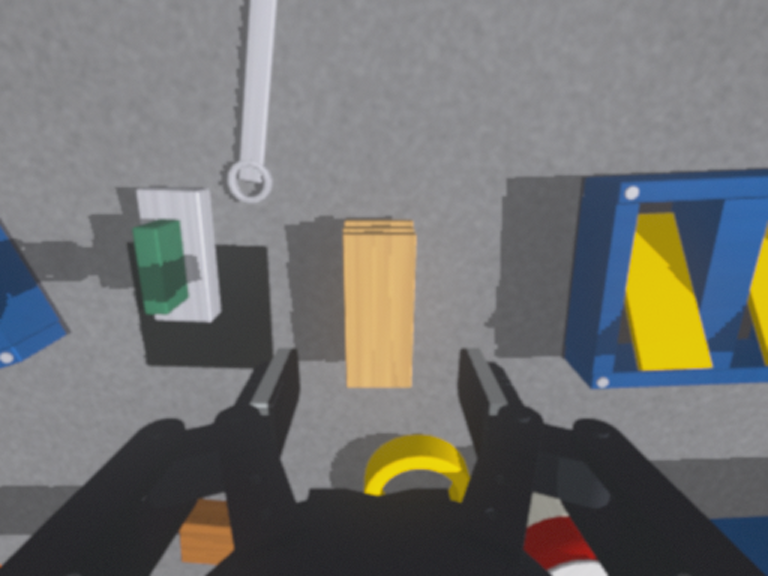

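The third is flat at (.5473,.0728), yaw -4.1°. Last one: B2, press at (.476,-.341).

```bash

python3 - <<'E'
from h import *
plan((.4762,-.3411,.15),194.1,n=11)
E
```

```text
t 49.27 tcp [0.5137 0.0746 0.1769] gap 0.0620 F [-0.6 -0.4 -0.3]
toolx [-0.998  0.067  0.002] y [ 0.067  0.998 -0.   ] z [-0.002 -0.    -1.   ]
joints [-0.01  0.24 -0.22  1.12 -0.    0.06] yaw 176.18 dyaw 17.92 dist 0.4182 rows 11
0 [ 0.0011 -0.0474  0.0031] turn -0.326
1 [ 0.0024 -0.0474  0.0031] turn -0.326
2 [ 0.0038 -0.0473  0.0031] turn -0.326
3 [ 0.0051 -0.0471  0.0031] turn -0.326
4 [ 0.0065 -0.047   0.0031] turn -0.326
5 [ 0.0078 -0.0468  0.0031] turn -0.326
6 [ 0.0091 -0.0465  0.0031] turn -0.326
7 [ 0.0105 -0.0463  0.0031] turn -0.326
8 [ 0.0118 -0.0459  0.0031] turn -0.326
9 [ 0.0131 -0.0456  0.0031] turn -0.326
10 [ 0.0144 -0.0452  0.0031] turn -0.326
```

```bash

python3 -m creep '{"hand":[0,0,0,0,0],"delta_pos":[[0.0011,-0.0474,0],[0.0024,-0.0474,0],[0.0038,-0.0473,0],[0.0051,-0.0471,0],[0.0065,-0.047,0]],"turn":[-0.326,-0.326,-0.326,-0.326,-0.326]}'
python3 -m creep '{"hand":[0,0,0,0,0],"delta_pos":[[0.0078,-0.0468,0.005],[0.0091,-0.0465,0.005],[0.0105,-0.0463,0.005],[0.0118,-0.0459,0.005],[0.0131,-0.0456,0.005]],"turn":[-0.326,-0.326,-0.326,-0.326,-0.326]}'
python3 -m creep '{"hand":[0,0,0,0,0],"delta_pos":[[0.0096,-0.03,0.005],[0.0048,-0.0152,0.003],[0,0,0],[0,0,0],[0,0,0]],"turn":[-0.326,0,0,0,0]}'
python3 -m creep '{"hand":[0,0,0,0,0],"delta_pos":[[0,0,0],[0,0,0],[0,0,0],[0,0,0],[0,0,0]],"turn":[0,0,0,0,0]}'
python3 - <<'E'
from h import *
plan((.4762,-.3411,.075),194.1,n=4)
E
```

```text
clock: 49.68
tcp_pos: [0.4965, -0.1158, 0.1775]
orientation: [-0.0, -0.039, 0.999, 0.0]
wrist_force: [0.1, 0.0, 0.6]
finger_gap: 0.0014
clock: 50.1
tcp_pos: [0.4793, -0.3052, 0.1572]
orientation: [-0.0, -0.109, 0.994, 0.0]
wrist_force: [1.4, -0.4, 0.1]
finger_gap: 0.0003
clock: 50.52
tcp_pos: [0.4767, -0.3397, 0.1514]
orientation: [-0.0, -0.123, 0.992, 0.001]
wrist_force: [0.8, -0.1, 0.3]
finger_gap: 0.0
clock: 50.93
tcp_pos: [0.477, -0.3405, 0.152]
orientation: [0.0, -0.123, 0.992, -0.0]
wrist_force: [0.1, 0.5, 0.1]
finger_gap: -0.0003
t 50.93 tcp [ 0.477  -0.3405  0.152 ] gap -0.0003 F [0.1 0.5 0.1]
toolx [-0.97  -0.245 -0.   ] y [-0.245  0.97  -0.   ] z [ 0. -0. -1.]
joints [-0.76  0.37 -0.09  1.1  -0.   -1.  ] yaw -165.83 dyaw -0.07 dist 0.0770 rows 4
0 [ 0.0003 -0.0001  0.0241] turn 0.003
1 [ 0.0003 -0.0001  0.0241] turn 0.003
2 [ 0.0003 -0.0001  0.0241] turn 0.003
3 [ 0.0003 -0.0001  0.0241] turn 0.003
```

```bash

python3 -m creep '{"hand":[0,0,0,0,0],"delta_pos":[[0.001,0,0.02],[0,0,0.03],[0,0,0.03],[0,0,0.016],[0,0,0]],"turn":[0,0,0,0,0]}'
python3 -m creep '{"hand":[0,0,0,0,0],"delta_pos":[[0,0,0.006],[0,0,0.006],[0,0,0.006],[0,0,0.006],[0,0,0.006]],"turn":[0,0,0,0,0]}'
python3 -m creep '{"hand":[0,0,0,0,0],"delta_pos":[[0,0,0.005],[0,0,0.003],[0,0,0.002],[0,0,0.0005],[0,0,0]],"turn":[0,0,0,0,0]}'
python3 -m creep '{"hand":[0,0,0,0,0],"delta_pos":[[0,0,0],[0,0,0],[0,0,0],[0,0,0],[0,0,0]],"turn":[0,0,0,0,0]}'
```

```text
clock: 51.35
tcp_pos: [0.4741, -0.3393, 0.0717]
orientation: [-0.002, -0.123, 0.992, 0.002]
wrist_force: [-0.1, -0.4, -0.5]
finger_gap: 0.0002
clock: 51.77
tcp_pos: [0.4758, -0.342, 0.0515]
orientation: [-0.0, -0.123, 0.992, -0.001]
wrist_force: [-2.7, -1.6, 4.0]
finger_gap: 0.0002
clock: 52.18
tcp_pos: [0.4761, -0.3413, 0.0425]
orientation: [0.0, -0.123, 0.992, -0.0]
wrist_force: [-1.8, -1.5, 1.6]
finger_gap: -0.0001
clock: 52.6
tcp_pos: [0.476, -0.3411, 0.0425]
orientation: [0.0, -0.123, 0.992, 0.0]
wrist_force: [0.3, -2.2, 1.4]
finger_gap: 0.0001
```

```bash

python3 -m creep '{"hand":[0,0,0,0,0],"delta_pos":[[0,0,0.0015],[0,0,0.001],[0,0,0],[0,0,0],[0,0,0]],"turn":[0,0,0,0,0]}'
python3 -m creep '{"hand":[0,0,0,0,0],"delta_pos":[[0,0,-0.012],[0,0,-0.027],[0,0,-0.035],[0,0,-0.03],[0,0,-0.015]],"turn":[0,0,0,0,0]}'
python3 -m creep '{"hand":[70,70,70,70,70],"delta_pos":[[-0.02,0,0],[-0.03,0,0],[-0.03,0,0],[-0.017,0,0],[0,0,0]],"turn":[0,0,0,0,0]}'
python3 -m creep '{"hand":[70,70,70,70,70],"delta_pos":[[0,0,0],[0,0,0],[0,0,0],[0,0,0],[0,0,0]],"turn":[0,0,0,0,0]}'
python3 - <<'E'
from h import *
plan((.5189+.0338,-.3304+.0085,.063),194.1)
c=env.read_camera("wrist"); save(c,"w24.png"); W=cloud(c)
fit(c,W,(.544,-.324),.05,.06,.1,((8,20,60),(32,220,255)),.075)
E
```

```text
clock: 53.02
tcp_pos: [0.4762, -0.3412, 0.0419]
orientation: [0.0, -0.123, 0.992, -0.0]
wrist_force: [-1.2, 1.6, 9.9]
finger_gap: -0.0001
clock: 53.43
tcp_pos: [0.4771, -0.3418, 0.1391]
orientation: [0.001, -0.123, 0.992, -0.001]
wrist_force: [1.4, -0.9, -0.3]
finger_gap: 0.0001
clock: 53.85
tcp_pos: [0.5537, -0.3212, 0.1356]
orientation: [0.001, -0.124, 0.992, 0.0]
wrist_force: [0.4, 0.4, -0.2]
finger_gap: 0.0603
clock: 54.27
tcp_pos: [0.5505, -0.3226, 0.1358]
orientation: [-0.0, -0.122, 0.992, 0.0]
wrist_force: [0.1, -0.5, 0.2]
finger_gap: 0.0702
t 54.27 tcp [ 0.5505 -0.3226  0.1358] gap 0.0702 F [ 0.1 -0.5  0.2]
toolx [-0.97  -0.243  0.   ] y [-0.243  0.97   0.   ] z [-0.  0. -1.]
joints [-0.66  0.48  0.03  1.12 -0.   -0.9 ] yaw -165.93 dyaw 0.03 dist 0.0729 rows 2
0 [-0.0014  0.0001  0.0455] turn -0.003
1 [-0.0014  0.0001  0.0455] turn -0.003
  fit n 3181 rect (542.6 -325.1) 50.5x44.3 yaw -76.0 | mean (542.3 -324.8) pca yaw -74.3 size 48.5x41.7 z 72.0
```

View pics/w24.png

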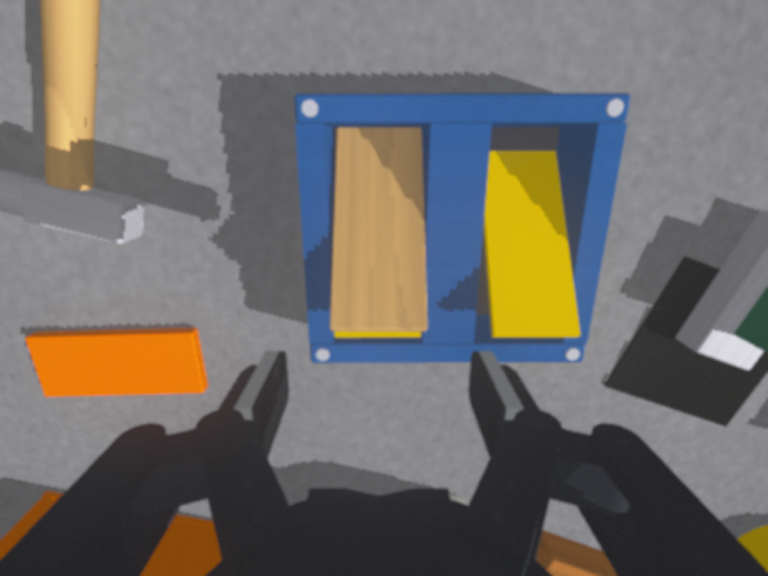

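```bash

python3 -m creep '{"hand":[70,70,70,70,70],"delta_pos":[[-0.002,0,0.017],[-0.001,0,0.025],[0,0,0.025],[0,0,0.016],[0,0,0.008]],"turn":[0,0,0,0,0]}'
python3 -m creep '{"hand":[70,70,70,70,70],"delta_pos":[[0,0,0],[0,0,0],[0,0,0],[0,0,0],[0,0,0]],"turn":[0,0,0,0,0]}'
python3 -m creep '{"hand":[0,0,0,0,0],"delta_pos":[[0,0,0],[0,0,0],[0,0,0],[0,0,0],[0,0,0]],"turn":[0,0,0,0,0]}' 80
python3 -m creep '{"hand":[0,0,0,0,0],"delta_pos":[[0,0,0],[0,0,-0.01],[0,0,-0.02],[0,0,-0.03],[0,0,-0.03]],"turn":[0,0,0,0,0]}' 80
python3 -m creep '{"hand":[0,0,0,0,0],"delta_pos":[[0,0,-0.03],[0,0,-0.02],[0,0,-0.01],[0,0,0],[0,0,0]],"turn":[0,0,0,0,0]}' 80
python3 - <<'E'
from h import *
c=env.read_camera("wrist"); save(c,"w25.png"); held(c)
plan((.5985,.0690,.155),176.1,n=10)
E
```

```text
clock: 54.73
tcp_pos: [0.5521, -0.321, 0.0608]
orientation: [-0.001, -0.123, 0.992, 0.001]
wrist_force: [-0.7, 0.4, -0.6]
finger_gap: 0.07
clock: 55.15
tcp_pos: [0.5542, -0.3222, 0.0641]
orientation: [0.001, -0.123, 0.992, -0.001]
wrist_force: [-1.0, 0.2, -0.6]
finger_gap: 0.07
clock: 55.57
tcp_pos: [0.5541, -0.3218, 0.0637]
orientation: [0.001, -0.123, 0.992, -0.0]
wrist_force: [0.8, 1.7, 6.1]
finger_gap: 0.0483
clock: 55.98
tcp_pos: [0.5527, -0.3213, 0.1347]
orientation: [-0.001, -0.123, 0.992, 0.001]
wrist_force: [1.0, -0.5, -0.5]
finger_gap: 0.0486
clock: 56.4
tcp_pos: [0.5533, -0.3217, 0.1824]
orientation: [-0.0, -0.123, 0.992, 0.0]
wrist_force: [-0.8, -0.0, -1.3]
finger_gap: 0.0482
t 56.45 tcp [ 0.5529 -0.3214  0.1815] gap 0.0480 F [ 0.3 -0.5 -1.6]
toolx [-0.97  -0.244  0.001] y [-0.244  0.97   0.001] z [-0.002  0.001 -1.   ]
  top plane slope 34.6 deg roll 0.0, z at tool x=0: -16.1 mm; x range -2.5..93.3 z -17.9..48.3 y -24.8..23.7
t 56.45 tcp [ 0.5529 -0.3214  0.1815] gap 0.0480 F [ 0.3 -0.5 -1.6]
toolx [-0.97  -0.244  0.001] y [-0.244  0.97   0.001] z [-0.002  0.001 -1.   ]
joints [-0.65  0.46  0.12  1.23 -0.   -0.9 ] yaw -165.88 dyaw -18.02 dist 0.3939 rows 10
0 [-0.0174  0.0459  0.0034] turn 0.360
1 [-0.016   0.0465  0.0034] turn 0.360
2 [-0.0145  0.0469  0.0034] turn 0.360
3 [-0.013   0.0474  0.0034] turn 0.360
4 [-0.0115  0.0478  0.0034] turn 0.360
5 [-0.01    0.0481  0.0034] turn 0.360
6 [-0.0085  0.0484  0.0034] turn 0.360
7 [-0.007   0.0486  0.0034] turn 0.360
8 [-0.0055  0.0488  0.0034] turn 0.360
9 [-0.0039  0.049   0.0034] turn 0.360
```

View pics/w25.png

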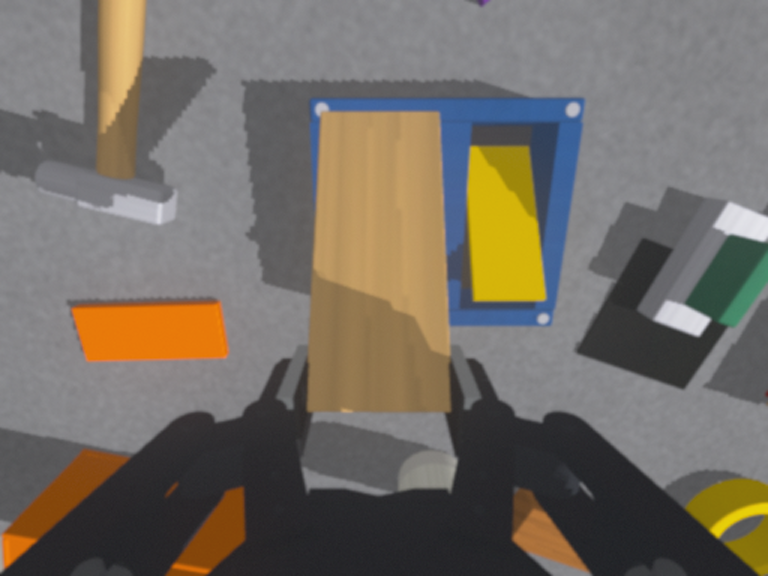

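```bash

python3 -m creep '{"hand":[0,0,0,0,0],"delta_pos":[[-0.0087,0.023,0],[-0.0165,0.0462,0],[-0.015,0.0467,0],[-0.0138,0.047,0],[-0.0122,0.0475,0]],"turn":[0.36,0.36,0.36,0.36,0.36]}'
python3 -m creep '{"hand":[0,0,0,0,0],"delta_pos":[[-0.0108,0.048,0],[-0.0093,0.0482,0.005],[-0.0078,0.0485,0.008],[-0.0063,0.0487,0.008],[-0.0048,0.0489,0.008]],"turn":[0.36,0.36,0.36,0.36,0.36]}'
python3 -m creep '{"hand":[0,0,0,0,0],"delta_pos":[[-0.002,0.0245,0.004],[0,0,0],[0,0,0],[0,0,0],[0,0,0]],"turn":[0,0,0,0,0]}'
python3 -m creep '{"hand":[0,0,0,0,0],"delta_pos":[[0,0,0],[0,0,0],[0,0,0],[0,0,0],[0,0,0]],"turn":[0,0,0,0,0]}'
python3 - <<'E'
from h import *
plan((.5975,.0690,.107),176.1,n=4)
c=env.read_camera("wrist"); save(c,"w26.png"); held(c)
E
```

```text
clock: 56.87
tcp_pos: [0.5749, -0.1448, 0.1808]
orientation: [-0.002, -0.043, 0.999, 0.001]
wrist_force: [1.2, 0.1, -0.5]
finger_gap: 0.0481
clock: 57.28
tcp_pos: [0.601, 0.0502, 0.1576]
orientation: [-0.001, 0.035, 0.999, -0.0]
wrist_force: [0.6, 0.4, -0.6]
finger_gap: 0.0486
clock: 57.7
tcp_pos: [0.6048, 0.0665, 0.1559]
orientation: [-0.001, 0.035, 0.999, -0.0]
wrist_force: [-0.4, -0.4, -1.1]
finger_gap: 0.0482
clock: 58.12
tcp_pos: [0.6052, 0.0672, 0.1567]
orientation: [0.0, 0.034, 0.999, -0.0]
wrist_force: [0.1, -0.4, 0.0]
finger_gap: 0.0481
t 58.12 tcp [0.6052 0.0672 0.1567] gap 0.0481 F [ 0.1 -0.4  0. ]
toolx [-0.998  0.068 -0.   ] y [ 0.068  0.998 -0.   ] z [ 0. -0. -1.]
joints [-0.02  0.41 -0.02  1.14 -0.    0.05] yaw 176.08 dyaw 0.02 dist 0.0503 rows 4
0 [0.0024 0.0004 0.0155] turn -0.001
1 [0.0024 0.0004 0.0155] turn -0.001
2 [0.0024 0.0004 0.0155] turn -0.001
3 [0.0024 0.0004 0.0155] turn -0.001
t 58.17 tcp [0.6051 0.0673 0.1566] gap 0.0484 F [-0.1  0.4 -0.8]
toolx [-0.998  0.068 -0.   ] y [ 0.068  0.998 -0.   ] z [ 0. -0. -1.]
  top plane slope 34.6 deg roll -0.1, z at tool x=0: -15.4 mm; x range -2.8..94.0 z -19.2..49.2 y -24.4..24.4
```

View pics/w26.png

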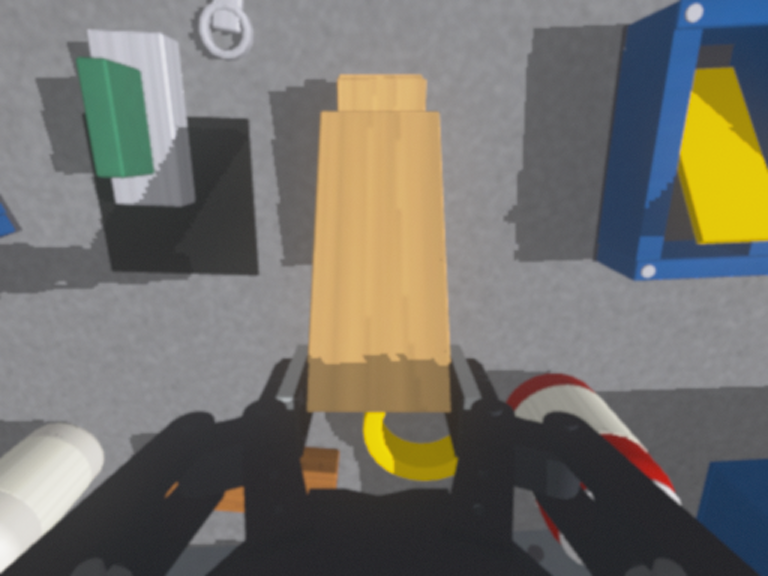

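```bash

python3 -m creep '{"hand":[0,0,0,0,0],"delta_pos":[[0.0048,0.0007,0.012],[0.0048,0.0007,0.018],[0,0,0.017],[0,0,0.01],[0,0,0.005]],"turn":[0,0,0,0,0]}'
python3 -m creep '{"hand":[0,0,0,0,0],"delta_pos":[[0,0,0],[0,0,0.003],[0,0,0.003],[0,0,0.003],[0,0,0.002]],"turn":[0,0,0,0,0]}'
python3 -m creep '{"hand":[0,0,0,0,0],"delta_pos":[[0,0,0.003],[0,0,0.004],[0,0,0.004],[0,0,0.004],[0,0,0.004]],"turn":[0,0,0,0,0]}' 25
python3 -m creep '{"hand":[0,0,0,0,0],"delta_pos":[[0,0,0.004],[0,0,0.004],[0,0,0.004],[0,0,0.004],[0,0,0.004]],"turn":[0,0,0,0,0]}' 25
python3 - <<'E'
from h import *
c=env.read_camera("wrist"); save(c,"w27.png"); held(c)
E
```

```text
clock: 58.58
tcp_pos: [0.5967, 0.0693, 0.1056]
orientation: [-0.001, 0.034, 0.999, -0.0]
wrist_force: [-0.0, 0.3, -0.8]
finger_gap: 0.048
clock: 59.0
tcp_pos: [0.5982, 0.0693, 0.0986]
orientation: [0.001, 0.034, 0.999, -0.0]
wrist_force: [2.1, -0.1, 2.4]
finger_gap: 0.0483
clock: 59.42
tcp_pos: [0.6015, 0.0691, 0.0858]
orientation: [0.004, 0.034, 0.999, -0.0]
wrist_force: [5.2, 0.0, 7.7]
finger_gap: 0.0482
clock: 59.83
tcp_pos: [0.6006, 0.0691, 0.069]
orientation: [0.003, 0.034, 0.999, 0.0]
wrist_force: [3.1, 0.3, 5.4]
finger_gap: 0.0483
t 59.88 tcp [0.6    0.0692 0.0683] gap 0.0481 F [ 3.3 -0.6  5.6]
toolx [-0.998  0.068 -0.005] y [0.068 0.998 0.   ] z [ 0.005 -0.    -1.   ]
  top plane slope 16.8 deg roll 0.0, z at tool x=0: -15.6 mm; x range -4.9..116.1 z -18.0..46.6 y -24.4..24.4
```

View pics/w27.png

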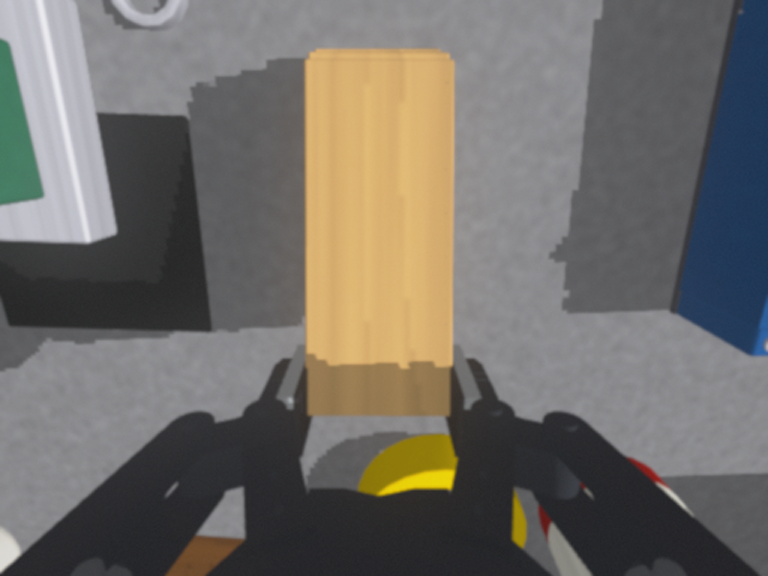

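Alignment is good. Continue to about 0.049 and release.

```bash

python3 -m creep '{"hand":[0,0,0,0,0],"delta_pos":[[0,0,0.004],[0,0,0.004],[0,0,0.004],[0,0,0.004],[0,0,0.003]],"turn":[0,0,0,0,0]}' 25
python3 -m creep '{"hand":[0,0,0,0,0],"delta_pos":[[0,0,0.003],[0,0,0.002],[0,0,0],[0,0,0],[0,0,0]],"turn":[0,0,0,0,0]}' 25
python3 -m creep '{"hand":[62,62,62,62,62],"delta_pos":[[0,0,0],[0,0,0],[0,0,0],[0,0,-0.005],[0,0,-0.025]],"turn":[0,0,0,0,0]}'
python3 -m creep '{"hand":[62,62,62,62,62],"delta_pos":[[0.015,0,-0.045],[0.035,0,-0.045],[0.035,0,-0.025],[0.025,0,-0.015],[0,0,-0.01]],"turn":[0,0,0,0,0]}'
python3 -m creep '{"hand":[62,62,62,62,62],"delta_pos":[[0,0,0],[0,0,0],[0,0,0],[0,0,0],[0,0,0]],"turn":[0,0,0,0,0]}'
python3 - <<'E'
from h import *
st()
c=env.read_camera("wrist"); save(c,"w28.png"); W=cloud(c)
fit(c,W,(.546,.073),.08,.046,.07,WOOD,.052)
print("weight");seg(c,W,(.50,-.072),.1,.012,.035); seg(c,W,(.50,-.072),.1,.045,.08)
c=env.read_camera("scene"); cv2.imwrite("pics/s28.png",cv2.resize(c["pixels"][160:260,210:340,::-1],None,fx=6,fy=6,interpolation=cv2.INTER_CUBIC))
E
```

```text
clock: 60.3
tcp_pos: [0.5998, 0.0692, 0.0533]
orientation: [0.002, 0.034, 0.999, -0.0]
wrist_force: [2.2, -0.2, 4.1]
finger_gap: 0.0485
clock: 60.72
tcp_pos: [0.5998, 0.0691, 0.0495]
orientation: [0.002, 0.034, 0.999, -0.0]
wrist_force: [2.5, -1.1, 7.1]
finger_gap: 0.0484
clock: 61.13
tcp_pos: [0.5945, 0.0693, 0.0685]
orientation: [-0.004, 0.034, 0.999, -0.0]
wrist_force: [-0.7, 0.1, 0.3]
finger_gap: 0.0619
clock: 61.55
tcp_pos: [0.5087, 0.0756, 0.1826]
orientation: [-0.0, 0.033, 0.999, 0.0]
wrist_force: [-0.1, 0.1, -0.6]
finger_gap: 0.0622
clock: 61.97
tcp_pos: [0.5122, 0.075, 0.1794]
orientation: [-0.001, 0.034, 0.999, -0.0]
wrist_force: [-0.2, 0.0, -0.9]
finger_gap: 0.0621
t 61.97 tcp [0.5122 0.075  0.1794] gap 0.0621 F [-0.2  0.  -0.9]
toolx [-0.998  0.068  0.002] y [ 0.068  0.998 -0.   ] z [-0.002 -0.    -1.   ]
  fit n 4943 rect (547.3 72.9) 120.5x49.7 yaw -4.0 | mean (543.6 73.1) pca yaw -3.9 size 120.4x49.7 z 51.3
weight
  n 2537 c (0.5005 -0.0733) z 0.0241  99.8 x 44.3 mm yaw -5.7 deg
  n 1288 c (0.5005 -0.0736) z 0.0578  60.1 x 16.8 mm yaw -6.1 deg
```

View pics/w28.png

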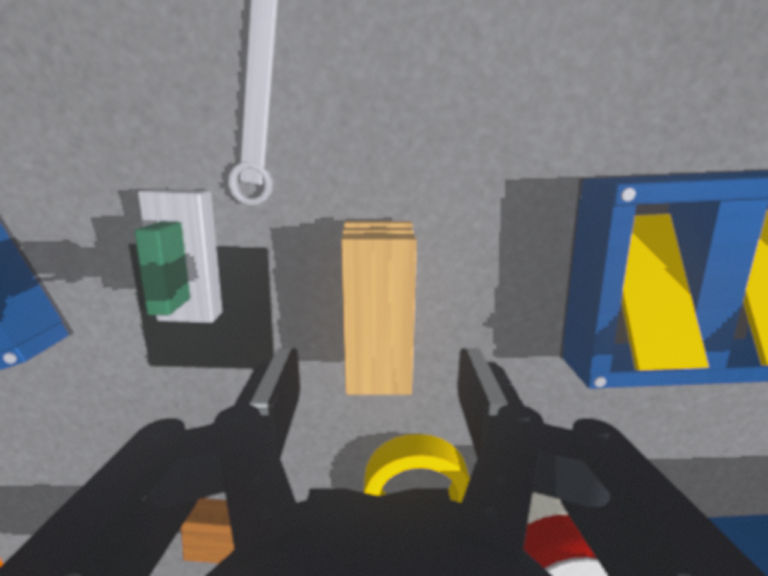

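View pics/s28.png

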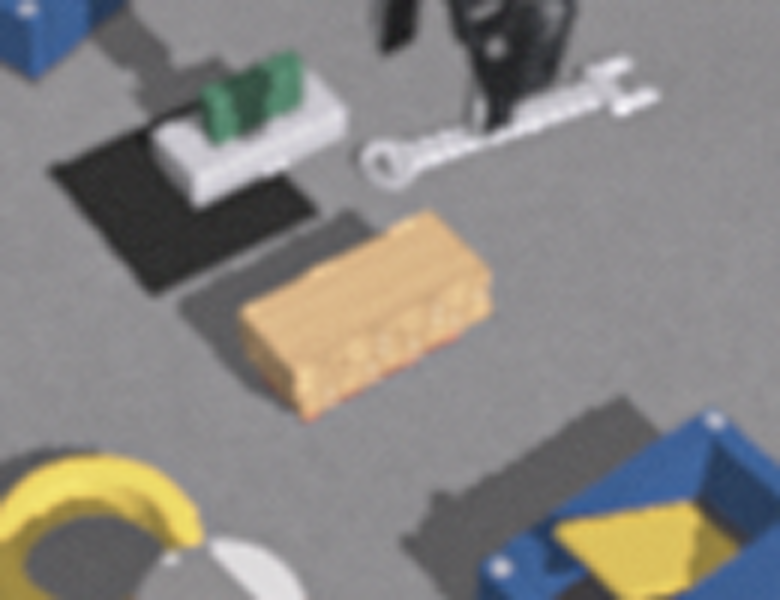

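All four are stacked: top at (.5473,.0729), yaw -4.0°, z 51 mm, level. Now the weight, which was knocked to (.5005,-.0734), yaw -6°.

```bash

python3 - <<'E'
from h import *
plan((.500,-.0733,.12),174.1,n=5)
E
```

```text
t 62.07 tcp [0.5121 0.075  0.1796] gap 0.0621 F [-0.2  0.7  0.3]
toolx [-0.998  0.068  0.002] y [ 0.068  0.998 -0.   ] z [-0.002 -0.    -1.   ]
joints [-0.01  0.23 -0.22  1.12 -0.    0.06] yaw 176.11 dyaw -2.01 dist 0.1603 rows 5
0 [ 0.0005 -0.0372  0.0149] turn 0.080
1 [ 0.0002 -0.0372  0.0149] turn 0.080
2 [-0.     -0.0372  0.0149] turn 0.080
3 [-0.0003 -0.0372  0.0149] turn 0.080
4 [-0.0006 -0.0372  0.0149] turn 0.080
```

```bash

python3 -m creep '{"hand":[55,55,55,55,55],"delta_pos":[[0.0003,-0.03,0],[0.0002,-0.043,0.01],[0,-0.043,0.02],[-0.0003,-0.043,0.025],[-0.0003,-0.027,0.02]],"turn":[0.08,0.08,0.08,0.08,0.08]}'
python3 -m creep '{"hand":[55,55,55,55,55],"delta_pos":[[0,0,0],[0,0,0],[0,0,0],[0,0,0],[0,0,0]],"turn":[0,0,0,0,0]}'
python3 - <<'E'
from h import *
c=env.read_camera("wrist"); save(c,"w29.png"); W=cloud(c)
GREEN=((60,60,20),(90,255,255))
seg(c,W,(.50,-.072),.1,.012,.035);seg(c,W,(.50,-.072),.1,.045,.08,GREEN)
m=(np.hypot(W[...,0]-.5,W[...,1]+.073)<.09)&(W[...,2]>.018)&(W[...,2]<.032); p=W[m]
A=np.c_[p[:,:2]-[.5,-.073],np.ones(len(p))]; print("top plane",np.linalg.lstsq(A,p[:,2],rcond=None)[0])
plan((.5003,-.0733,.042),174.1,n=4)
E
```

```text
clock: 62.48
tcp_pos: [0.4999, -0.0758, 0.1194]
orientation: [0.0, 0.052, 0.999, -0.0]
wrist_force: [0.2, -0.2, -0.2]
finger_gap: 0.0547
clock: 62.9
tcp_pos: [0.5008, -0.0724, 0.1214]
orientation: [0.001, 0.05, 0.999, -0.0]
wrist_force: [0.4, -0.3, -0.5]
finger_gap: 0.0552
  n 3539 c (0.5007 -0.0742) z 0.0242  100.4 x 44.0 mm yaw -6.0 deg
  n 1399 c (0.5002 -0.0745) z 0.0581  60.2 x 14.9 mm yaw -5.4 deg
top plane [ 0.00287836 -0.00041559  0.0242188 ]
t 62.95 tcp [ 0.5007 -0.0724  0.1213] gap 0.0550 F [ 1.1 -0.7  0.2]
toolx [-0.995  0.101 -0.001] y [ 0.101  0.995 -0.   ] z [ 0.001 -0.    -1.   ]
joints [-0.3   0.25 -0.35  0.97  0.   -0.2 ] yaw 174.22 dyaw -0.12 dist 0.0793 rows 4
0 [ 0.0001 -0.0003  0.0248] turn 0.006
1 [ 0.0001 -0.0003  0.0248] turn 0.006
2 [ 0.0001 -0.0003  0.0248] turn 0.006
3 [ 0.0001 -0.0003  0.0248] turn 0.006
```

View pics/w29.png

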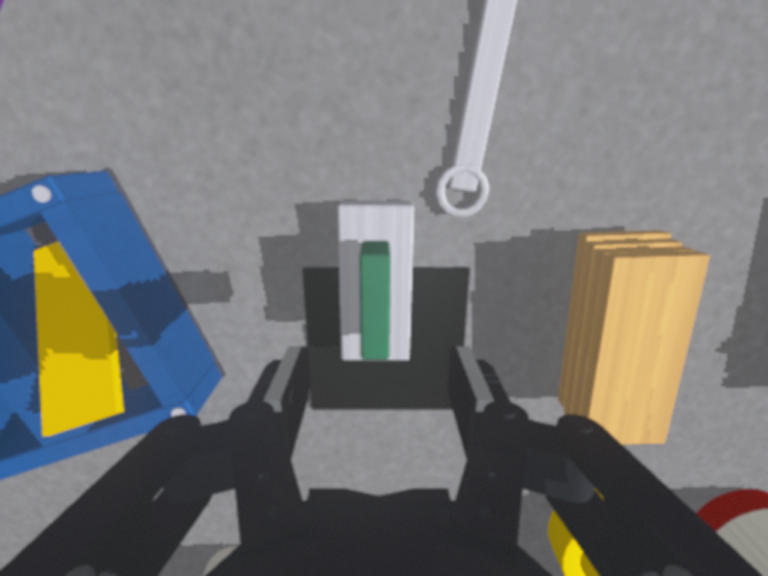

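```bash

python3 -m creep '{"hand":[55,55,55,55,55],"delta_pos":[[0.0005,-0.0012,0.02],[0,-0.0012,0.03],[0,0,0.025],[0,0,0.016],[0,0,0.008]],"turn":[0,0,0,0,0]}'
python3 -m creep '{"hand":[55,55,55,55,55],"delta_pos":[[0,0,0],[0,0,0],[0,0,0],[0,0,0],[0,0,0]],"turn":[0,0,0,0,0]}'
python3 -m creep '{"hand":[0,0,0,0,0],"delta_pos":[[0,0,0],[0,0,0],[0,0,0],[0,0,0],[0,0,0]],"turn":[0,0,0,0,0]}' 100
python3 -m creep '{"hand":[0,0,0,0,0],"delta_pos":[[0,0,0],[0,0,-0.005],[0,0,-0.015],[0,0,-0.025],[0,0,-0.03]],"turn":[0,0,0,0,0]}' 100
python3 -m creep '{"hand":[0,0,0,0,0],"delta_pos":[[0,0,-0.04],[0,0,-0.03],[0,0,-0.01],[0,0,0],[0,0,0]],"turn":[0,0,0,0,0]}' 100
python3 - <<'E'
from h import *
c=env.read_camera("wrist"); save(c,"w30.png"); W=cloud(c); s,Rm=st(); T=(W-np.array(s["tcp_pos"]))@Rm
H=cv2.cvtColor(c["pixels"],cv2.COLOR_RGB2HSV)
g=(H[...,0]>60)&(H[...,0]<90)&(H[...,1]>60)&(abs(T[...,1])<.02)&(T[...,2]>-.04)&(T[...,2]<-.005); print("fin top tool x",np.percentile(T[g],[1,50,99],axis=0))
b=(abs(T[...,1])<.03)&(T[...,2]>.005)&(T[...,2]<.03)&(H[...,1]<60)&(T[...,0]>-.02)&(T[...,0]<.08); print("slab",np.percentile(T[b],[1,50,99],axis=0))
plan((.5465,.0729,.12),176.0,n=5)
E
```

```text
clock: 63.37
tcp_pos: [0.4987, -0.0741, 0.04]
orientation: [-0.001, 0.051, 0.999, 0.0]
wrist_force: [0.3, -0.9, 0.3]
finger_gap: 0.0549
clock: 63.78
tcp_pos: [0.5003, -0.0753, 0.0424]
orientation: [0.001, 0.051, 0.999, -0.0]
wrist_force: [-0.4, 0.1, -0.1]
finger_gap: 0.055
clock: 64.2
tcp_pos: [0.4997, -0.0751, 0.0418]
orientation: [0.0, 0.051, 0.999, 0.0]
wrist_force: [-1.5, 1.2, 4.3]
finger_gap: 0.0144
clock: 64.62
tcp_pos: [0.4966, -0.0744, 0.0993]
orientation: [-0.003, 0.051, 0.999, 0.001]
wrist_force: [0.4, 0.3, -5.5]
finger_gap: 0.0144
clock: 65.03
tcp_pos: [0.4987, -0.0749, 0.164]
orientation: [-0.001, 0.051, 0.999, 0.0]
wrist_force: [-0.1, 0.2, -8.2]
finger_gap: 0.0141
t 65.08 tcp [ 0.4981 -0.0747  0.1632] gap 0.0144 F [-0.3 -0.4 -7.4]
toolx [-0.995  0.103  0.004] y [0.103 0.995 0.001] z [-0.004  0.001 -1.   ]
fin top tool x [[-0.02909887 -0.00769506 -0.01921242]
 [ 0.00531433 -0.00042732 -0.01710411]
 [ 0.02886704  0.00719616 -0.00679965]]
slab [[ 0.0004702  -0.02154539  0.01310785]
 [ 0.03276887  0.00016173  0.01699331]
 [ 0.0485321   0.02140367  0.02720807]]
t 65.08 tcp [ 0.4981 -0.0747  0.1632] gap 0.0144 F [-0.3 -0.4 -7.4]
toolx [-0.995  0.103  0.004] y [0.103 0.995 0.001] z [-0.004  0.001 -1.   ]
joints [-0.31  0.22 -0.28  1.08 -0.   -0.21] yaw 174.11 dyaw 1.89 dist 0.1612 rows 5
0 [-0.0083  0.0379  0.0108] turn -0.075
1 [-0.0086  0.0379  0.0108] turn -0.075
2 [-0.0088  0.0378  0.0108] turn -0.075
3 [-0.0091  0.0378  0.0108] turn -0.075
4 [-0.0093  0.0377  0.0108] turn -0.075
```

View pics/w30.png

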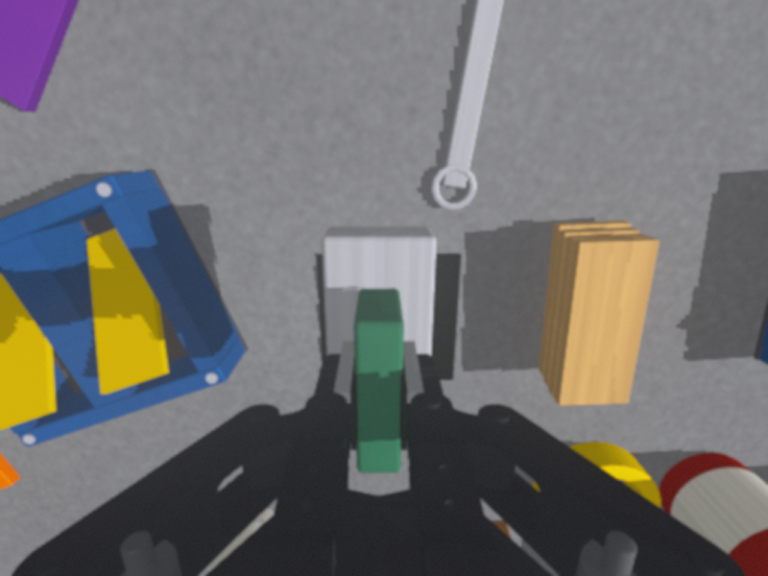

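```bash

python3 -m creep '{"hand":[0,0,0,0,0],"delta_pos":[[-0.0045,0.019,0],[-0.0085,0.0379,0],[-0.0088,0.0379,0.008],[-0.009,0.0378,0.012],[-0.0093,0.0377,0.012]],"turn":[-0.075,-0.075,-0.075,-0.075,-0.075]}'
python3 -m creep '{"hand":[0,0,0,0,0],"delta_pos":[[-0.0045,0.019,0.01],[0,0,0],[0,0,0],[0,0,0],[0,0,0]],"turn":[0,0,0,0,0]}'
python3 -m creep '{"hand":[0,0,0,0,0],"delta_pos":[[0,0,0],[0,0,0],[0,0,0],[0,0,0],[0,0,0]],"turn":[0,0,0,0,0]}'
python3 - <<'E'
from h import *
plan((.547,.0729,.096),176.0,n=3)
E
```

```text
clock: 65.5
tcp_pos: [0.5423, 0.059, 0.137]
orientation: [-0.002, 0.035, 0.999, -0.0]
wrist_force: [0.9, -0.3, -5.9]
finger_gap: 0.0147
clock: 65.92
tcp_pos: [0.5475, 0.0719, 0.131]
orientation: [-0.001, 0.035, 0.999, -0.0]
wrist_force: [-0.2, 0.2, -6.2]
finger_gap: 0.0146
clock: 66.33
tcp_pos: [0.5482, 0.0724, 0.132]
orientation: [0.0, 0.035, 0.999, -0.0]
wrist_force: [0.1, 0.6, -5.7]
finger_gap: 0.0145
t 66.33 tcp [0.5482 0.0724 0.132 ] gap 0.0145 F [ 0.1  0.6 -5.7]
toolx [-0.998  0.07  -0.   ] y [ 0.07   0.998 -0.   ] z [ 0. -0. -1.]
joints [-0.01  0.33 -0.21  1.03 -0.    0.06] yaw 175.97 dyaw 0.03 dist 0.0361 rows 3
0 [0.0005 0.0002 0.015 ] turn -0.002
1 [0.0005 0.0002 0.015 ] turn -0.002
2 [0.0005 0.0002 0.015 ] turn -0.002
```

```bash

python3 -m creep '{"hand":[0,0,0,0,0],"delta_pos":[[0.0008,0.0004,0.01],[0.0008,0.0004,0.015],[0,0,0.012],[0,0,0.006],[0,0,0.002]],"turn":[0,0,0,0,0]}'
python3 -m creep '{"hand":[0,0,0,0,0],"delta_pos":[[0,0,0],[0,0,0],[0,0,0],[0,0,0],[0,0,0]],"turn":[0,0,0,0,0]}'
python3 - <<'E'
from h import *
plan((.547,.0729,.0912),176.0,n=3)
c=env.read_camera("wrist"); save(c,"w31.png")
E
```

```text
clock: 66.75
tcp_pos: [0.5457, 0.0735, 0.0941]
orientation: [-0.001, 0.035, 0.999, -0.0]
wrist_force: [-0.8, 0.4, -6.9]
finger_gap: 0.0142
clock: 67.17
tcp_pos: [0.5473, 0.0734, 0.0963]
orientation: [0.0, 0.035, 0.999, -0.0]
wrist_force: [0.2, 1.2, -6.9]
finger_gap: 0.0148
t 67.17 tcp [0.5473 0.0734 0.0963] gap 0.0148 F [ 0.2  1.2 -6.9]
toolx [-0.998  0.07  -0.001] y [ 0.07   0.998 -0.   ] z [ 0.001 -0.    -1.   ]
joints [-0.01  0.36 -0.27  0.95 -0.    0.06] yaw 176.00 dyaw 0.00 dist 0.0051 rows 3
0 [ 0.0001 -0.0002  0.0021] turn -0.000
1 [ 0.0001 -0.0002  0.0021] turn -0.000
2 [ 0.0001 -0.0002  0.0021] turn -0.000
```

View pics/w31.png

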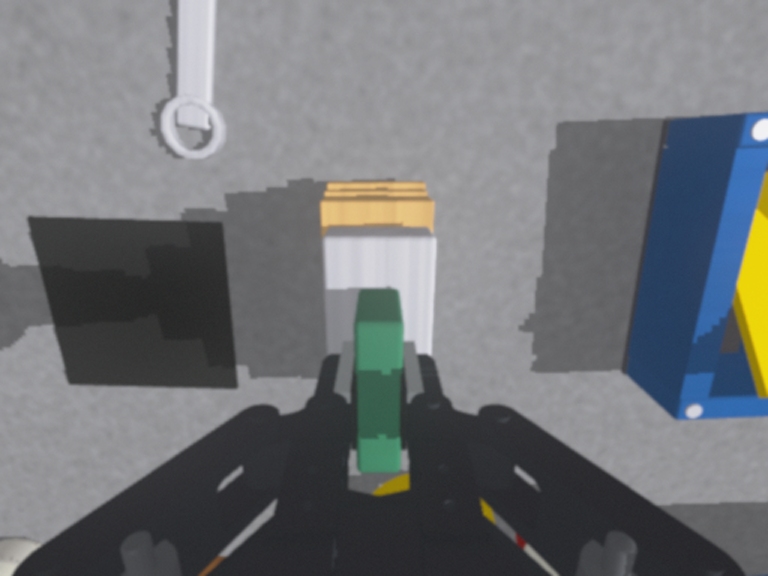

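```bash

python3 -m creep '{"hand":[0,0,0,0,0],"delta_pos":[[0,-0.0008,0.002],[0,0,0.002],[0,0,0.0015],[0,0,0],[0,0,0]],"turn":[0,0,0,0,0]}'
python3 -m creep '{"hand":[0,0,0,0,0],"delta_pos":[[0,0,0.0008],[0,0,0.0005],[0,0,0],[0,0,0],[0,0,0]],"turn":[0,0,0,0,0]}'
```

```text
clock: 67.63
tcp_pos: [0.5467, 0.0728, 0.0912]
orientation: [-0.0, 0.035, 0.999, -0.0]
wrist_force: [0.6, 0.3, -6.5]
finger_gap: 0.0142
clock: 68.05
tcp_pos: [0.5469, 0.0728, 0.0908]
orientation: [0.0, 0.035, 0.999, -0.0]
wrist_force: [-1.4, 0.0, -0.4]
finger_gap: 0.0145
```

```bash

python3 -m creep '{"hand":[0,0,0,0,0],"delta_pos":[[0,0,0.0004],[0,0,0],[0,0,0],[0,0,0],[0,0,0]],"turn":[0,0,0,0,0]}'
python3 -m creep '{"hand":[50,50,50,50,50],"delta_pos":[[0,0,0],[0,0,0],[0,0,0],[0,0,-0.003],[0,0,-0.01]],"turn":[0,0,0,0,0]}'
python3 -m creep '{"hand":[60,60,60,60,60],"delta_pos":[[0,0,-0.03],[0,0,-0.045],[0.02,0,-0.045],[0.03,0,-0.02],[0.02,0,0]],"turn":[0,0,0,0,0]}'
python3 -m creep '{"hand":[60,60,60,60,60],"delta_pos":[[0,0,0],[0,0,0],[0,0,0],[0,0,0],[0,0,0]],"turn":[0,0,0,0,0]}'
python3 - <<'E'
from h import *
st()
c=env.read_camera("wrist"); save(c,"w32.png"); W=cloud(c)
print("slab");seg(c,W,(.546,.073),.09,.065,.085); print("fin");seg(c,W,(.546,.073),.09,.095,.125,((60,60,20),(90,255,255)))
m=(np.hypot(W[...,0]-.547,W[...,1]-.073)<.08)&(W[...,2]>.066)&(W[...,2]<.082); p=W[m]
A=np.c_[p[:,:2]-[.547,.073],np.ones(len(p))]; print("top plane",np.linalg.lstsq(A,p[:,2],rcond=None)[0])
c=env.read_camera("scene"); cv2.imwrite("pics/s32.png",cv2.resize(c["pixels"][150:260,200:340,::-1],None,fx=5.4,fy=5.4,interpolation=cv2.INTER_CUBIC))
c=env.read_camera("top"); save(c,"top3.png")
E
```

```text
clock: 68.47
tcp_pos: [0.547, 0.0728, 0.0908]
orientation: [0.0, 0.035, 0.999, -0.0]
wrist_force: [-4.2, 1.0, 5.6]
finger_gap: 0.0143
clock: 68.88
tcp_pos: [0.5462, 0.0728, 0.0996]
orientation: [-0.001, 0.035, 0.999, -0.0]
wrist_force: [0.3, -0.4, 0.1]
finger_gap: 0.0497
clock: 69.3
tcp_pos: [0.4924, 0.0768, 0.2177]
orientation: [0.004, 0.035, 0.999, 0.0]
wrist_force: [-0.8, -0.1, -0.2]
finger_gap: 0.06
clock: 69.72
tcp_pos: [0.4914, 0.0766, 0.2117]
orientation: [-0.001, 0.035, 0.999, -0.0]
wrist_force: [0.5, -0.5, -0.6]
finger_gap: 0.0601
t 69.72 tcp [0.4914 0.0766 0.2117] gap 0.0601 F [ 0.5 -0.5 -0.6]
toolx [-0.998  0.07   0.001] y [ 0.07   0.998 -0.   ] z [-0.001 -0.    -1.   ]
slab
  n 2282 c (0.5472 0.0731) z 0.0733  99.1 x 44.0 mm yaw -4.1 deg
fin
  n 814 c (0.5468 0.0723) z 0.1072  59.0 x 14.1 mm yaw -3.7 deg
top plane [ 0.00542866 -0.00135495  0.07328143]
```

View pics/w32.png

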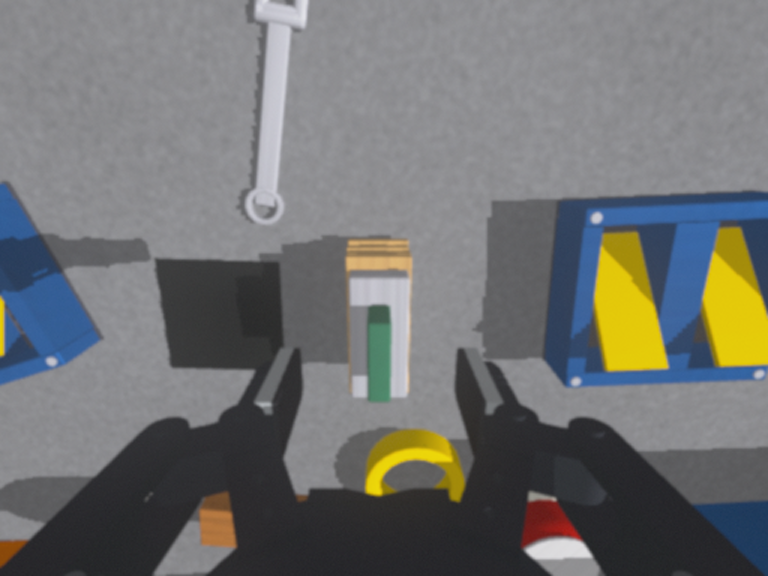

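View pics/s32.png

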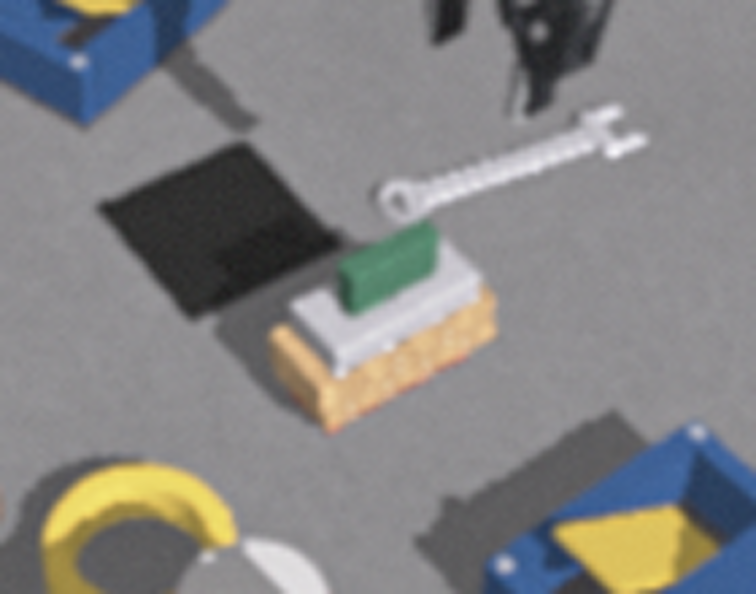

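View pics/top3.png

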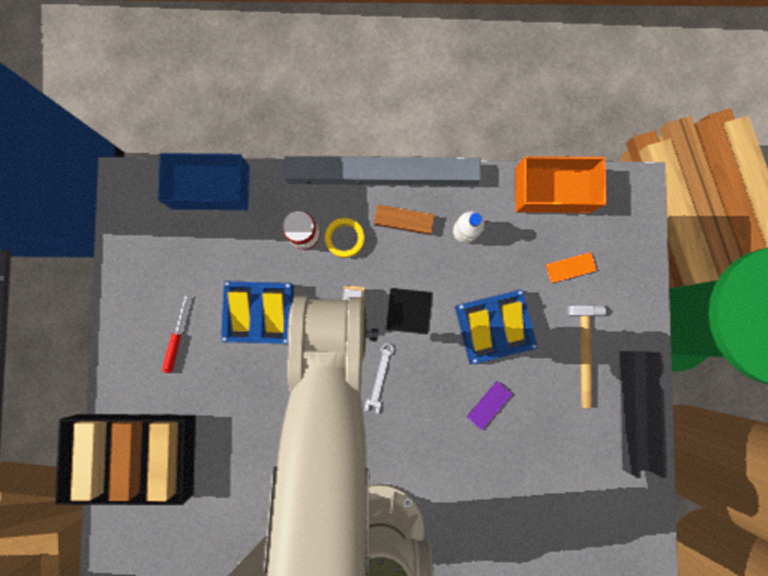

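```bash
python3 -c "
from workcell import env
print(env.hand_in()); print(env.get_state()['clock'])"
```

```text
the job is handed in; nothing more can be done
None
the job is handed in; nothing more can be done
```

The job is done and handed in at about 70 s of the allowed 210 s. The weight went onto the mat and was released. All four spacers (all four were present) were then tipped, pinched at the raised end and stacked flat on the pedestal. The weight was set upright on the pile.

- **Final position:** in the wrist camera the four spacers lay at x .545 to .547, y .073 m, yaw -3.8 to -4.1°, each level when I set it down. The pedestal measured (.546,.073), yaw -3.9°. The weight sits level at (.547,.073), yaw -4.1°, so everything is within about 2 mm in x.
- **Surroundings:** the nests are empty, the tools, bottle, tin and other things look unmoved in the last top picture, and the robot is clear of everything.
- **Weight knocked aside:** while I lifted the first spacer, the weight was pushed about 5 cm toward the robot and ended partly off the mat. I did not put it back, and picked it up from there at the end.
- **Contact while stacking:** the force rose to 13.5 N while I laid the second spacer, probably a fingertip on the spacer below.
- **Disagreement:** the scene camera placed things about 8 mm off in y compared with the other cameras, so I relied on the wrist camera.

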